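Gauge the isolating links and tally the batch

TASK

Sort the copper isolating links with the slot gauge: every link that goes through the slot belongs in the gauge's catch bay, dropped there through the slot, and every link too swollen to go through belongs in the red scrap tray. When all of them are sorted, press the tally box's recessed button fully down with the stylus and hold it for about a second, then hang the stylus back upright in its stand. Leave the other things on the bench where they are.

Things in the scene. Friction and masses are not known exactly. Their poses are not given: they have to be found in the camera images.
- link1: Isolating link, perhaps absent: copper bar 100 long (y), 22 thick, dark dot near each end, red grip block on its middle 14 (x) by 26 (y), from 22 to 58 above the underside. 0.2 to 0.4 kg. Origin: centre of the underside, z up. Good ones are 30 wide (x) throughout; swollen ones are 37 wide near an end or under the grip. Which it is is not told.
- link2: Isolating link, perhaps absent: copper bar 100 long (y), 22 thick, dark dot near each end, red grip block on its middle 14 (x) by 26 (y), from 22 to 58 above the underside. 0.2 to 0.4 kg. Origin: centre of the underside, z up. Good ones are 30 wide (x) throughout; swollen ones are 37 wide near an end or under the grip. Which it is is not told.
- link3: Isolating link, perhaps absent: copper bar 100 long (y), 22 thick, dark dot near each end, red grip block on its middle 14 (x) by 26 (y), from 22 to 58 above the underside. 0.2 to 0.4 kg. Origin: centre of the underside, z up. Good ones are 30 wide (x) throughout; swollen ones are 37 wide near an end or under the grip. Which it is is not told.
- link4: Isolating link, perhaps absent: copper bar 100 long (y), 22 thick, dark dot near each end, red grip block on its middle 14 (x) by 26 (y), from 22 to 58 above the underside. 0.2 to 0.4 kg. Origin: centre of the underside, z up. Good ones are 30 wide (x) throughout; swollen ones are 37 wide near an end or under the grip. Which it is is not told.
- link5: Isolating link, perhaps absent: copper bar 100 long (y), 22 thick, dark dot near each end, red grip block on its middle 14 (x) by 26 (y), from 22 to 58 above the underside. 0.2 to 0.4 kg. Origin: centre of the underside, z up. Good ones are 30 wide (x) throughout; swollen ones are 37 wide near an end or under the grip. Which it is is not told.
- gauge: Slot gauge, fixed: grey housing, aluminium top plate 90 (x) by 164 (y), 12 thick, top 160 above the table, with one through slot. A slick chute under it slopes to local +x into a catch bay (x 45 to 229, clear cover 133 high) reached only through the slot; a link let go in the slot slides there by itself; there is room for all. Origin: on the table under the slot's centre, z up.
- slot (a point): Centre of the slot's mouth, level with the gauge's top face; x across the slot (34 mm wide), y along it (105 mm long), z up. A good link lowered flat, its length along the slot, passes; a swollen one jams on top.
- scrap: Red open scrap tray, fixed: 170 (x) x 180 (y) x 40 mm high, walls and floor 5 thick. Origin: centre of its underside.
- tally: Tally box, fixed: grey, 120 (x) x 100 (y) x 45 mm high with a flat top, a green display on its +x half and a round recess on its -x half. Origin: centre of its underside.
- recess (a point): Centre of the mouth of the recess in the tally box's top (45 mm above the table): a vertical bore 20 mm in diameter. The yellow button's face, 15 mm across, lies 10 mm below the mouth.
- tally_button (a joint): Travel of the recessed spring button, m: 0 released, 0.006 fully down; fully down takes about 4.2 N. Too deep for fingers: the stylus reaches it.
- stylus: Stylus: vertical, hanging by its collar in the blue stand. Black collar 36 mm dia, 6 thick; above it an orange handle 21 mm dia, from 6 to 72 mm above the origin; below it a steel shaft 9 mm dia ending in a 6 mm tip, 62 mm below the origin. 0.08 kg. Origin: on the axis at the collar's underside; z along the axis, towards the handle.
- stand: Blue stylus stand, fixed: 64 x 64 mm, 80 mm high, with a 24 mm vertical hole through its 12 mm top plate; below the plate it is hollow 46 mm wide along x and open along y, with its 6 mm foot on the table. Origin: centre of its underside.
- stand_top (a point): Centre of the hole's mouth in the stand's top (80 mm above the table); the hanging stylus has its origin here, give or take the hole's play.
- spray_can: Bystander, to be left alone: blue spray can, 60 dia x 180 mm.
- wrench: Bystander, to be left alone: open-ended wrench lying down.
- roller: Bystander, to be left alone: brass roller ring 70 dia x 25 high mm.
- mug: Bystander, to be left alone: blue mug, 80 dia x 90 mm.
- grease_jar: Bystander, to be left alone: amber jar, 60 dia x 70 mm.
- wood_block: Bystander, to be left alone: wooden block 100 x 90 x 35 mm.

How it is judged:
On the way, in this order (a step that is already met when the one before it is completed fails the run):
1. every link is sorted: good ones through the slot into the catch bay, swollen ones in the scrap tray (x of link1 in the frame of gauge between -0.045 and 0.24 m and y of link1 in the frame of gauge between -0.08 and 0.08 m and z of link1 in the frame of gauge between -0.01 and 0.11 m and x of link3 in the frame of gauge between -0.045 and 0.24 m and y of link3 in the frame of gauge between -0.08 and 0.08 m and z of link3 in the frame of gauge between -0.01 and 0.11 m and x of link4 in the frame of gauge between -0.045 and 0.24 m and y of link4 in the frame of gauge between -0.08 and 0.08 m and z of link4 in the frame of gauge between -0.01 and 0.11 m and x of link2 in the frame of scrap between -0.085 and 0.085 m and y of link2 in the frame of scrap between -0.09 and 0.09 m and z of link2 in the frame of scrap between -0.005 and 0.085 m and x of link5 in the frame of scrap between -0.085 and 0.085 m and y of link5 in the frame of scrap between -0.09 and 0.09 m and z of link5 in the frame of scrap between -0.005 and 0.085 m and linear speed of each of link1, link2, link3, link4, link5 below 0.03 m/s), for 0.2 s.
2. with all links sorted, the tally button is held fully down with the stylus (value of joint tally_button above 0.0045 m and contact force between stylus and tally above 0.5 N and x of link1 in the frame of gauge between -0.045 and 0.24 m and y of link1 in the frame of gauge between -0.08 and 0.08 m and z of link1 in the frame of gauge between -0.01 and 0.11 m and x of link3 in the frame of gauge between -0.045 and 0.24 m and y of link3 in the frame of gauge between -0.08 and 0.08 m and z of link3 in the frame of gauge between -0.01 and 0.11 m and x of link4 in the frame of gauge between -0.045 and 0.24 m and y of link4 in the frame of gauge between -0.08 and 0.08 m and z of link4 in the frame of gauge between -0.01 and 0.11 m and x of link2 in the frame of scrap between -0.085 and 0.085 m and y of link2 in the frame of scrap between -0.09 and 0.09 m and z of link2 in the frame of scrap between -0.005 and 0.085 m and x of link5 in the frame of scrap between -0.085 and 0.085 m and y of link5 in the frame of scrap between -0.09 and 0.09 m and z of link5 in the frame of scrap between -0.005 and 0.085 m), for 0.5 s.
At the end, for the whole second after the job is handed in: Links that pass the slot rest in the gauge's chute or catch bay, under the cover (origin under 110 mm), swollen ones in the scrap tray (lying within its walls, origin under 85 mm); the stylus hangs within 16 mm of the hole's mouth and within 0.15 rad of upright; the button is released; all at rest (all of step 1 and distance between stylus and stand_top below 0.016 m and angle between stylus's own z axis and vertical below 0.15 rad and linear speed of stylus below 0.03 m/s and value of joint tally_button below 0.002 m); the robot touches nothing.
It fails at once if one of the other things on the bench is shifted by more than 4 cm (distance of any of spray_can, wrench, roller, mug, grease_jar, wood_block from where it was at the start of the episode above 0.04 m).
Of link1, link2, link3, link4, link5 only 4 to 5 are there at a start; the rules pass over those that are not, and their reading is None.
At some moment in a run one of link1, link2, link3, link4, link5 may be knocked a few centimetres aside while the robot is not near it.
It also fails if it takes over 210 s, if anything falls off the work surface, if the arm or the gripper's body presses on something with over 40 N, if the wrist force passes 120 N, or if a joint passes its speed limit or range.

ROBOT

A 6-joint arm with a two-finger parallel gripper is mounted at the origin on the work surface. World frame = base frame: x ahead of the robot, y to its left, z up, the work surface at z = 0. Lengths are in m, angles in rad, forces in N, time in s.
With the tool pointing down it reaches from about 0.3 to 0.875 m from the base axis. Payload 6.4 kg.
Tool frame: the origin (TCP) lies at the very end of the fingers, on their centre line; the grasp point (between the pads) lies tcp_to_grasp behind it (tcp_to_grasp is the distance from the TCP to the grasp point, in m); z points along the fingers, y is the direction in which the jaws open and shut (so a half turn about z gives the same grasp; the last joint's range is limited). The gripper opens to 85 mm and grips with 20 to 120 N. Pads are 22 mm wide; open, the fingers measure 114 mm over their backs; the gripper's body (76 mm by 85 mm) begins 54 mm behind the grasp point. The pads swing forward as they close: fully open they stand 13 mm farther back than shut.
Start: joints at [-1.427, 0.181, 1.607, -0, 1.354, -0.206], TCP at [0.197, -0.54, 0.206] pointing down, gripper open.
Joint ranges: [-2.99, 2.99], [-0.89, 2.07], [0.3, 2.58], [-1.14, 4.28], [0, 2.63], [-3.12, 3.12]. Speed limits (rad/s): [2.57, 2.57, 3.01, 3.14, 3.14, 3.14].

INTERFACE

Orientations are given as a unit quaternion [w, x, y, z].
In Python, from bench import get_obs, camera, hand_in, tcp_to_grasp gives the robot as it stands.
- The arm moves only by the shell command python3 -m inch 'ROWS' [OPENING]. ROWS is JSON, a list of rows, each an object with "delta_pos": the shift along the tool's x, y, z in cm, a list of three; "rotation": the turn, a rotation vector about the tool's x, y, z in rad, a list of three. In form: [{"delta_pos": [x, y, z], "rotation": [rx, ry, rz]}, ...]. A call has 1 to 10 rows; each row shifts and turns the commanded pose from where the row before left it, along the tool's axes as they then stand; what a row does not reach is not made up. A row lasts 1/10 s, in which the tool goes at most 50 mm and 8.59 degrees, less where a joint would pass 70% of its speed; a pose out of reach is approached as far as the arm can. A call is refused whole if a number of a shift passes 5 or a number of a turn 0.15, either way. A call with a gripper value outside its range is refused whole. OPENING is the finger opening in cm, from 0 to 8.54, set as the call begins (- or left out, the last holds). The fingers move at their own pace and stop on an object; the grip force is fixed at half the most. Time passes only in rows, so rows that do not move let the fingers close. It gives the time, the measured TCP pose, the force and the opening at its end, in the units of the state.
- get_obs(): the state, without advancing time (a new reading comes with each control period).
- camera(name): name is "scene" or "top"; returns a dict with "color" (400x640x3 uint8, red, green, blue), "vfov" (degrees; the focal length in pixels is half the picture's height over the tangent of half this angle, whatever the lens; pixels are square), "cx", "cy" (the principal point, pixels), "eye" and "orientation" of the camera in the world. Camera axes: x right, y down, z forward; pixel columns grow to the right and rows downward; lengths in m; the calibration is good to about 2 mm. A picture is of the moment at which its call begins. There is no depth.
- hand_in(): hands the job in, once; it reports no verdict.
The state is a dict: "time_s": time; "q": joint angles; "dq": joint speeds; "joint_efforts": joint torques, N m; "eef_pos": TCP position; "eef_rot": TCP orientation; "wrist_force": force on the tool from outside, world axes, zero at the start; "torque": the same for the moment, N m; "opening": opening from 0.0 (shut) to 1.0 (fully open).
Only numpy, scipy, OpenCV 4.12 (cv2) and the standard library are available. Lean on these libraries where they do the work, as an engineer would, in place of code of your own. Each camera call takes 0.05 s, during which the arm holds its last target.

## Working session

There is one attempt and no reset: what is moved stays moved. The work goes in short steps, Python scripts to look and compute and a shell command to move; the robot and the scene stay as the last step left them, time stands still between calls to the robot, and variables do not carry over. Pictures are saved under pics/ and viewed, and the job is handed in when it is done.

```bash
ls; mkdir -p pics
python3 - <<'E'
from bench import *
import cv2
print(get_obs(), tcp_to_grasp)
for n in ("scene","top"):
    c=camera(n); print(n,{k:v for k,v in c.items() if k!="color"})
    cv2.imwrite(f"pics/{n}0.png",c["color"][:,:,::-1])
E
```

```text
pics
{'time_s': 0.0, 'q': array([-1.42727453e+00,  1.81564406e-01,  1.60803601e+00,  1.21560230e-05,
        1.35378789e+00, -2.06273875e-01]), 'dq': array([-1.63303681e-03,  1.38081903e-03,  1.61528821e-05,  9.32501782e-04,
        1.04808561e-03,  1.56953344e-03]), 'joint_efforts': array([ 4.63875142e-05, -4.44882059e+01, -3.51334155e+01, -3.31543806e-04,
        9.23237996e-03, -1.10230323e-05]), 'eef_pos': array([ 0.19700144, -0.53955178,  0.20505752]), 'eef_rot': array([-8.97199906e-04,  9.84744153e-01,  1.74006168e-01,  3.40970237e-05]), 'wrist_force': array([ 0.57169106,  0.31082326, -0.50686212]), 'torque': array([ 0.00172809,  0.00251703, -0.04087942]), 'opening': 0.9966559337740043} 0.0187
scene {'vfov': 46.80509668797282, 'cx': 315.0587490683633, 'cy': 210.47695713253287, 'eye': array([ 1.04615092, -0.47866621,  1.06525618]), 'orientation': array([-0.29608984,  0.87358752,  0.36329921, -0.13110813])}
top {'vfov': 51.908601974498524, 'cx': 323.10039273299185, 'cy': 199.31400001683983, 'eye': array([0.35437366, 0.00186669, 1.52580213]), 'orientation': array([-0.0425862 ,  0.711824  , -0.70026296,  0.03353796])}
```

View pics/scene0.png

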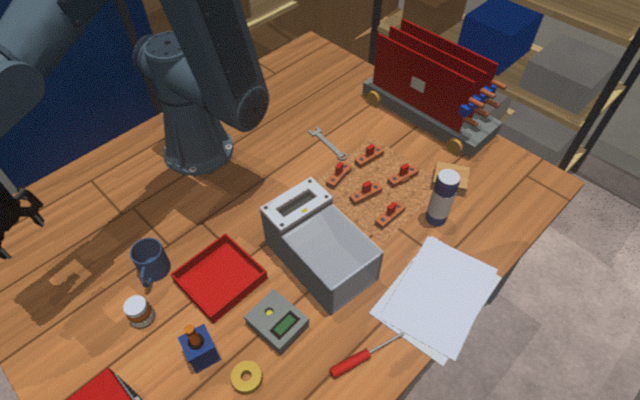

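View pics/top0.png

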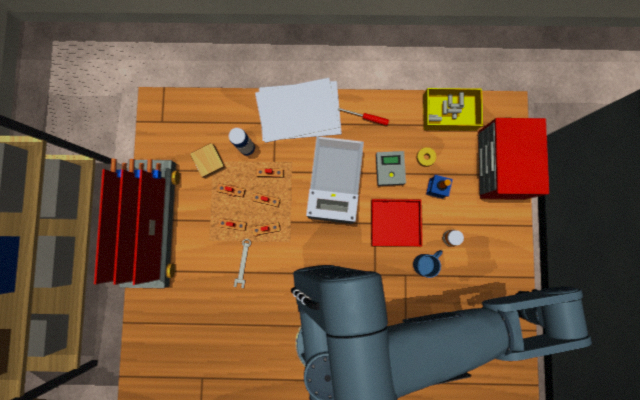

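```bash
cat > h.py <<'E'
import numpy as np, cv2
from scipy.spatial.transform import Rotation as R
from bench import *
def rot(q): return R.from_quat([q[1],q[2],q[3],q[0]])
def foc(c): return 200/np.tan(np.radians(c["vfov"]/2))
def pix2w(c,u,v,z):
    d=rot(c["orientation"]).apply([(u-c["cx"])/foc(c),(v-c["cy"])/foc(c),1]); e=c["eye"]
    return e+d*(z-e[2])/d[2]
def w2pix(c,p):
    d=rot(c["orientation"]).inv().apply(np.array(p)-c["eye"])
    return d[0]/d[2]*foc(c)+c["cx"], d[1]/d[2]*foc(c)+c["cy"]
def crop(n,x0,y0,x1,y1,k,name):
    c=camera(n); im=c["color"][y0:y1,x0:x1,::-1]
    im=cv2.resize(im,None,fx=k,fy=k,interpolation=cv2.INTER_CUBIC)
    # ticks every 10 px
    for u in range((x0+9)//10*10,x1,10):
        cv2.line(im,((u-x0)*k,0),((u-x0)*k,4 if u%50 else 12),(255,255,255),1)
        if u%20==0: cv2.putText(im,str(u),((u-x0)*k,22),0,.35,(255,255,255),1)
    for v in range((y0+9)//10*10,y1,10):
        cv2.line(im,(0,(v-y0)*k),(4 if v%50 else 12,(v-y0)*k),(255,255,255),1)
        if v%20==0: cv2.putText(im,str(v),(6,(v-y0)*k+4),0,.35,(255,255,255),1)
    cv2.imwrite("pics/"+name,im); return c
E
python3 - <<'E'
from h import *
crop("top",205,155,305,245,8,"a1.png"); crop("top",300,130,460,250,5,"a2.png"); crop("scene",310,130,430,230,6,"a3.png")
E
```

```text
(no output)
```

View pics/a1.png

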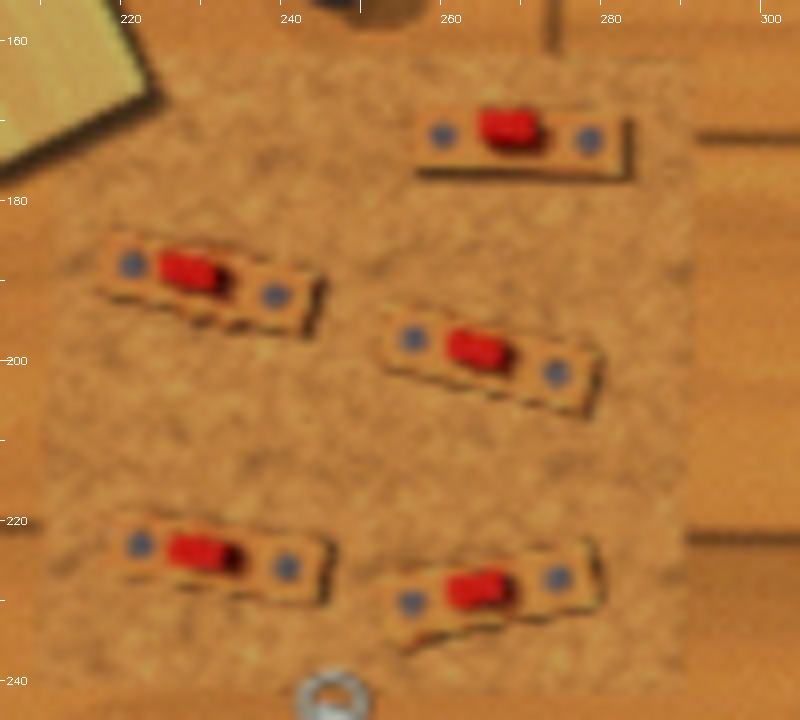

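View pics/a2.png

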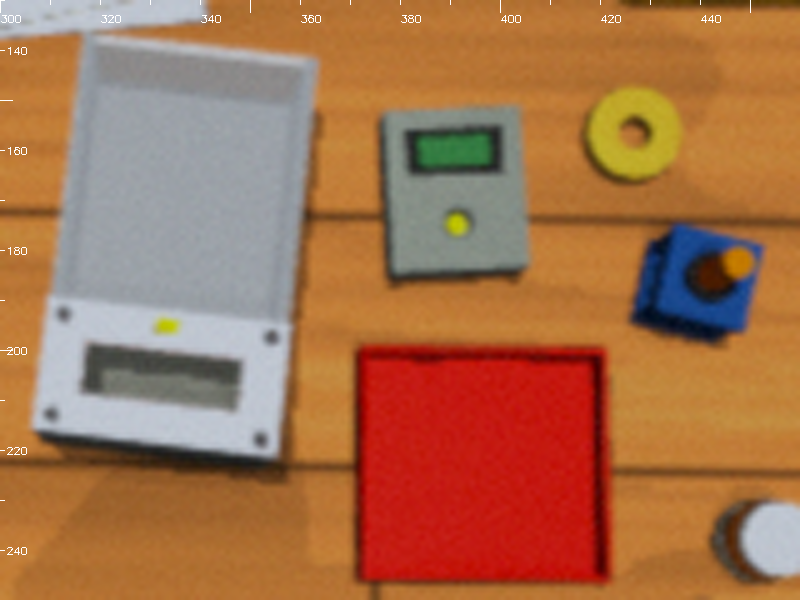

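View pics/a3.png

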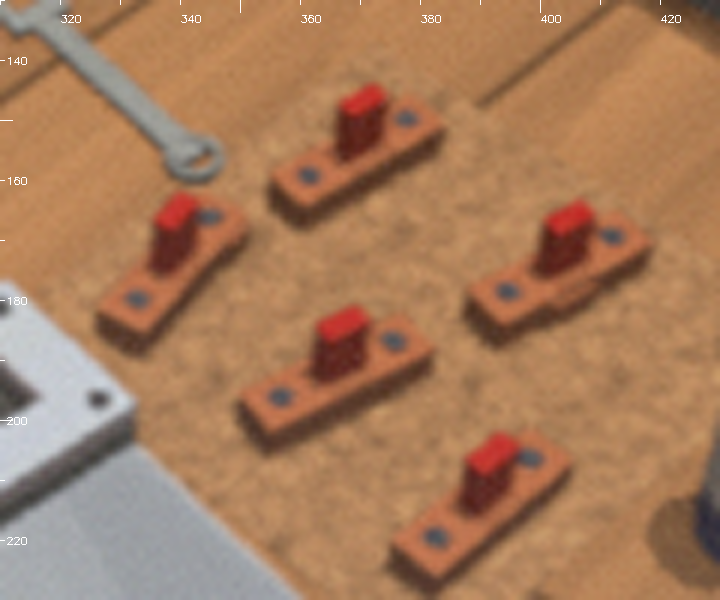

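Run:
```python
from h import *
crop("top",300,184,364,226,12,"b1.png"); crop("scene",255,172,340,240,9,"b2.png")
```

```text
(no output)
```

View pics/b1.png

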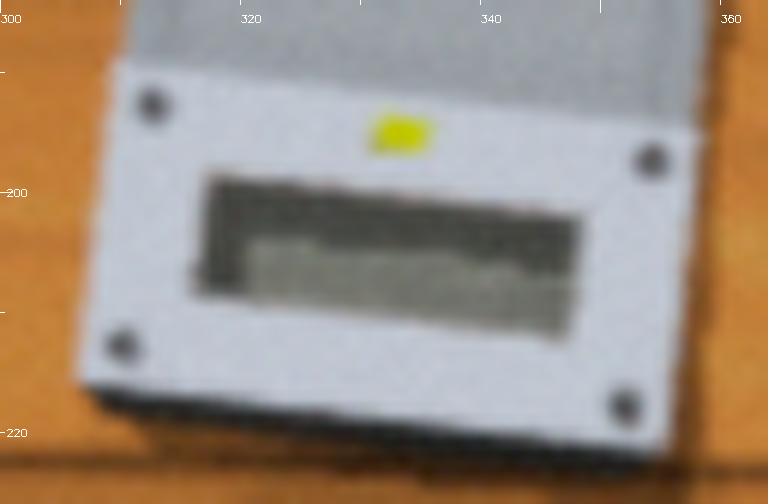

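View pics/b2.png

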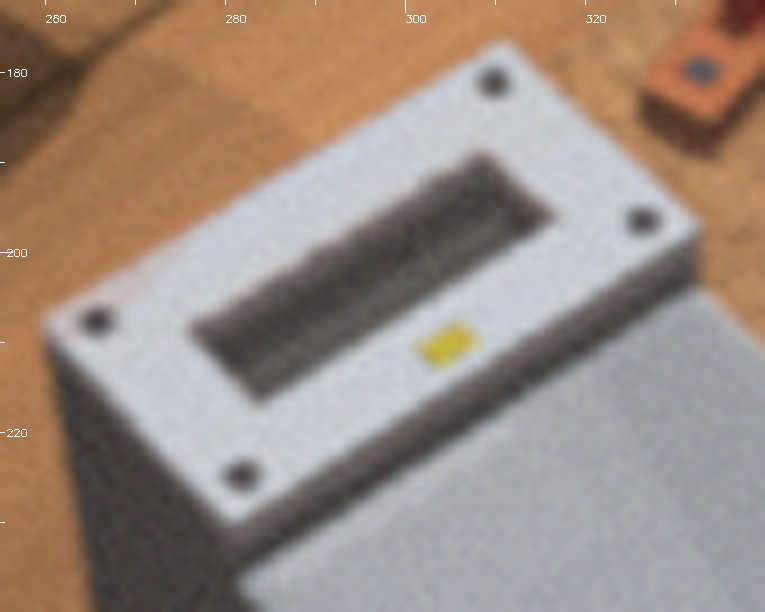

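Run:
```python
from h import *
ct=camera("top");cs=camera("scene")
T=lambda L:[(300+x/12,184+y/12) for x,y in L]
S=lambda L:[(255+x/9,172+y/9) for x,y in L]
ts=T([(210,178),(578,215),(565,340),(197,295)]);tw=T([(154,106),(652,161),(625,408),(123,347)])
# order: (+x,+y),(+x,-y),(-x,-y),(-x,+y)
ss=S([(553,216),(262,402),(192,330),(482,153)]);sw=S([(642,221),(241,475),(96,321),(493,82)])
for off in (0,.5):
  for c,s,w in((ct,ts,tw),(cs,ss,sw)):
    for P in (s,w):
      p=np.array([pix2w(c,u-off,v-off,.16) for u,v in P])
      ctr=p.mean(0); a=(p[0]+p[3]-p[1]-p[2])/2; b=(p[0]+p[1]-p[2]-p[3])/2
      print(off,ctr.round(4),"len",np.hypot(*a[:2]).round(4),"wid",np.hypot(*b[:2]).round(4),"ydir",np.degrees(np.arctan2(a[1],a[0])).round(2), "xdir", np.degrees(np.arctan2(b[1],b[0])).round(2))
# links dots top: crop a1 k=8 off 205,155
D={'A':[(443,136),(590,140)],'B':[(134,265),(276,296)],'C':[(414,339),(557,373)],'D':[(141,545),(288,568)],'E':[(413,603),(559,580)]}
DS={'A':[(435,538),(531,458)],'B':[(507,292),(612,237)],'C':[(280,398),(394,341)],'D':[(308,176),(406,118)],'E':[(137,300),(208,216)]}
for k in D:
  for off in (0,.5):
    p=[pix2w(ct,205+x/8-off,155+y/8-off,.022) for x,y in D[k]]
    q=[pix2w(cs,310+x/6-off,130+y/6-off,.022) for x,y in DS[k]][::-1]
    for r in(p,q):
      a=r[0]-r[1]; print(k,off,((r[0]+r[1])/2).round(4),np.linalg.norm(a).round(4),np.degrees(np.arctan2(a[1],a[0])).round(1))
```

```text
0 [ 0.4819 -0.0103  0.16  ] len 0.103 wid 0.034 ydir 84.53 xdir -5.27
0 [ 0.4824 -0.0106  0.16  ] len 0.14 wid 0.0686 ydir 84.27 xdir -5.92
0 [ 0.4861 -0.0099  0.16  ] len 0.1022 wid 0.0317 ydir 84.28 xdir -4.73
0 [ 0.4848 -0.0098  0.16  ] len 0.1398 wid 0.0679 ydir 83.96 xdir -5.81
0.5 [ 0.4836 -0.0087  0.16  ] len 0.103 wid 0.034 ydir 84.53 xdir -5.27
0.5 [ 0.4841 -0.0089  0.16  ] len 0.14 wid 0.0687 ydir 84.26 xdir -5.91
0.5 [ 0.484  -0.0097  0.16  ] len 0.1023 wid 0.0318 ydir 84.32 xdir -4.73
0.5 [ 0.4827 -0.0096  0.16  ] len 0.1399 wid 0.068 ydir 84.0 xdir -5.81
A 0 [0.6148 0.2231 0.022 ] 0.0684 89.3
A 0 [0.618  0.2234 0.022 ] 0.0687 88.7
A 0.5 [0.6166 0.225  0.022 ] 0.0684 89.3
A 0.5 [0.6159 0.2237 0.022 ] 0.0688 88.8
B 0 [0.5459 0.3653 0.022 ] 0.0678 78.6
B 0 [0.55   0.3652 0.022 ] 0.068 78.1
B 0.5 [0.5477 0.3673 0.022 ] 0.0678 78.6
B 0.5 [0.5477 0.3657 0.022 ] 0.0681 78.2
C 0 [0.5128 0.2342 0.022 ] 0.0681 77.5
C 0 [0.5164 0.2342 0.022 ] 0.0685 77.0
C 0.5 [0.5146 0.2361 0.022 ] 0.0681 77.5
C 0.5 [0.5141 0.2346 0.022 ] 0.0685 77.1
D 0 [0.4184 0.3557 0.022 ] 0.0686 82.1
D 0 [0.4226 0.3558 0.022 ] 0.0685 83.0
D 0.5 [0.4203 0.3576 0.022 ] 0.0686 82.1
D 0.5 [0.42   0.3564 0.022 ] 0.0686 83.0
E 0 [0.4045 0.2305 0.022 ] 0.0676 99.9
E 0 [0.408  0.2311 0.022 ] 0.0685 101.9
E 0.5 [0.4063 0.2324 0.022 ] 0.0676 99.9
E 0.5 [0.4055 0.2315 0.022 ] 0.0686 102.0
```

```bash
cat >> h.py <<'E'
def plan(x,y,z,yaw=None):
    """remaining: yaw turn about tool z, and tool-frame shift (cm) AFTER levelling/turn; yaw = world angle of tool x in deg"""
    o=get_obs(); r=rot(o["eef_rot"])
    X=r.apply([1,0,0]); cur=np.degrees(np.arctan2(X[1],X[0]))
    if yaw is None: yaw=cur
    c,s=np.cos(np.radians(yaw)),np.sin(np.radians(yaw))
    tgt=R.from_matrix(np.array([[c,s,0],[s,-c,0],[0,0,-1]]))
    rv=(r.inv()*tgt).as_rotvec()
    d=tgt.inv().apply(np.array([x,y,z])-o["eef_pos"])*100
    print("t",round(o["time_s"],1),"pos",o["eef_pos"].round(4),"yaw",cur.round(2),"open",round(o["opening"],3),"F",o["wrist_force"].round(1))
    print("turn",rv.round(4),"shift after turn cm",d.round(2))
E
python3 -m inch '[{"delta_pos":[0,0,-1],"rotation":[0,0,-0.15]},{"delta_pos":[0,0,-1],"rotation":[0,0,-0.15]},{"delta_pos":[0,0,-1],"rotation":[0,0,-0.15]},{"delta_pos":[0,0,-1],"rotation":[0,0,-0.15]},{"delta_pos":[0,0,-1],"rotation":[0,0,-0.15]},{"delta_pos":[0,0,-1],"rotation":[0,0,-0.15]},{"delta_pos":[0,0,-1],"rotation":[0,0,-0.15]},{"delta_pos":[0,0,-1],"rotation":[0,0,-0.15]},{"delta_pos":[0,0,0],"rotation":[0,0,0]}]' 4
python3 -c "
from h import *
plan(.6163,.2243,.28,89)"
```

```text
time_s: 1.35
eef_pos: [0.1972, -0.541, 0.2877]
eef_rot: [0.001, 0.714, 0.7, -0.001]
wrist_force: [-0.8, 0.1, -0.0]
opening: 0.468
t 1.4 pos [ 0.1972 -0.541   0.2877] yaw 88.87 open 0.468 F [-0.8  0.1 -0. ]
turn [ 0.0005  0.0029 -0.0022] shift after turn cm [77.25 40.57  0.77]
```

```bash
python3 -m inch '[{"delta_pos":[4.3,2.25,0],"rotation":[0,0,0]},{"delta_pos":[4.3,2.25,0],"rotation":[0,0,0]},{"delta_pos":[4.3,2.25,0],"rotation":[0,0,0]},{"delta_pos":[4.3,2.25,0],"rotation":[0,0,0]},{"delta_pos":[4.3,2.25,0],"rotation":[0,0,0]},{"delta_pos":[4.3,2.25,0],"rotation":[0,0,0]},{"delta_pos":[4.3,2.25,0],"rotation":[0,0,0]},{"delta_pos":[4.3,2.25,0],"rotation":[0,0,0]},{"delta_pos":[4.3,2.25,0],"rotation":[0,0,0]},{"delta_pos":[4.3,2.25,0],"rotation":[0,0,0]}]'
python3 -m inch '[{"delta_pos":[4.3,2.25,0],"rotation":[0,0,0]},{"delta_pos":[4.3,2.25,0],"rotation":[0,0,0]},{"delta_pos":[4.3,2.25,0],"rotation":[0,0,0]},{"delta_pos":[4.3,2.25,0],"rotation":[0,0,0]},{"delta_pos":[4.3,2.25,0],"rotation":[0,0,0]},{"delta_pos":[4.3,2.25,0],"rotation":[0,0,0]},{"delta_pos":[4.3,2.25,0],"rotation":[0,0,0]},{"delta_pos":[2.1,1.1,0],"rotation":[0,0,0]},{"delta_pos":[0,0,0],"rotation":[0,0,0]},{"delta_pos":[0,0,0],"rotation":[0,0,0]}]' 
python3 -c "
from h import *
plan(.6163,.2243,.10,89); c=camera('top');cv2.imwrite('pics/c1.png',c['color'][:,:,::-1])
print(pix2w(c,245,135,.18),pix2w(c,210,160,.035))
crop('scene',300,90,480,225,4,'c2.png')"
```

```text
time_s: 2.35
eef_pos: [0.4315, -0.113, 0.2857]
eef_rot: [0.0, 0.716, 0.698, 0.0]
wrist_force: [0.7, -0.7, -0.4]
opening: 0.469
time_s: 3.35
eef_pos: [0.6058, 0.2035, 0.2848]
eef_rot: [-0.0, 0.715, 0.699, -0.001]
wrist_force: [-0.5, 0.6, 0.0]
opening: 0.467
t 3.4 pos [0.6058 0.2035 0.2848] yaw 88.7 open 0.467 F [-0.5  0.6  0. ]
turn [-0.0017  0.0007 -0.0053] shift after turn cm [ 2.1   1.01 18.48]
[0.712902  0.2863959 0.18     ] [0.65513052 0.44330451 0.035     ]
```

View pics/c2.png

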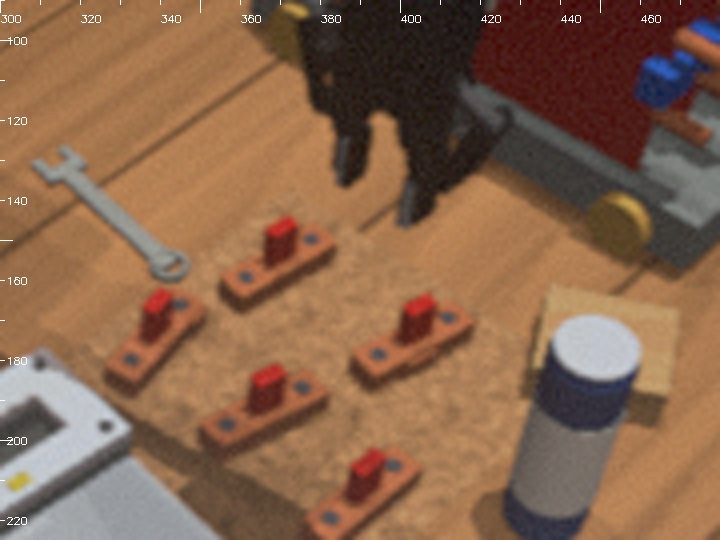

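```bash
python3 -m inch '[{"delta_pos":[2.1,1.0,2],"rotation":[0,0,-0.005]},{"delta_pos":[0,0,4],"rotation":[0,0,0]},{"delta_pos":[0,0,4],"rotation":[0,0,0]},{"delta_pos":[0,0,4],"rotation":[0,0,0]},{"delta_pos":[0,0,3],"rotation":[0,0,0]},{"delta_pos":[0,0,0],"rotation":[0,0,0]},{"delta_pos":[0,0,0],"rotation":[0,0,0]}]'
python3 -c "
from h import *
plan(.6163,.2243,.03,89)
crop('scene',340,130,440,230,6,'c3.png')
c=crop('top',220,130,320,210,8,'c4.png');cs=camera('scene');o=get_obs();print(w2pix(cs,o['eef_pos']),w2pix(c,o['eef_pos']))"
```

```text
time_s: 4.15
eef_pos: [0.6169, 0.2232, 0.1168]
eef_rot: [0.0, 0.713, 0.701, -0.0]
wrist_force: [0.6, 0.5, 1.3]
opening: 0.471
t 4.2 pos [0.6169 0.2232 0.1168] yaw 88.97 open 0.471 F [0.6 0.5 1.3]
turn [-0.0001  0.0001 -0.0005] shift after turn cm [ 0.11 -0.06  8.68]
(np.float64(395.14047800912294), np.float64(190.76206841978373)) (np.float64(265.3492587019625), np.float64(166.30860761969527))
```

View pics/c3.png

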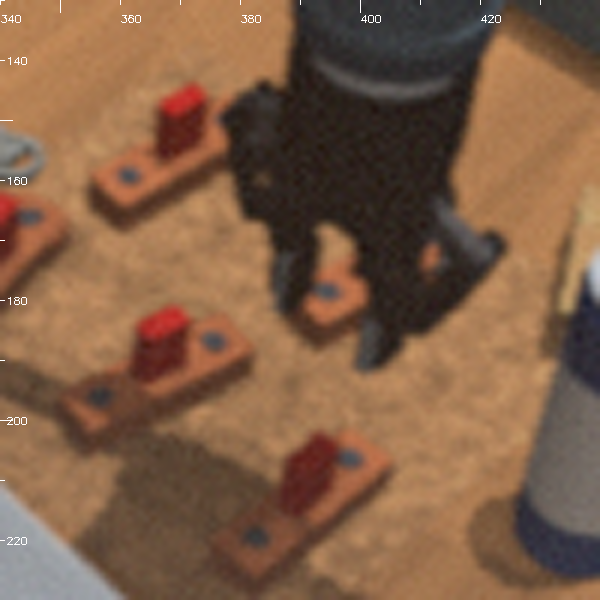

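Aligned over A's grip (gripper tips around (393,186)); descend and grip.

```bash
python3 -m inch '[{"delta_pos":[0.1,-0.06,2.5],"rotation":[0,0,0]},{"delta_pos":[0,0,2.5],"rotation":[0,0,0]},{"delta_pos":[0,0,2],"rotation":[0,0,0]},{"delta_pos":[0,0,1.6],"rotation":[0,0,0]},{"delta_pos":[0,0,0],"rotation":[0,0,0]},{"delta_pos":[0,0,0],"rotation":[0,0,0]}]'
python3 -m inch '[{"delta_pos":[0,0,0],"rotation":[0,0,0]},{"delta_pos":[0,0,0],"rotation":[0,0,0]},{"delta_pos":[0,0,0],"rotation":[0,0,0]},{"delta_pos":[0,0,0],"rotation":[0,0,0]},{"delta_pos":[0,0,0],"rotation":[0,0,0]},{"delta_pos":[0,0,0],"rotation":[0,0,0]},{"delta_pos":[0,0,0],"rotation":[0,0,0]},{"delta_pos":[0,0,0],"rotation":[0,0,0]}]' 0
python3 -c "
from h import *
plan(.6163,.2243,.03,89)"
```

```text
time_s: 4.9
eef_pos: [0.6169, 0.2253, 0.0311]
eef_rot: [0.0, 0.713, 0.701, 0.001]
wrist_force: [0.1, -0.2, -0.6]
opening: 0.467
time_s: 5.7
eef_pos: [0.6171, 0.2254, 0.0318]
eef_rot: [0.001, 0.713, 0.701, 0.001]
wrist_force: [-1.9, 0.2, 6.2]
opening: 0.11
t 5.7 pos [0.6171 0.2254 0.0318] yaw 89.09 open 0.11 F [-1.9  0.2  6.2]
turn [ 0.0022 -0.0004  0.0015] shift after turn cm [-0.11 -0.08  0.18]
```

```bash
python3 -m inch '[{"delta_pos":[0,0,-1],"rotation":[0,0,0]},{"delta_pos":[0,0,-2],"rotation":[0,0,0]},{"delta_pos":[0,0,-4],"rotation":[0,0,0]},{"delta_pos":[0,0,-4],"rotation":[0,0,0]},{"delta_pos":[0,0,-4],"rotation":[0,0,0]},{"delta_pos":[0,0,-4],"rotation":[0,0,0]},{"delta_pos":[0,0,-3.5],"rotation":[0,0,0]},{"delta_pos":[0,0,0],"rotation":[0,0,0]},{"delta_pos":[0,0,0],"rotation":[0,0,0]}]'
python3 -c "
from h import *
plan(.4836,-.0093,.25,84.2)
crop('scene',340,100,440,200,6,'c5.png')
c=crop('top',220,130,320,210,8,'c4.png');cs=camera('scene');o=get_obs();print(w2pix(cs,o['eef_pos']),w2pix(c,o['eef_pos']))"
```

```text
time_s: 6.6
eef_pos: [0.6162, 0.2252, 0.2558]
eef_rot: [0.0, 0.713, 0.701, 0.001]
wrist_force: [-0.2, -0.5, -3.1]
opening: 0.108
t 6.6 pos [0.6162 0.2252 0.2558] yaw 89.09 open 0.108 F [-0.2 -0.5 -3.1]
turn [ 0.0016 -0.0004  0.0853] shift after turn cm [-24.67 -10.83   0.58]
(np.float64(400.80597398531904), np.float64(154.57111291317773)) (np.float64(258.6546386512781), np.float64(159.6176624764219))
```

View pics/c5.png

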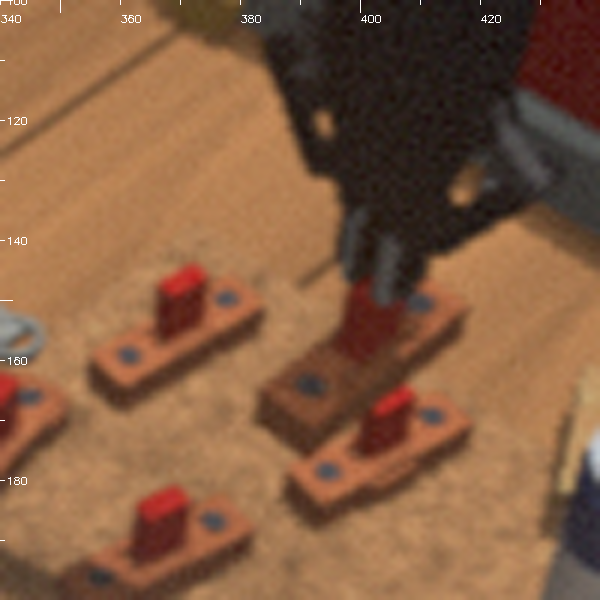

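View pics/c4.png

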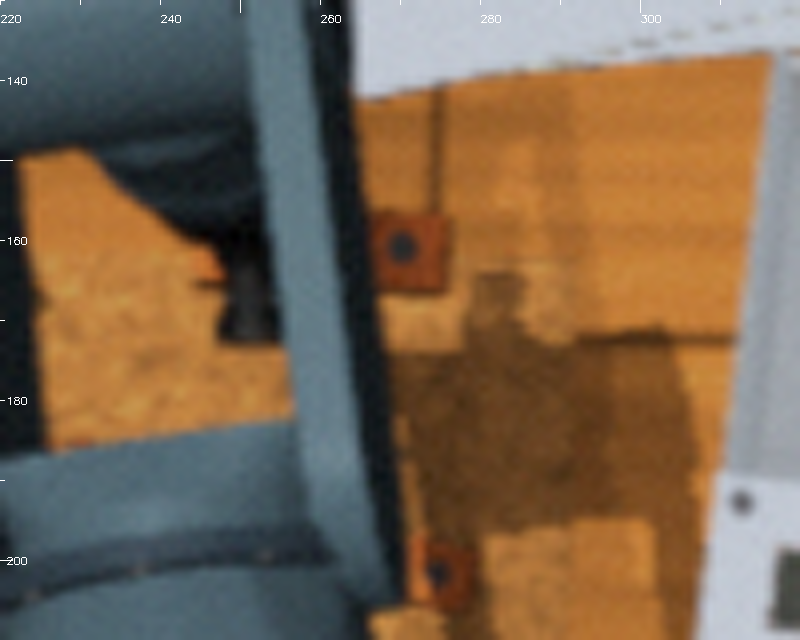

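```bash
python3 -c "
from h import *
cs=camera('scene')
p=[pix2w(cs,340+x/6-.5,100+y/6-.5,.246) for x,y in((420,302),(311,385))]
a=p[0]-p[1];print((p[0]+p[1])/2,np.linalg.norm(a),np.degrees(np.arctan2(a[1],a[0])));plan(.4836,-.0093,.25,84.2)"
```

```text
[0.61546479 0.22429845 0.246     ] 0.06820079292247636 88.51766865361776
t 6.8 pos [0.6149 0.225  0.2524] yaw 89.08 open 0.107 F [ 0.5 -1.  -2. ]
turn [-0.0041  0.001   0.0852] shift after turn cm [-24.63 -10.7    0.24]
```

```bash
python3 -m inch '[{"delta_pos":[0,0,0],"rotation":[0,0,0.085]},{"delta_pos":[-4.1,-1.78,0],"rotation":[0,0,0]},{"delta_pos":[-4.1,-1.78,0],"rotation":[0,0,0]},{"delta_pos":[-4.1,-1.78,0],"rotation":[0,0,0]},{"delta_pos":[-4.1,-1.78,0],"rotation":[0,0,0]},{"delta_pos":[-4.1,-1.78,0],"rotation":[0,0,0]},{"delta_pos":[-4.1,-1.8,0],"rotation":[0,0,0]},{"delta_pos":[0,0,0],"rotation":[0,0,0]},{"delta_pos":[0,0,0],"rotation":[0,0,0]},{"delta_pos":[0,0,0],"rotation":[0,0,0]}]'
python3 -c "
from h import *
plan(.4836,-.0093,.22,84.2)
crop('scene',255,140,340,240,6,'d1.png')
crop('top',280,150,380,230,8,'d2.png')"
```

```text
time_s: 7.8
eef_pos: [0.4849, -0.0083, 0.2544]
eef_rot: [-0.001, 0.742, 0.671, -0.0]
wrist_force: [0.0, 0.1, -2.5]
opening: 0.106
t 7.8 pos [ 0.4849 -0.0083  0.2544] yaw 84.23 open 0.106 F [ 0.   0.1 -2.5]
turn [-0.001  -0.0006  0.0005] shift after turn cm [-0.12 -0.11  3.44]
```

View pics/d1.png

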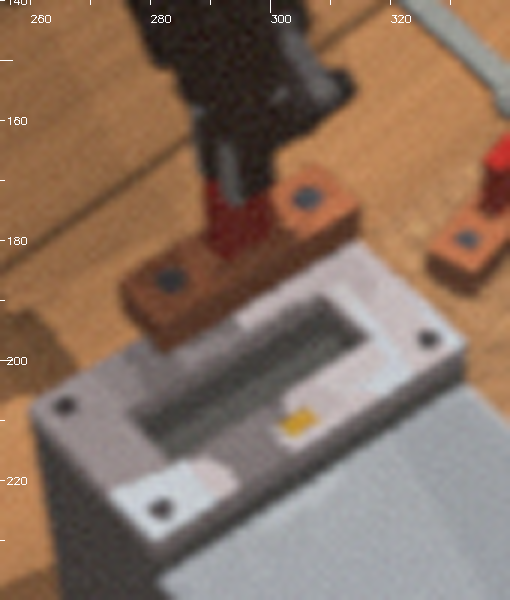

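View pics/d2.png

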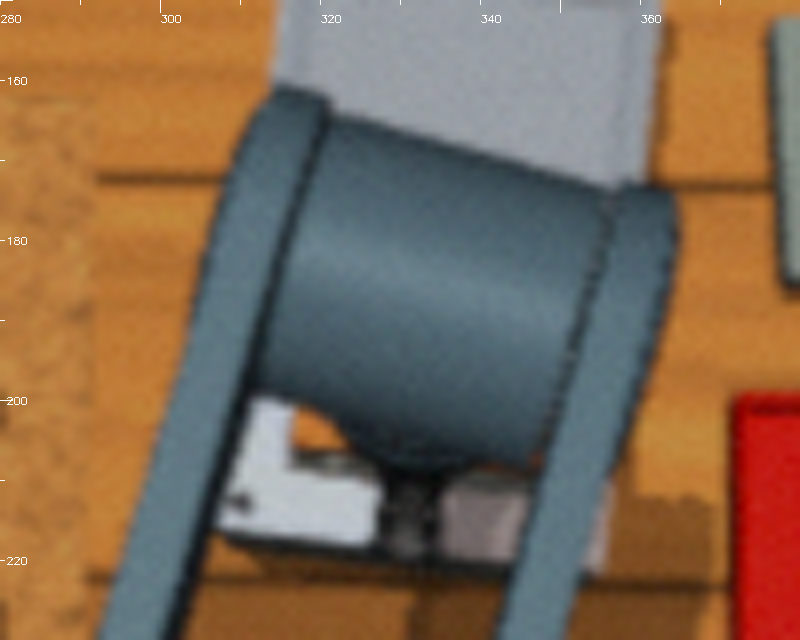

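```bash
cat >> h.py <<'E'
def link(x0,y0,k,a,b,z,n="scene"):
    c=camera(n); p=[pix2w(c,x0+x/k-.5,y0+y/k-.5,z) for x,y in (a,b)]
    d=p[0]-p[1]; print("link",((p[0]+p[1])/2).round(4),np.linalg.norm(d).round(4),np.degrees(np.arctan2(d[1],d[0])).round(2))
E
python3 -c "
from h import *
link(255,140,6,(307,198),(172,280),.2446)
plan(.4836,-.0093,.22,84.2)"
```

```text
link [ 0.4835 -0.0089  0.2446] 0.0675 84.65
t 8.0 pos [ 0.4851 -0.0078  0.2546] yaw 84.31 open 0.11 F [-0.3  0.1 -2.6]
turn [-0.0008 -0.0003  0.0019] shift after turn cm [-0.16 -0.13  3.46]
```

```bash
python3 -m inch '[{"delta_pos":[-0.1,-0.06,2],"rotation":[0,0,0]},{"delta_pos":[0,0,2],"rotation":[0,0,0]},{"delta_pos":[0,0,1],"rotation":[0,0,0]},{"delta_pos":[0,0,0.4],"rotation":[0,0,0]},{"delta_pos":[0,0,0],"rotation":[0,0,0]},{"delta_pos":[0,0,0],"rotation":[0,0,0]},{"delta_pos":[0,0,0],"rotation":[0,0,0]}]'
python3 -c "
from h import *
plan(.4836,-.0093,.192,84.2)
crop('scene',255,160,340,240,9,'d3.png')"
```

```text
time_s: 8.65
eef_pos: [0.4849, -0.0098, 0.202]
eef_rot: [0.001, 0.742, 0.671, 0.0]
wrist_force: [-0.2, 0.1, -3.0]
opening: 0.108
t 8.7 pos [ 0.4849 -0.0098  0.202 ] yaw 84.22 open 0.108 F [-0.2  0.1 -3. ]
turn [0.0017 0.0003 0.0004] shift after turn cm [ 0.04 -0.13  1.  ]
```

View pics/d3.png

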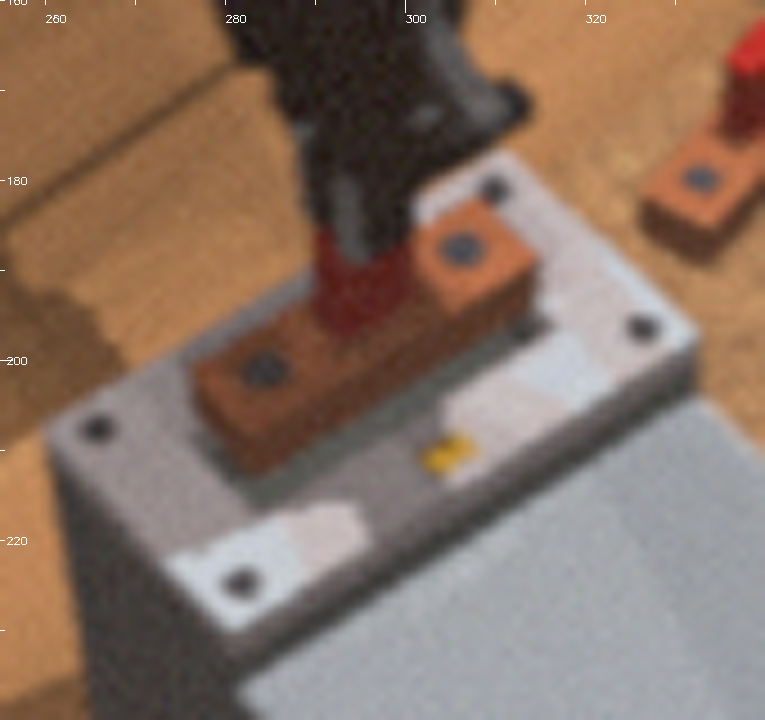

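```bash
python3 -c "
from h import *
link(255,160,9,(461,249),(264,370),.1922)"
```

```text
link [ 0.4832 -0.011   0.1922] 0.0677 84.25
```

```bash
python3 -m inch '[{"delta_pos":[0,-0.05,0.5],"rotation":[0,0,0]},{"delta_pos":[0,0,0.4],"rotation":[0,0,0]},{"delta_pos":[0,0,0.3],"rotation":[0,0,0]},{"delta_pos":[0,0,0.2],"rotation":[0,0,0]},{"delta_pos":[0,0,0],"rotation":[0,0,0]}]'
```

```text
time_s: 9.25
eef_pos: [0.4834, -0.0096, 0.1865]
eef_rot: [-0.0, 0.742, 0.67, -0.0]
wrist_force: [0.7, -0.4, -2.7]
opening: 0.112
```

```bash
python3 -m inch '[{"delta_pos":[0,0,0.3],"rotation":[0,0,0]},{"delta_pos":[0,0,0.3],"rotation":[0,0,0]},{"delta_pos":[0,0,0.3],"rotation":[0,0,0]},{"delta_pos":[0,0,0.2],"rotation":[0,0,0]},{"delta_pos":[0,0,0],"rotation":[0,0,0]},{"delta_pos":[0,0,0],"rotation":[0,0,0]}]'
```

```text
time_s: 9.85
eef_pos: [0.4837, -0.0097, 0.176]
eef_rot: [-0.0, 0.742, 0.671, -0.0]
wrist_force: [-0.3, -0.2, -2.0]
opening: 0.112
```

It goes in freely; release.

```bash
python3 -m inch '[{"delta_pos":[0,0,0],"rotation":[0,0,0]},{"delta_pos":[0,0,0],"rotation":[0,0,0]},{"delta_pos":[0,0,0],"rotation":[0,0,0]},{"delta_pos":[0,0,-1],"rotation":[0,0,0]},{"delta_pos":[0,0,-2],"rotation":[0,0,0]},{"delta_pos":[0,0,-3],"rotation":[0,0,0]},{"delta_pos":[0,0,-3],"rotation":[0,0,0]},{"delta_pos":[0,0,0],"rotation":[0,0,0]},{"delta_pos":[0,0,0],"rotation":[0,0,0]}]' 4
python3 -c "
from h import *
plan(.5143,.2353,.26,77.3)
crop('scene',250,120,430,310,4,'d4.png')"
```

```text
time_s: 10.75
eef_pos: [0.4842, -0.0098, 0.2672]
eef_rot: [0.001, 0.742, 0.671, 0.001]
wrist_force: [-0.2, 0.4, -1.1]
opening: 0.467
t 10.8 pos [ 0.4842 -0.0098  0.2672] yaw 84.22 open 0.467 F [-0.2  0.4 -1.1]
turn [0.0025 0.0003 0.1207] shift after turn cm [24.57 -2.45  0.72]
```

View pics/d4.png

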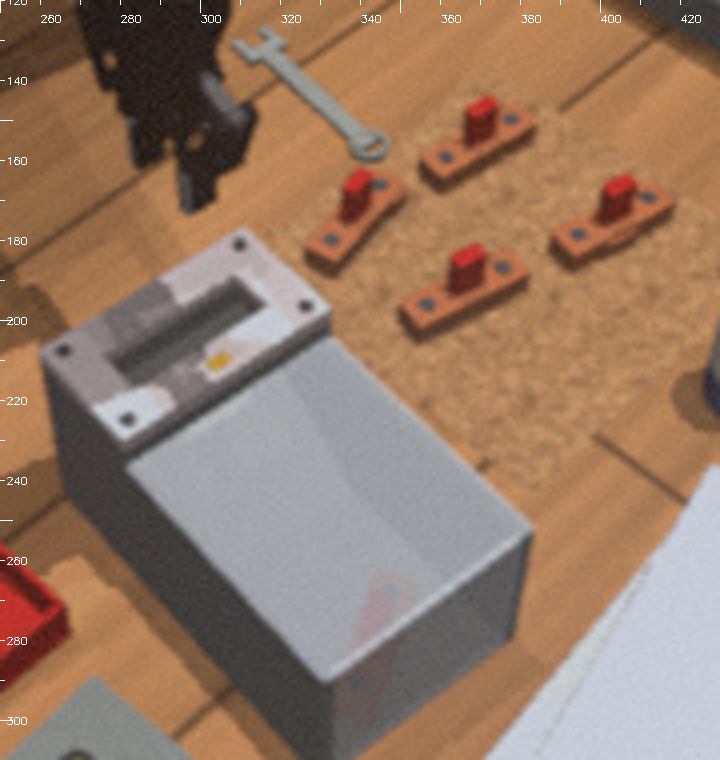

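```bash
python3 -m inch '[{"delta_pos":[0,0,0],"rotation":[0,0,0.12]},{"delta_pos":[4.1,-0.4,0],"rotation":[0,0,0]},{"delta_pos":[4.1,-0.4,0],"rotation":[0,0,0]},{"delta_pos":[4.1,-0.4,0],"rotation":[0,0,0]},{"delta_pos":[4.1,-0.4,0],"rotation":[0,0,0]},{"delta_pos":[4.1,-0.4,0],"rotation":[0,0,0]},{"delta_pos":[4.1,-0.45,2],"rotation":[0,0,0]},{"delta_pos":[0,0,4],"rotation":[0,0,0]},{"delta_pos":[0,0,4],"rotation":[0,0,0]},{"delta_pos":[0,0,3],"rotation":[0,0,0]}]'
python3 -m inch '[{"delta_pos":[0,0,2],"rotation":[0,0,0]},{"delta_pos":[0,0,0],"rotation":[0,0,0]},{"delta_pos":[0,0,0],"rotation":[0,0,0]}]'
python3 -c "
from h import *
plan(.5143,.2353,.028,77.3)"
```

```text
time_s: 11.8
eef_pos: [0.5111, 0.2358, 0.1318]
eef_rot: [-0.001, 0.78, 0.625, -0.002]
wrist_force: [0.3, -0.5, -0.1]
opening: 0.463
time_s: 12.1
eef_pos: [0.5131, 0.2356, 0.1154]
eef_rot: [-0.0, 0.781, 0.625, -0.001]
wrist_force: [0.7, -0.3, 0.1]
opening: 0.468
t 12.1 pos [0.5131 0.2356 0.1154] yaw 77.34 open 0.468 F [ 0.7 -0.3  0.1]
turn [-0.0019  0.0009  0.0006] shift after turn cm [0.   0.13 8.74]
```

```bash
python3 -m inch '[{"delta_pos":[0,0.12,2.5],"rotation":[0,0,0]},{"delta_pos":[0,0,0],"rotation":[0,0,0]}]'
python3 -c "
from h import *
crop('scene',310,120,430,220,6,'e1.png')"
```

```text
time_s: 12.3
eef_pos: [0.5139, 0.2351, 0.09]
eef_rot: [-0.001, 0.781, 0.625, -0.001]
wrist_force: [-0.3, -1.3, -0.8]
opening: 0.467
```

View pics/e1.png

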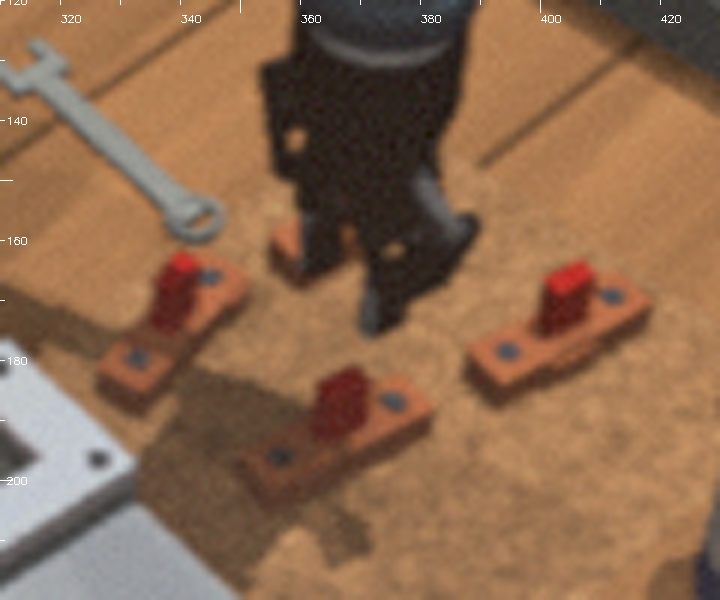

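Link C at its place (dots ~(356,196),(375,187)). Descend to z≈0.028, grip, lift.

```bash
python3 -m inch '[{"delta_pos":[0,0.03,2.5],"rotation":[0,0,0]},{"delta_pos":[0,0,2],"rotation":[0,0,0]},{"delta_pos":[0,0,1.6],"rotation":[0,0,0]},{"delta_pos":[0,0,0],"rotation":[0,0,0]},{"delta_pos":[0,0,0],"rotation":[0,0,0]}]'
python3 -m inch '[{"delta_pos":[0,0,0],"rotation":[0,0,0]},{"delta_pos":[0,0,0],"rotation":[0,0,0]},{"delta_pos":[0,0,0],"rotation":[0,0,0]},{"delta_pos":[0,0,0],"rotation":[0,0,0]},{"delta_pos":[0,0,0],"rotation":[0,0,0]},{"delta_pos":[0,0,0],"rotation":[0,0,0]},{"delta_pos":[0,0,0],"rotation":[0,0,0]}]' 0
python3 -m inch '[{"delta_pos":[0,0,-1],"rotation":[0,0,0]},{"delta_pos":[0,0,-2],"rotation":[0,0,0]},{"delta_pos":[0,0,-4],"rotation":[0,0,0]},{"delta_pos":[0,0,-4],"rotation":[0,0,0]},{"delta_pos":[0,0,-4],"rotation":[0,0,0]},{"delta_pos":[0,0,-4],"rotation":[0,0,0]},{"delta_pos":[0,0,-3.5],"rotation":[0,0,0]},{"delta_pos":[0,0,0],"rotation":[0,0,0]},{"delta_pos":[0,0,0],"rotation":[0,0,0]}]'
python3 -c "
from h import *
plan(.4835,-.0095,.25,84.2)"
```

```text
time_s: 12.85
eef_pos: [0.5161, 0.2356, 0.0315]
eef_rot: [0.0, 0.781, 0.625, 0.001]
wrist_force: [0.1, -0.3, 0.1]
opening: 0.467
time_s: 13.55
eef_pos: [0.5161, 0.2358, 0.0318]
eef_rot: [0.0, 0.781, 0.625, 0.001]
wrist_force: [-2.6, -0.2, 6.0]
opening: 0.116
time_s: 14.45
eef_pos: [0.5152, 0.2354, 0.2558]
eef_rot: [0.0, 0.781, 0.625, 0.001]
wrist_force: [-0.2, 0.1, -3.6]
opening: 0.111
t 14.4 pos [0.5152 0.2354 0.2558] yaw 77.34 open 0.111 F [-0.2  0.1 -3.6]
turn [ 0.0015 -0.0006 -0.1198] shift after turn cm [-24.69  -0.68   0.58]
```

```bash
python3 -m inch '[{"delta_pos":[0,0,0],"rotation":[0,0,-0.12]},{"delta_pos":[-4.1,-0.1,0],"rotation":[0,0,0]},{"delta_pos":[-4.1,-0.1,0],"rotation":[0,0,0]},{"delta_pos":[-4.1,-0.1,0],"rotation":[0,0,0]},{"delta_pos":[-4.1,-0.1,0],"rotation":[0,0,0]},{"delta_pos":[-4.1,-0.1,0],"rotation":[0,0,0]},{"delta_pos":[-4.1,-0.2,1],"rotation":[0,0,0]},{"delta_pos":[0,0,2],"rotation":[0,0,0]},{"delta_pos":[0,0,1.5],"rotation":[0,0,0]},{"delta_pos":[0,0,0],"rotation":[0,0,0]}]'
python3 -m inch '[{"delta_pos":[0,0,0],"rotation":[0,0,0]},{"delta_pos":[0,0,0],"rotation":[0,0,0]}]'
python3 -c "
from h import *
plan(.4835,-.0095,.19,84.2)
crop('scene',255,160,340,240,9,'e3.png')"
```

```text
time_s: 15.45
eef_pos: [0.4801, -0.0083, 0.2055]
eef_rot: [-0.004, 0.742, 0.67, -0.002]
wrist_force: [-0.5, -0.3, -2.8]
opening: 0.115
time_s: 15.65
eef_pos: [0.4835, -0.0084, 0.2102]
eef_rot: [0.0, 0.742, 0.671, 0.0]
wrist_force: [-0.2, -0.4, -3.3]
opening: 0.11
t 15.7 pos [ 0.4835 -0.0084  0.2102] yaw 84.25 open 0.11 F [-0.2 -0.4 -3.3]
turn [0.     0.     0.0008] shift after turn cm [-0.11  0.01  2.02]
```

View pics/e3.png

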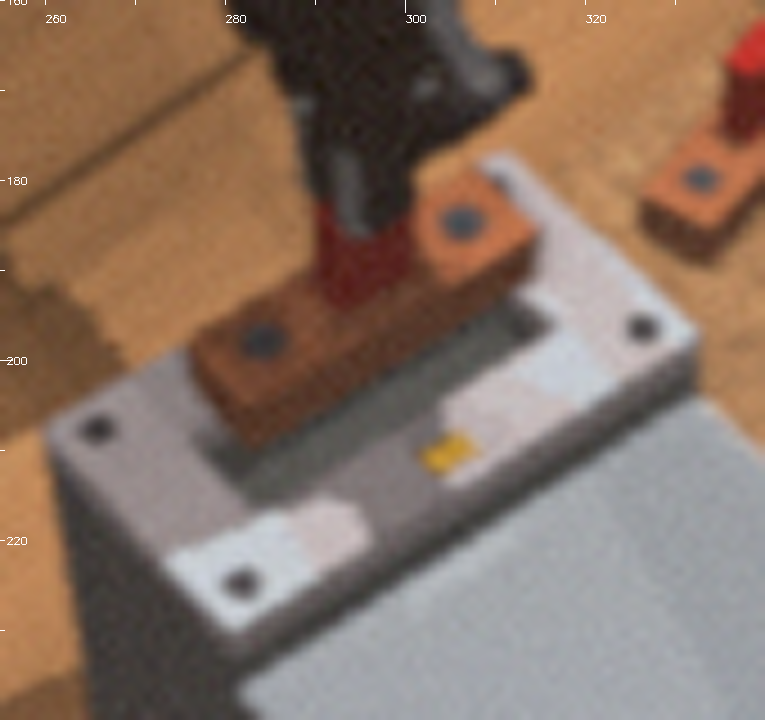

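```bash
python3 -c "
from h import *
link(255,160,9,(462,223),(263,341),.2002)"
```

```text
link [ 0.4813 -0.0086  0.2002] 0.0674 83.38
```

```bash
python3 -m inch '[{"delta_pos":[-0.12,0.03,0.8],"rotation":[0,0,0]},{"delta_pos":[0,0,0.4],"rotation":[0,0,0]},{"delta_pos":[0,0,0.4],"rotation":[0,0,0]},{"delta_pos":[0,0,0.4],"rotation":[0,0,0]},{"delta_pos":[0,0,0.3],"rotation":[0,0,0]},{"delta_pos":[0,0,0],"rotation":[0,0,0]},{"delta_pos":[0,0,0],"rotation":[0,0,0]}]'
python3 -m inch '[{"delta_pos":[0,0,0.3],"rotation":[0,0,0]},{"delta_pos":[0,0,0.3],"rotation":[0,0,0]},{"delta_pos":[0,0,0.3],"rotation":[0,0,0]},{"delta_pos":[0,0,0.2],"rotation":[0,0,0]},{"delta_pos":[0,0,0],"rotation":[0,0,0]},{"delta_pos":[0,0,0],"rotation":[0,0,0]}]'
```

```text
time_s: 16.45
eef_pos: [0.4861, -0.0103, 0.1896]
eef_rot: [0.002, 0.742, 0.671, 0.002]
wrist_force: [0.7, 0.9, 8.8]
opening: 0.108
time_s: 17.05
eef_pos: [0.4831, -0.0098, 0.1754]
eef_rot: [-0.001, 0.742, 0.67, -0.0]
wrist_force: [-1.1, -0.2, -0.1]
opening: -0.005
```

```bash
python3 -c "
from h import *
crop('scene',250,150,400,310,5,'e4.png')"
```

```text
(no output)
```

View pics/e4.png

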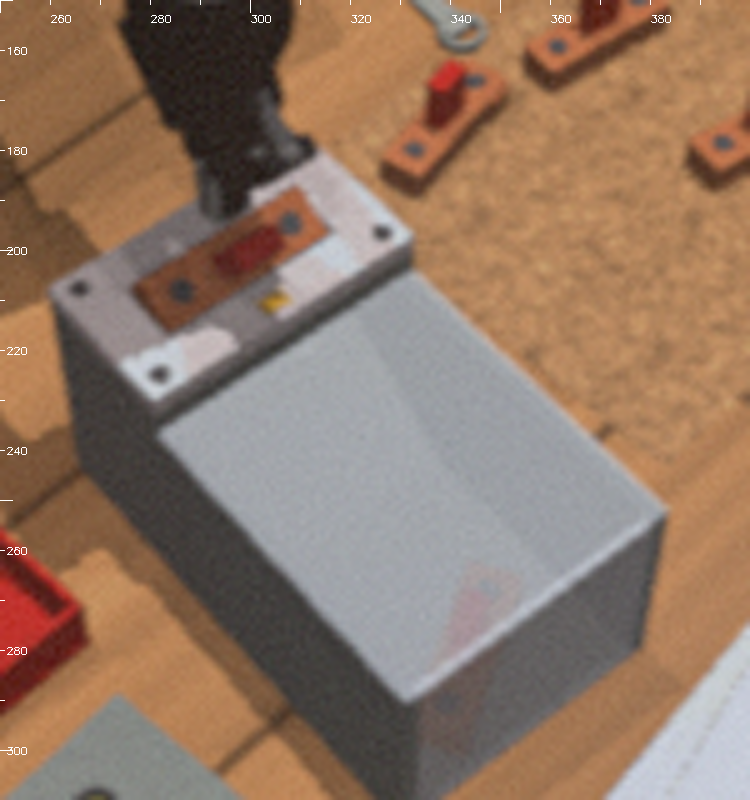

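```bash
python3 -m inch '[{"delta_pos":[0,0,-1],"rotation":[0,0,0]},{"delta_pos":[0,0,-2],"rotation":[0,0,0]},{"delta_pos":[0,0,-3],"rotation":[0,0,0]},{"delta_pos":[0,0,-3],"rotation":[0,0,0]},{"delta_pos":[0,0,0],"rotation":[0,0,0]},{"delta_pos":[0,0,0],"rotation":[0,0,0]}]' 4
python3 -c "
from h import *
crop('scene',255,150,345,240,8,'e5.png')"
```

```text
time_s: 17.7
eef_pos: [0.484, -0.01, 0.2671]
eef_rot: [0.001, 0.742, 0.671, 0.001]
wrist_force: [0.7, 0.3, 0.0]
opening: 0.468
```

View pics/e5.png

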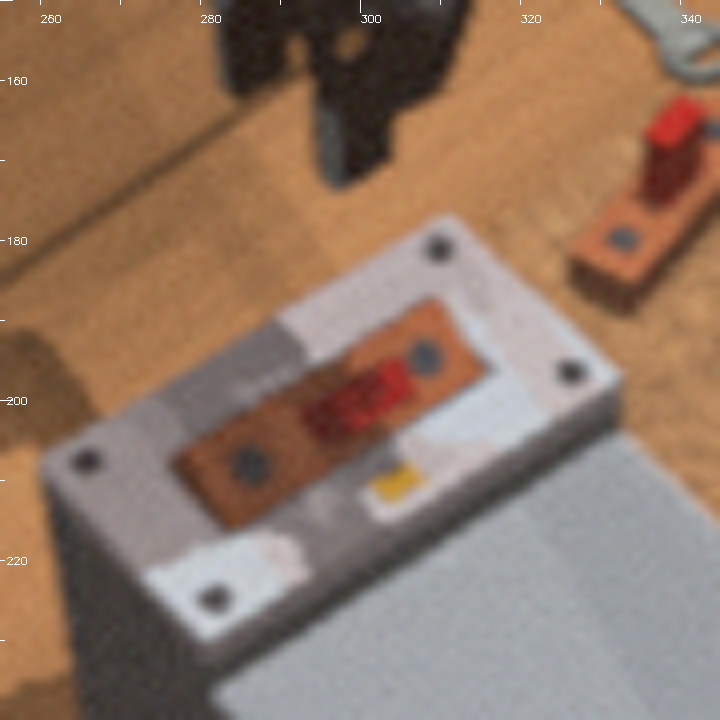

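```bash
python3 -m inch '[{"delta_pos":[-4.5,0,0],"rotation":[0,0,0]},{"delta_pos":[-4.5,0,0],"rotation":[0,0,0]},{"delta_pos":[-4.5,0,0],"rotation":[0,0,0]},{"delta_pos":[-4.5,0,0],"rotation":[0,0,0]},{"delta_pos":[0,0,0],"rotation":[0,0,0]}]'
python3 -c "
from h import *
crop('top',300,184,364,226,12,'e6.png')
crop('scene',255,170,340,240,9,'e7.png')"
```

```text
time_s: 18.25
eef_pos: [0.4639, -0.1932, 0.2643]
eef_rot: [-0.001, 0.744, 0.668, -0.001]
wrist_force: [-0.0, 0.8, -1.1]
opening: 0.47
```

View pics/e6.png

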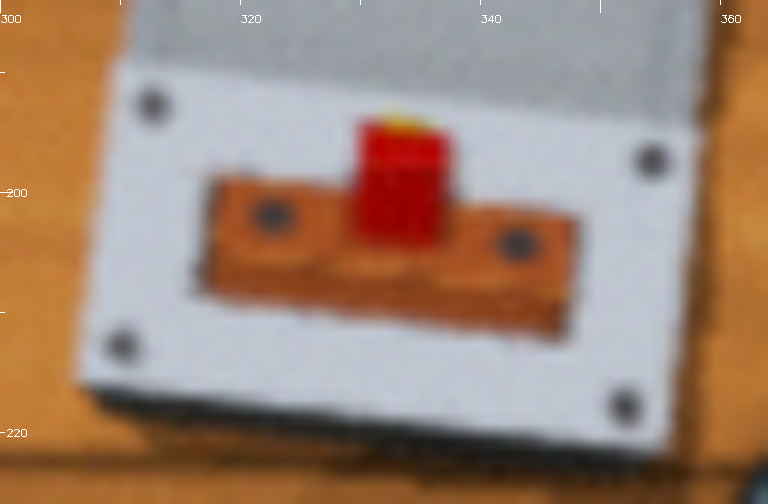

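View pics/e7.png

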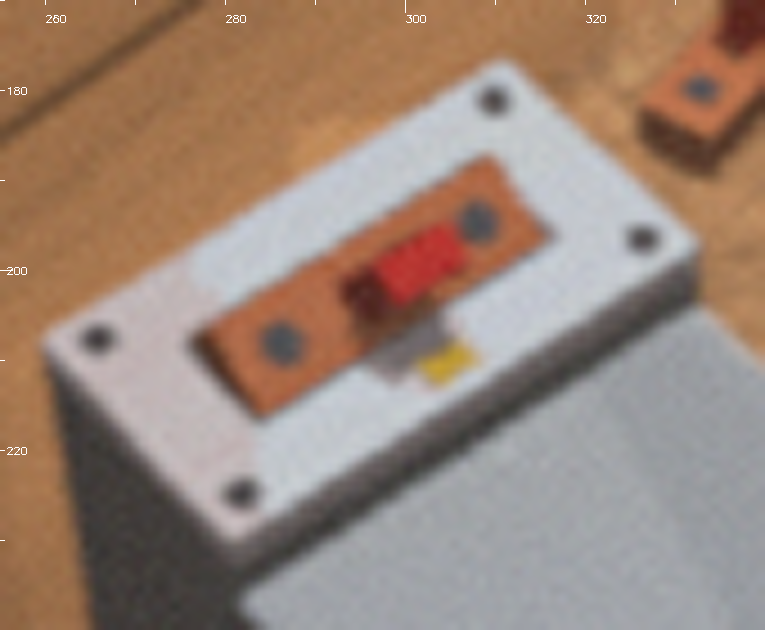

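```bash
cat >> h.py <<'E'
def tri(pt,ps):
    ct=camera("top");cs=camera("scene"); A=[];b=[]
    for c,(u,v) in((ct,pt),(cs,ps)):
        d=pix2w(c,u,v,0)-c["eye"]; d/=np.linalg.norm(d); P=np.eye(3)-np.outer(d,d); A.append(P);b.append(P@c["eye"])
    return np.linalg.lstsq(np.vstack(A),np.hstack(b),rcond=None)[0].round(4)
E
python3 -c "
from h import *
t=lambda x,y:(300+x/12-.5,184+y/12-.5)
s=lambda x,y:(255+x/9-.5,170+y/9-.5)
print('screw chk',tri(t(652,161),s(241,493)),tri(t(123,347),s(493,100)))
print('dots',tri(t(272,216),s(478,221)),tri(t(518,245),s(283,344)))
print('blocktop',tri(t(405,145),s(425,262)))
"
```

```text
screw chk [ 0.5109 -0.0826  0.1616] [0.4569 0.0638 0.1602]
dots [0.4931 0.023  0.1708] [ 0.4863 -0.0449  0.1702]
blocktop [ 0.5103 -0.0129  0.1986]
```

```bash
python3 -m inch '[{"delta_pos":[4.5,0,0],"rotation":[0,0,0]},{"delta_pos":[4.5,0,0],"rotation":[0,0,0]},{"delta_pos":[4.5,0,0],"rotation":[0,0,0]},{"delta_pos":[4.5,0,0],"rotation":[0,0,0]},{"delta_pos":[0,0,0],"rotation":[0,0,0]},{"delta_pos":[0,0,0],"rotation":[0,0,0]}]' 8.5
python3 -c "
from h import *
plan(.485,-.0110,.183,84.2)"
```

```text
time_s: 19.45
eef_pos: [0.4836, -0.0089, 0.2661]
eef_rot: [0.0, 0.741, 0.672, -0.0]
wrist_force: [0.4, -0.3, -0.0]
opening: 0.995
t 19.4 pos [ 0.4836 -0.0089  0.2661] yaw 84.39 open 0.995 F [ 0.4 -0.3 -0. ]
turn [0.0003 0.0005 0.0033] shift after turn cm [-0.19  0.16  8.31]
```

```bash
python3 -m inch '[{"delta_pos":[-0.19,0.16,2],"rotation":[0,0,0.003]},{"delta_pos":[0,0,3],"rotation":[0,0,0]},{"delta_pos":[0,0,2],"rotation":[0,0,0]},{"delta_pos":[0,0,1.2],"rotation":[0,0,0]},{"delta_pos":[0,0,0],"rotation":[0,0,0]},{"delta_pos":[0,0,0],"rotation":[0,0,0]},{"delta_pos":[0,0,0],"rotation":[0,0,0]}]'
python3 -c "
from h import *
plan(.485,-.0110,.183,84.2)
crop('scene',255,150,345,240,8,'e8.png')"
```

```text
time_s: 20.15
eef_pos: [0.4859, -0.0125, 0.1854]
eef_rot: [0.001, 0.743, 0.669, 0.001]
wrist_force: [-0.4, -0.2, 0.3]
opening: 0.996
t 20.1 pos [ 0.4859 -0.0125  0.1854] yaw 84.01 open 0.996 F [-0.4 -0.2  0.3]
turn [ 0.0023  0.0005 -0.0032] shift after turn cm [ 0.14 -0.11  0.24]
```

View pics/e8.png

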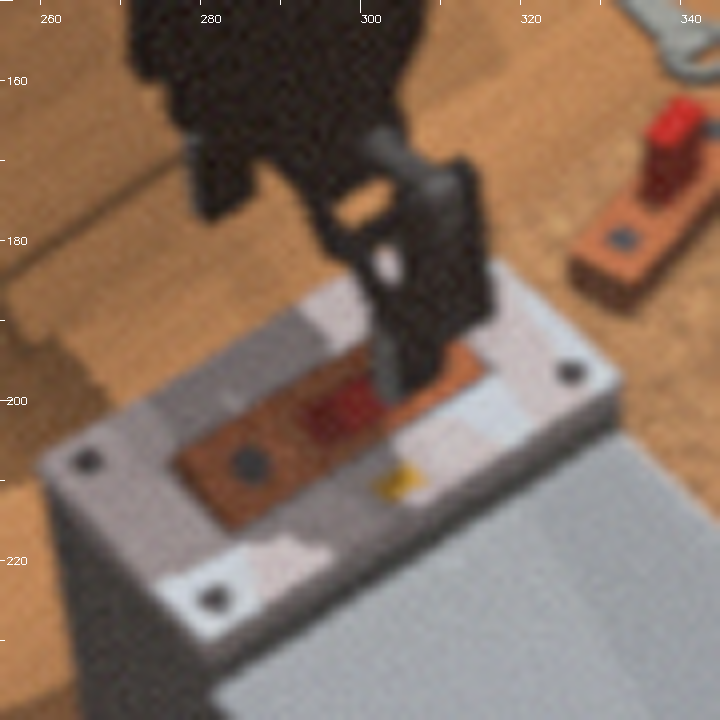

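```bash
python3 -m inch '[{"delta_pos":[0.1,-0.1,0.2],"rotation":[0,0,0]},{"delta_pos":[0,0,0],"rotation":[0,0,0]},{"delta_pos":[0,0,0],"rotation":[0,0,0]},{"delta_pos":[0,0,0],"rotation":[0,0,0]}]' 5.5
python3 -c "
from h import *
crop('scene',255,150,345,240,6,'e9.png')"
python3 -m inch '[{"delta_pos":[0,0,0],"rotation":[0,0,0]},{"delta_pos":[0,0,0],"rotation":[0,0,0]},{"delta_pos":[0,0,0],"rotation":[0,0,0]},{"delta_pos":[0,0,0],"rotation":[0,0,0]}]' 3.5
python3 -c "
from h import *
crop('scene',255,150,345,240,6,'e10.png')
import cv2;cv2.imwrite('pics/e11.png',np.hstack([cv2.imread('pics/e9.png'),cv2.imread('pics/e10.png')])[:,:800])"
```

```text
time_s: 20.6
eef_pos: [0.4841, -0.0108, 0.1821]
eef_rot: [0.0, 0.743, 0.669, 0.0]
wrist_force: [0.8, 0.2, -1.4]
opening: 0.644
time_s: 21.05
eef_pos: [0.4841, -0.0108, 0.182]
eef_rot: [-0.0, 0.743, 0.669, -0.0]
wrist_force: [0.2, 0.1, -0.1]
opening: 0.41
```

View pics/e10.png

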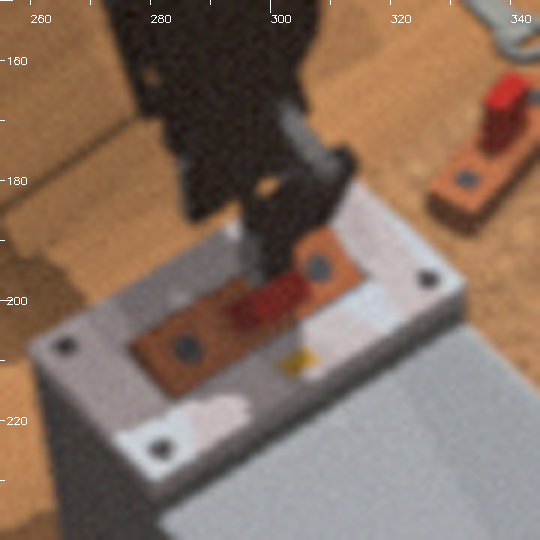

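```bash
python3 -m inch '[{"delta_pos":[0,0,0],"rotation":[0,0,0]},{"delta_pos":[0,0,0],"rotation":[0,0,0]},{"delta_pos":[0,0,0],"rotation":[0,0,0]},{"delta_pos":[0,0,0],"rotation":[0,0,0]},{"delta_pos":[0,0,0],"rotation":[0,0,0]},{"delta_pos":[0,0,0],"rotation":[0,0,0]},{"delta_pos":[0,0,0.5],"rotation":[0,0,0]},{"delta_pos":[0,0,0.5],"rotation":[0,0,0]},{"delta_pos":[0,0,0],"rotation":[0,0,0]},{"delta_pos":[0,0,0],"rotation":[0,0,0]}]' 8.5
python3 -m inch '[{"delta_pos":[0,0,0],"rotation":[0,0,0]},{"delta_pos":[0,0,0],"rotation":[0,0,0]},{"delta_pos":[0,0,0],"rotation":[0,0,0]},{"delta_pos":[0,0,0],"rotation":[0,0,0]}]' 6
python3 -c "
from h import *
plan(.485,-.0110,.172,84.2)
crop('scene',255,150,345,240,8,'f1.png')"
```

```text
time_s: 22.1
eef_pos: [0.4838, -0.0108, 0.1716]
eef_rot: [-0.0, 0.743, 0.669, -0.0]
wrist_force: [-0.4, -0.5, 0.7]
opening: 0.994
time_s: 22.5
eef_pos: [0.4842, -0.0108, 0.1721]
eef_rot: [0.0, 0.743, 0.669, 0.0]
wrist_force: [0.6, -0.4, 0.0]
opening: 0.709
t 22.5 pos [ 0.4842 -0.0108  0.1721] yaw 84.05 open 0.709 F [ 0.6 -0.4  0. ]
turn [ 0.0002  0.0001 -0.0027] shift after turn cm [-0.01  0.09  0.01]
```

View pics/f1.png

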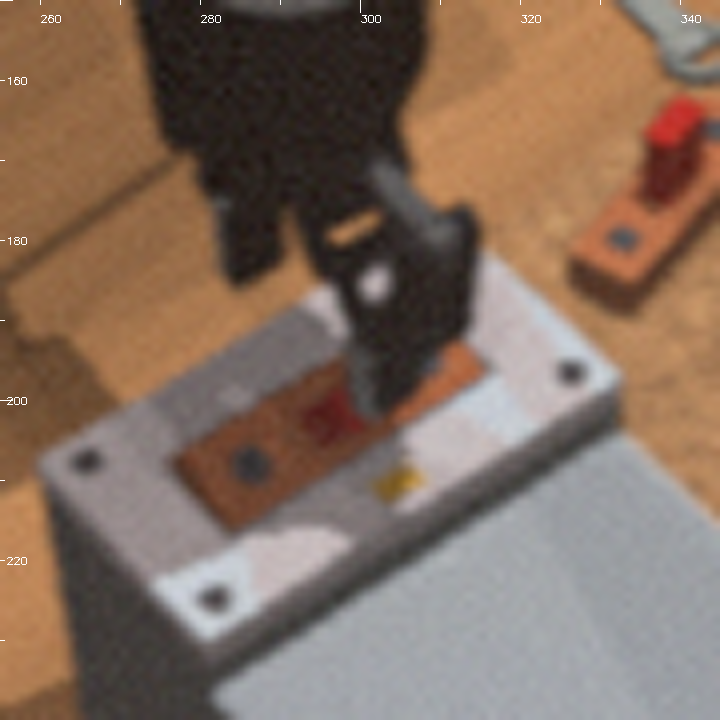

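```bash
python3 -c "
from h import *
c=camera('scene')
for z in(.17,.18,.19,.2): print(z,w2pix(c,(.515,-.0138,z)), w2pix(c,(.515,-.022,z)),w2pix(c,(.515,0,z)))
print(w2pix(c,(.5103,-.0129,.1986)))"
```

```text
0.17 (np.float64(303.2810897779932), np.float64(207.1785877308822)) (np.float64(300.86929603947186), np.float64(209.03852365996772)) (np.float64(307.3070606663784), np.float64(204.0738247550272))
0.18 (np.float64(303.14196680041687), np.float64(204.65424027811525)) (np.float64(300.7128534065151), np.float64(206.51946061248495)) (np.float64(307.1966189159683), np.float64(201.54083289511374))
0.19 (np.float64(303.0008872033307), np.float64(202.09439051248958)) (np.float64(300.5542037747069), np.float64(203.96486013414062)) (np.float64(307.0846319259078), np.float64(198.97240081950576))
0.2 (np.float64(302.8578094177046), np.float64(199.49828417559908)) (np.float64(300.3933001097569), np.float64(201.37396487164602)) (np.float64(306.9710670375229), np.float64(196.36777949846876))
(np.float64(301.8082102305347), np.float64(198.59820991653368))
```

```bash
python3 -m inch '[{"delta_pos":[0,0,0],"rotation":[0,0,0]},{"delta_pos":[0,0,0],"rotation":[0,0,0]},{"delta_pos":[0,0,0],"rotation":[0,0,0]},{"delta_pos":[0,0,0.6],"rotation":[0,0,0]},{"delta_pos":[0,0,0.5],"rotation":[0,0,0]},{"delta_pos":[0,0,0],"rotation":[0,0,0]},{"delta_pos":[0,0,0],"rotation":[0,0,0]}]' 8.5
python3 -m inch '[{"delta_pos":[0,0,0],"rotation":[0,0,0]},{"delta_pos":[0,0,0],"rotation":[0,0,0]},{"delta_pos":[0,0,0],"rotation":[0,0,0]},{"delta_pos":[0,0,0],"rotation":[0,0,0]},{"delta_pos":[0,0,0],"rotation":[0,0,0]}]' 5
python3 -c "
from h import *
crop('scene',255,150,345,240,8,'f2.png')"
```

```text
time_s: 23.3
eef_pos: [0.4838, -0.0107, 0.1606]
eef_rot: [-0.0, 0.743, 0.669, -0.0]
wrist_force: [-0.3, 0.6, -0.2]
opening: 0.995
time_s: 23.8
eef_pos: [0.4903, -0.0118, 0.1651]
eef_rot: [0.006, 0.743, 0.669, 0.005]
wrist_force: [11.8, 0.8, 7.7]
opening: 0.588
```

View pics/f2.png

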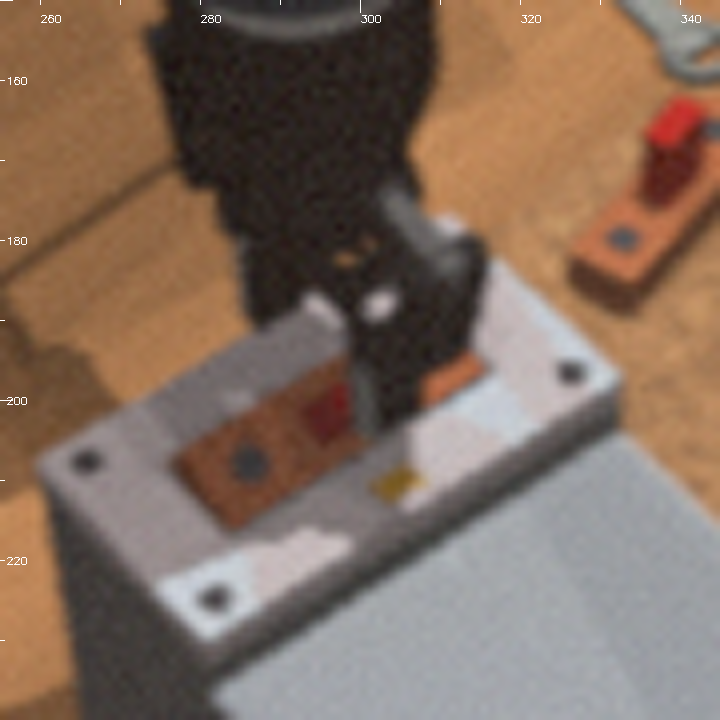

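```bash
python3 -m inch '[{"delta_pos":[0,0,0],"rotation":[0,0,0]},{"delta_pos":[0,0,0],"rotation":[0,0,0]},{"delta_pos":[0,0,0],"rotation":[0,0,0]},{"delta_pos":[0,0,-3],"rotation":[0,0,0]},{"delta_pos":[0,0,-4],"rotation":[0,0,0]},{"delta_pos":[0,0,-4],"rotation":[0,0,0]},{"delta_pos":[0,0,0],"rotation":[0,0,0]},{"delta_pos":[0,0,0],"rotation":[0,0,0]}]' 8.5
python3 -m inch '[{"delta_pos":[0,0,0],"rotation":[0.126,0,0]},{"delta_pos":[0,0,0],"rotation":[0.126,0,0]},{"delta_pos":[0,0,0],"rotation":[0.126,0,0]},{"delta_pos":[0,0,0],"rotation":[0.126,0,0]},{"delta_pos":[0,0,0],"rotation":[0.126,0,0]},{"delta_pos":[0,0,0],"rotation":[0,0,0]},{"delta_pos":[0,0,0],"rotation":[0,0,0]}]' 2.6
python3 -c "
from h import *
crop('scene',255,130,345,240,7,'f3.png')
o=get_obs();r=rot(o['eef_rot']);print(r.as_matrix().round(3),o['q'].round(2))
a=-r.apply([0,0,1])
top=np.array([.5103,-.0129,.1986])
for k in(.05,-.024): print(r.inv().apply(top+k*a-o['eef_pos'])*100)
"
```

```text
time_s: 24.65
eef_pos: [0.4842, -0.0109, 0.2714]
eef_rot: [0.0, 0.743, 0.669, 0.0]
wrist_force: [-0.6, -0.1, -0.1]
opening: 0.994
time_s: 25.35
eef_pos: [0.4833, -0.0107, 0.2684]
eef_rot: [-0.231, 0.706, 0.636, -0.208]
wrist_force: [-0.4, -0.4, 0.9]
opening: 0.3
[[ 0.104  0.804 -0.586]
 [ 0.995 -0.084  0.061]
 [ 0.    -0.589 -0.808]] [-0.22  0.42  1.3  -0.08  2.04 -0.13]
[ 0.05220019  6.39454012 -0.78787977]
[0.05220019 6.39454012 6.61212023]
```

View pics/f3.png

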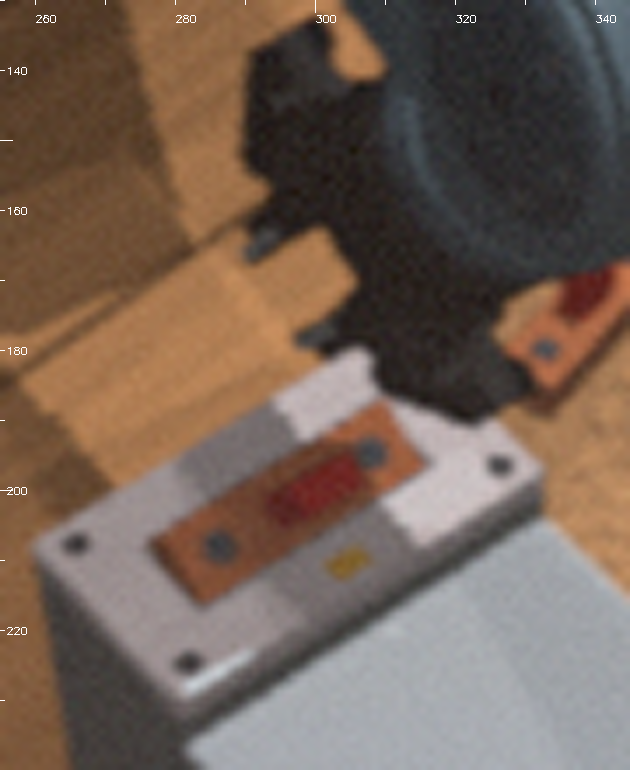

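```bash
python3 -m inch '[{"delta_pos":[0,3.2,-0.8],"rotation":[0,0,0]},{"delta_pos":[0.05,3.2,0],"rotation":[0,0,0]},{"delta_pos":[0,0,0],"rotation":[0,0,0]},{"delta_pos":[0,0,2],"rotation":[0,0,0]},{"delta_pos":[0,0,1.5],"rotation":[0,0,0]},{"delta_pos":[0,0,0],"rotation":[0,0,0]},{"delta_pos":[0,0,0],"rotation":[0,0,0]}]'
python3 -c "
from h import *
crop('scene',265,150,345,230,8,'f4.png')
crop('top',300,170,380,230,8,'f5.png')
o=get_obs();r=rot(o['eef_rot'])
a=-r.apply([0,0,1])
top=np.array([.5103,-.0129,.1986])
print(r.inv().apply(top-.024*a-o['eef_pos'])*100)
"
```

```text
time_s: 26.1
eef_pos: [0.5197, -0.014, 0.2138]
eef_rot: [-0.229, 0.707, 0.637, -0.206]
wrist_force: [0.0, -0.2, 0.7]
opening: 0.308
[0.02195869 0.04704028 4.20777556]
```

View pics/f4.png

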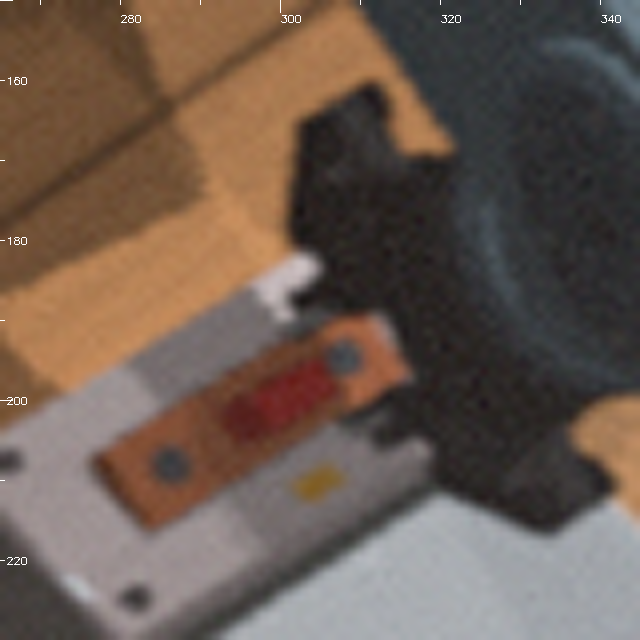

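View pics/f5.png

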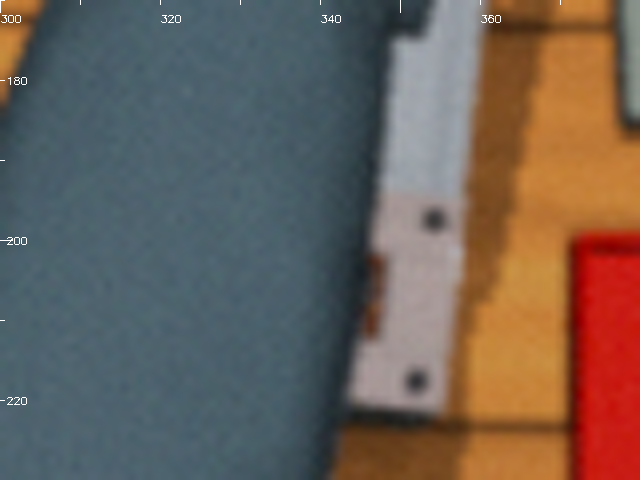

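```bash
python3 -m inch '[{"delta_pos":[0,0.05,1],"rotation":[0,0,0]},{"delta_pos":[0,0,1],"rotation":[0,0,0]},{"delta_pos":[0,0,1],"rotation":[0,0,0]},{"delta_pos":[0,0,0],"rotation":[0,0,0]},{"delta_pos":[0,0,0],"rotation":[0,0,0]}]'
python3 -m inch '[{"delta_pos":[0,0,0.5],"rotation":[0,0,0]},{"delta_pos":[0,0,0.5],"rotation":[0,0,0]},{"delta_pos":[0,0,0],"rotation":[0,0,0]},{"delta_pos":[0,0,0],"rotation":[0,0,0]}]'
python3 -c "
from h import *
crop('scene',265,150,345,230,8,'f6.png')"
```

```text
time_s: 26.7
eef_pos: [0.5022, -0.0122, 0.1866]
eef_rot: [-0.231, 0.706, 0.636, -0.208]
wrist_force: [-0.1, -0.4, -0.3]
opening: 0.306
time_s: 27.1
eef_pos: [0.4966, -0.0116, 0.1788]
eef_rot: [-0.23, 0.706, 0.636, -0.207]
wrist_force: [-0.0, 0.0, 0.5]
opening: 0.303
```

View pics/f6.png

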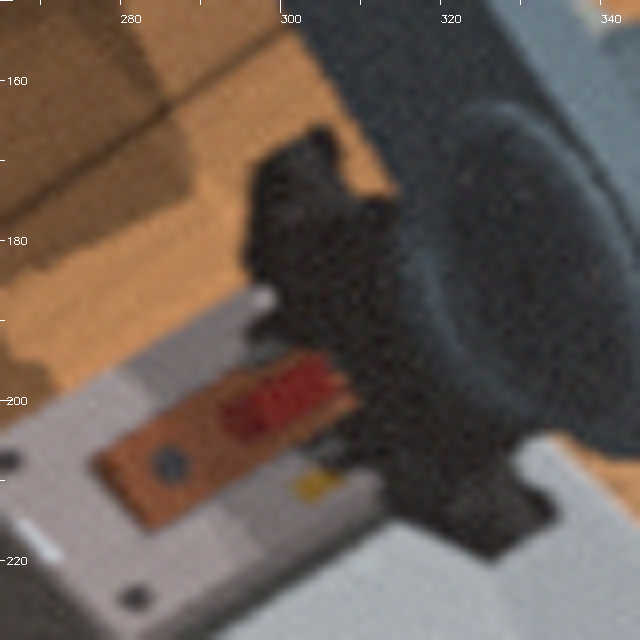

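```bash
python3 -m inch '[{"delta_pos":[0,0,0],"rotation":[0,0,0]},{"delta_pos":[0,0,0],"rotation":[0,0,0]},{"delta_pos":[0,0,0],"rotation":[0,0,0]},{"delta_pos":[0,0,0],"rotation":[0,0,0]},{"delta_pos":[0,0,0],"rotation":[0,0,0]},{"delta_pos":[0,0,0],"rotation":[0,0,0]}]' 0
python3 -c "
from h import *
crop('scene',265,150,345,230,8,'f7.png')"
```

```text
time_s: 27.75
eef_pos: [0.4967, -0.0116, 0.1789]
eef_rot: [-0.23, 0.706, 0.636, -0.207]
wrist_force: [-0.1, 0.7, 0.8]
opening: -0.002
```

View pics/f7.png

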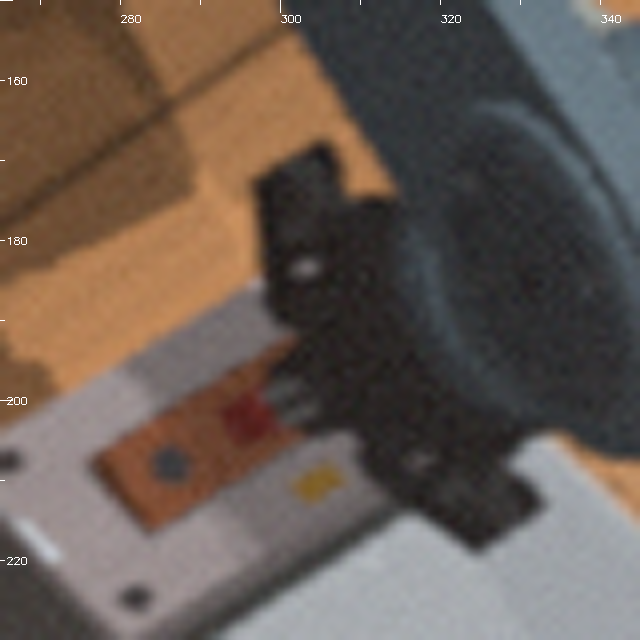

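```bash
python3 -c "
from h import *
c=camera('scene');o=get_obs();r=rot(o['eef_rot'])
for k in (0,-.01,-.02,-.03): print(k,w2pix(c,o['eef_pos']+r.apply([-.011,0,k])),w2pix(c,o['eef_pos']+r.apply([.011,0,k])))
print(w2pix(c,(.5103,-.0129,.1986)))"
```

```text
0 (np.float64(295.1338365779489), np.float64(202.57628075006957)) (np.float64(302.2098594328658), np.float64(198.19805936442492))
-0.01 (np.float64(296.4298598278138), np.float64(201.96153390924292)) (np.float64(303.5540770106351), np.float64(197.55213898583963))
-0.02 (np.float64(297.7473005487614), np.float64(201.33662805106218)) (np.float64(304.92034649731056), np.float64(196.89562227405287))
-0.03 (np.float64(299.0866940666546), np.float64(200.7013092527039)) (np.float64(306.30921502356483), np.float64(196.22824632307606))
(np.float64(301.8082102305347), np.float64(198.59820991653368))
```

```bash
python3 -m inch '[{"delta_pos":[0,0,0],"rotation":[0,0,0]},{"delta_pos":[0,0,0],"rotation":[0,0,0]},{"delta_pos":[0,0,0],"rotation":[0,0,0]},{"delta_pos":[0,0,0.5],"rotation":[0,0,0]},{"delta_pos":[0,0,0.5],"rotation":[0,0,0]},{"delta_pos":[0,0,0.3],"rotation":[0,0,0]},{"delta_pos":[0,0,0],"rotation":[0,0,0]},{"delta_pos":[0,0,0],"rotation":[0,0,0]}]' 2.8
python3 -m inch '[{"delta_pos":[0,0,0],"rotation":[0,0,0]},{"delta_pos":[0,0,0],"rotation":[0,0,0]},{"delta_pos":[0,0,0],"rotation":[0,0,0]},{"delta_pos":[0,0,0],"rotation":[0,0,0]},{"delta_pos":[0,0,0],"rotation":[0,0,0]},{"delta_pos":[0,0,0],"rotation":[0,0,0]}]' 0
python3 -c "
from h import *
crop('scene',265,150,345,230,8,'f8.png')"
```

```text
time_s: 28.65
eef_pos: [0.489, -0.0108, 0.1683]
eef_rot: [-0.23, 0.706, 0.636, -0.207]
wrist_force: [-0.7, -0.3, -0.6]
opening: 0.328
time_s: 29.25
eef_pos: [0.4891, -0.0109, 0.1687]
eef_rot: [-0.23, 0.706, 0.636, -0.207]
wrist_force: [-0.9, -0.0, 4.0]
opening: 0.139
```

View pics/f8.png

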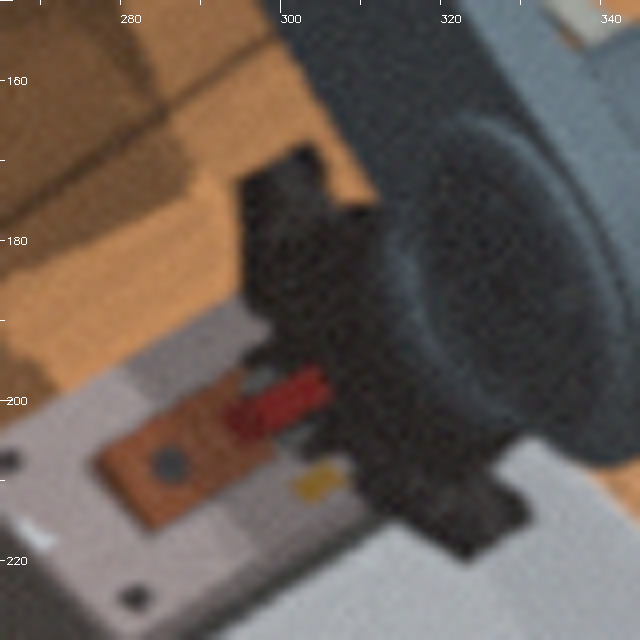

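```bash
python3 -m inch '[{"delta_pos":[0,0,-0.5],"rotation":[0,0,0]},{"delta_pos":[0,0,-1],"rotation":[0,0,0]},{"delta_pos":[0,0,-1.5],"rotation":[0,0,0]},{"delta_pos":[0,0,-2],"rotation":[0,0,0]},{"delta_pos":[0,0,-2],"rotation":[0,0,0]},{"delta_pos":[0,0,-2],"rotation":[0,0,0]},{"delta_pos":[0,0,0],"rotation":[0,0,0]}]'
python3 -m inch '[{"delta_pos":[0,0,0],"rotation":[-0.126,0,0]},{"delta_pos":[0,0,0],"rotation":[-0.126,0,0]},{"delta_pos":[0,0,0],"rotation":[-0.126,0,0]},{"delta_pos":[0,0,0],"rotation":[-0.126,0,0]},{"delta_pos":[0,0,0],"rotation":[-0.126,0,0]},{"delta_pos":[0,0,0],"rotation":[0,0,0]},{"delta_pos":[0,0,0],"rotation":[0,0,0]}]'
python3 -c "
from h import *
plan(.4845,-.0095,.25,84.2)
crop('scene',255,130,345,230,7,'f9.png')"
```

```text
time_s: 30.0
eef_pos: [0.5445, -0.0169, 0.243]
eef_rot: [-0.228, 0.707, 0.637, -0.206]
wrist_force: [0.2, 0.7, -2.5]
opening: 0.146
time_s: 30.7
eef_pos: [0.541, -0.0162, 0.2411]
eef_rot: [-0.001, 0.743, 0.669, -0.001]
wrist_force: [0.6, -0.7, -2.9]
opening: 0.143
t 30.7 pos [ 0.541  -0.0162  0.2411] yaw 84.03 open 0.143 F [ 0.6 -0.7 -2.9]
turn [-0.0018  0.     -0.0029] shift after turn cm [ 0.1  -5.69 -0.89]
```

View pics/f9.png

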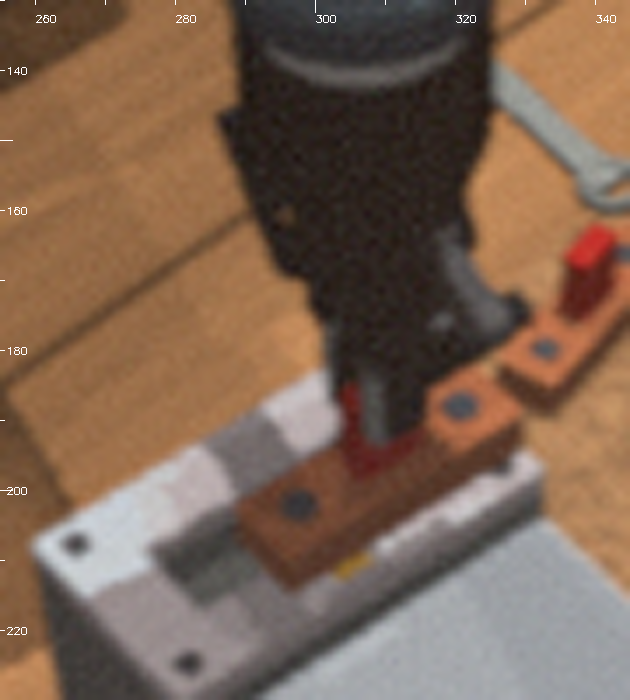

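```bash
python3 -c "
from h import *
for z in (.23,.242,.25): link(255,130,7,(460,406),(299,505),z)"
```

```text
link [ 0.5324 -0.0095  0.23  ] 0.0686 83.85
link [ 0.5398 -0.0163  0.242 ] 0.0676 83.85
link [ 0.5447 -0.0207  0.25  ] 0.0669 83.85
```

```bash
python3 -m inch '[{"delta_pos":[0,-2.8,-0.9],"rotation":[0,0,-0.003]},{"delta_pos":[0.08,-2.84,0],"rotation":[0,0,0]},{"delta_pos":[0,0,1],"rotation":[0,0,0]},{"delta_pos":[0,0,1.5],"rotation":[0,0,0]},{"delta_pos":[0,0,1.5],"rotation":[0,0,0]},{"delta_pos":[0,0,0],"rotation":[0,0,0]},{"delta_pos":[0,0,0],"rotation":[0,0,0]},{"delta_pos":[0,0,0],"rotation":[0,0,0]}]'
python3 -c "
from h import *
plan(.485,-.0097,.19,84.2)
crop('scene',255,160,340,240,9,'g1.png')"
```

```text
time_s: 31.7
eef_pos: [0.4867, -0.01, 0.2107]
eef_rot: [0.0, 0.742, 0.671, 0.0]
wrist_force: [0.6, -0.5, -2.9]
opening: 0.144
t 31.7 pos [ 0.4867 -0.01    0.2107] yaw 84.21 open 0.144 F [ 0.6 -0.5 -2.9]
turn [0.0008 0.0001 0.0002] shift after turn cm [ 0.01 -0.18  2.07]
```

View pics/g1.png

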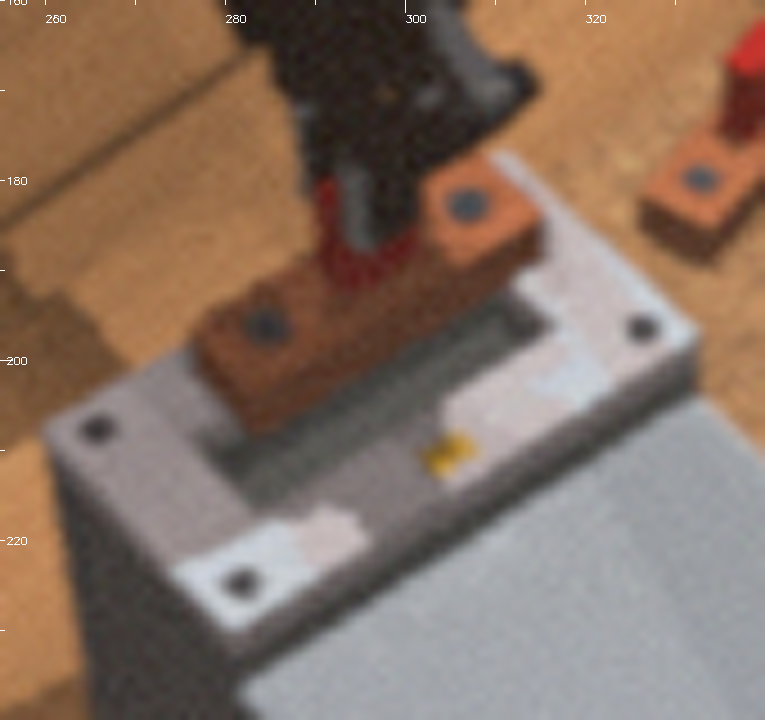

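```bash
python3 -c "
from h import *
for z in (.209,.2115,.214): link(255,160,9,(469,205),(267,326),z)"
```

```text
link [ 0.4838 -0.0083  0.209 ] 0.0683 83.75
link [ 0.4855 -0.0097  0.2115] 0.0681 83.75
link [ 0.4871 -0.0111  0.214 ] 0.0679 83.75
```

```bash
python3 -m inch '[{"delta_pos":[0,-0.15,1],"rotation":[0,0,0]},{"delta_pos":[0,0,0.8],"rotation":[0,0,0]},{"delta_pos":[0,0,0.4],"rotation":[0,0,0]},{"delta_pos":[0,0,0],"rotation":[0,0,0]},{"delta_pos":[0,0,0],"rotation":[0,0,0]}]'
python3 -c "
from h import *
plan(.485,-.0097,.19,84.2)
crop('scene',255,160,340,240,9,'g2.png')"
```

```text
time_s: 32.4
eef_pos: [0.4843, -0.0096, 0.1879]
eef_rot: [-0.0, 0.742, 0.671, -0.0]
wrist_force: [0.9, 1.1, -2.6]
opening: 0.142
t 32.4 pos [ 0.4843 -0.0096  0.1879] yaw 84.21 open 0.142 F [ 0.9  1.1 -2.6]
turn [-0.0004 -0.0001  0.0002] shift after turn cm [-0.    0.08 -0.21]
```

View pics/g2.png

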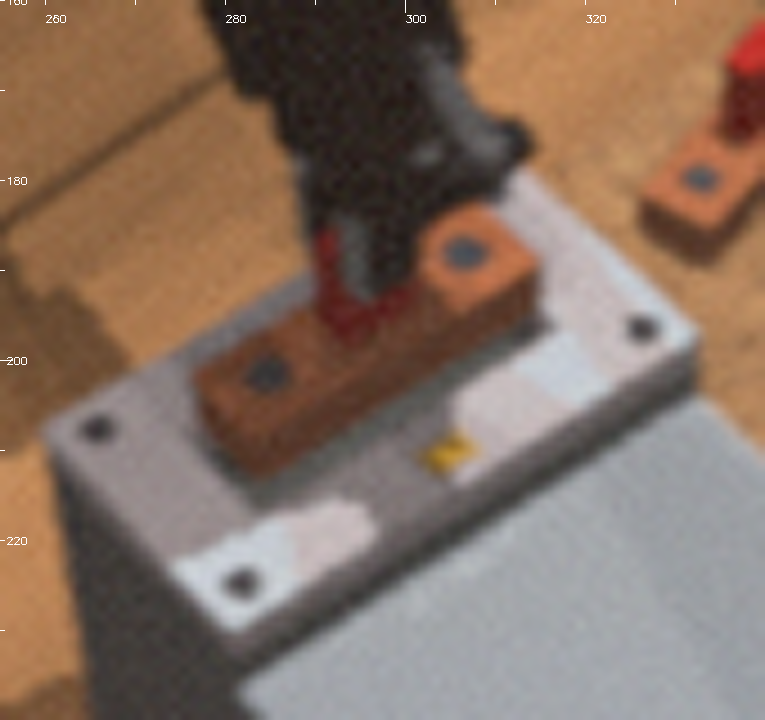

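```bash
python3 -c "
from h import *
link(255,160,9,(464,252),(266,375),.189)"
python3 -m inch '[{"delta_pos":[0,0.06,0.4],"rotation":[0,0,0]},{"delta_pos":[0,0,0.4],"rotation":[0,0,0]},{"delta_pos":[0,0,0.3],"rotation":[0,0,0]},{"delta_pos":[0,0,0],"rotation":[0,0,0]},{"delta_pos":[0,0,0],"rotation":[0,0,0]}]'
```

```text
link [ 0.4827 -0.0097  0.189 ] 0.0686 84.55
time_s: 33.0
eef_pos: [0.4848, -0.0097, 0.1769]
eef_rot: [-0.0, 0.742, 0.671, -0.0]
wrist_force: [0.5, -0.2, -2.4]
opening: 0.142
```

```bash
python3 -m inch '[{"delta_pos":[0,0,0.3],"rotation":[0,0,0]},{"delta_pos":[0,0,0.2],"rotation":[0,0,0]},{"delta_pos":[0,0,0],"rotation":[0,0,0]},{"delta_pos":[0,0,0],"rotation":[0,0,0]}]'
python3 -m inch '[{"delta_pos":[0,0,0.3],"rotation":[0,0,0]},{"delta_pos":[0,0,0.2],"rotation":[0,0,0]},{"delta_pos":[0,0,0],"rotation":[0,0,0]},{"delta_pos":[0,0,0],"rotation":[0,0,0]}]'
python3 -c "
from h import *
crop('scene',255,160,340,240,9,'g3.png')"
```

```text
time_s: 33.4
eef_pos: [0.4849, -0.0097, 0.172]
eef_rot: [-0.0, 0.742, 0.671, -0.0]
wrist_force: [-0.3, 0.5, -3.5]
opening: 0.149
time_s: 33.8
eef_pos: [0.4848, -0.0097, 0.167]
eef_rot: [-0.0, 0.742, 0.671, -0.0]
wrist_force: [0.1, -0.2, -3.0]
opening: 0.139
```

View pics/g3.png

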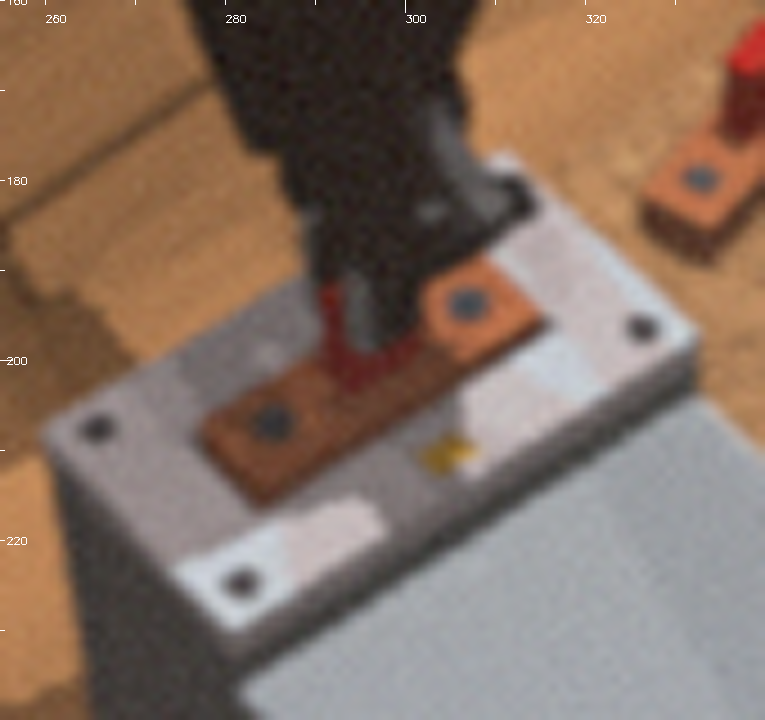

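```bash
python3 -m inch '[{"delta_pos":[0,0,0],"rotation":[0,0,0]},{"delta_pos":[0,0,0],"rotation":[0,0,0]},{"delta_pos":[0,0,0],"rotation":[0,0,0]},{"delta_pos":[0,0,-2],"rotation":[0,0,0]},{"delta_pos":[0,0,-3],"rotation":[0,0,0]},{"delta_pos":[0,0,-3],"rotation":[0,0,0]},{"delta_pos":[0,0,-2],"rotation":[0,0,0]},{"delta_pos":[0,0,0],"rotation":[0,0,0]},{"delta_pos":[0,0,0],"rotation":[0,0,0]}]' 3.5
python3 -c "
from h import *
plan(.4201,.3565,.27,82.5)
crop('scene',250,120,430,310,4,'g4.png')"
```

```text
time_s: 34.75
eef_pos: [0.485, -0.0097, 0.267]
eef_rot: [0.0, 0.742, 0.671, 0.0]
wrist_force: [-0.3, -0.1, -0.7]
opening: 0.413
t 34.8 pos [ 0.485  -0.0097  0.267 ] yaw 84.21 open 0.413 F [-0.3 -0.1 -0.7]
turn [0.0007 0.0001 0.0299] shift after turn cm [ 35.46 -11.21  -0.3 ]
```

View pics/g4.png

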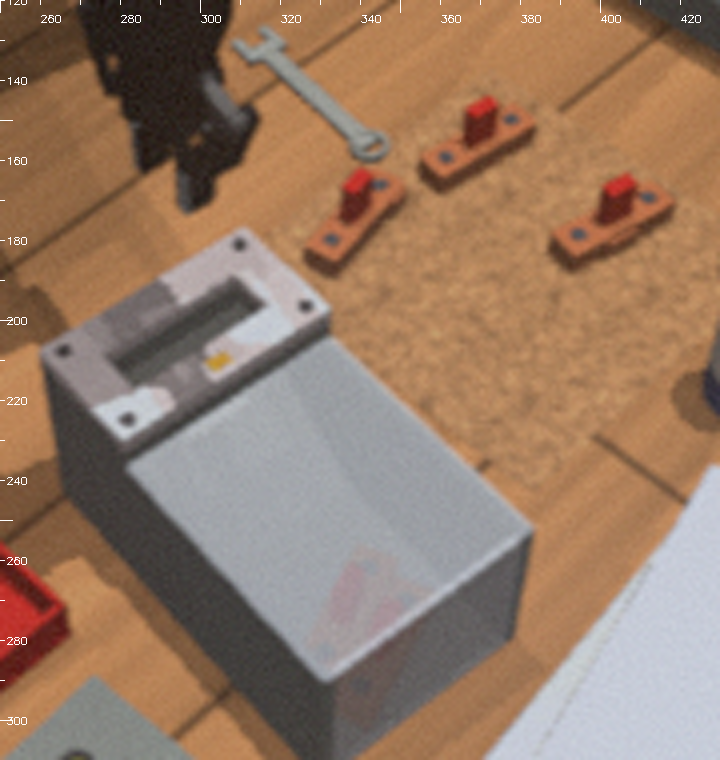

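```bash
python3 -m inch '[{"delta_pos":[0,0,0],"rotation":[0,0,0.03]},{"delta_pos":[3.94,-1.245,0],"rotation":[0,0,0]},{"delta_pos":[3.94,-1.245,0],"rotation":[0,0,0]},{"delta_pos":[3.94,-1.245,0],"rotation":[0,0,0]},{"delta_pos":[3.94,-1.245,0],"rotation":[0,0,0]},{"delta_pos":[3.94,-1.245,0],"rotation":[0,0,0]},{"delta_pos":[3.94,-1.245,0],"rotation":[0,0,0]},{"delta_pos":[3.94,-1.245,0],"rotation":[0,0,0]},{"delta_pos":[3.94,-1.245,0],"rotation":[0,0,0]},{"delta_pos":[3.94,-1.245,0],"rotation":[0,0,0]}]'
python3 -m inch '[{"delta_pos":[0,0,4],"rotation":[0,0,0]},{"delta_pos":[0,0,4],"rotation":[0,0,0]},{"delta_pos":[0,0,4],"rotation":[0,0,0]},{"delta_pos":[0,0,3],"rotation":[0,0,0]},{"delta_pos":[0,0,2],"rotation":[0,0,0]},{"delta_pos":[0,0,0],"rotation":[0,0,0]},{"delta_pos":[0,0,0],"rotation":[0,0,0]}]'
python3 -c "
from h import *
plan(.4201,.3565,.02,82.5)
crop('scene',310,100,430,200,6,'g5.png')"
```

```text
time_s: 35.8
eef_pos: [0.4188, 0.3578, 0.2652]
eef_rot: [-0.0, 0.752, 0.659, -0.001]
wrist_force: [0.5, -0.0, 0.6]
opening: 0.407
time_s: 36.5
eef_pos: [0.4195, 0.3561, 0.0963]
eef_rot: [-0.0, 0.752, 0.659, -0.001]
wrist_force: [0.3, 0.1, 0.3]
opening: 0.41
t 36.5 pos [0.4195 0.3561 0.0963] yaw 82.49 open 0.41 F [0.3 0.1 0.3]
turn [-0.0019  0.0013 -0.0001] shift after turn cm [0.04 0.06 7.63]
```

View pics/g5.png

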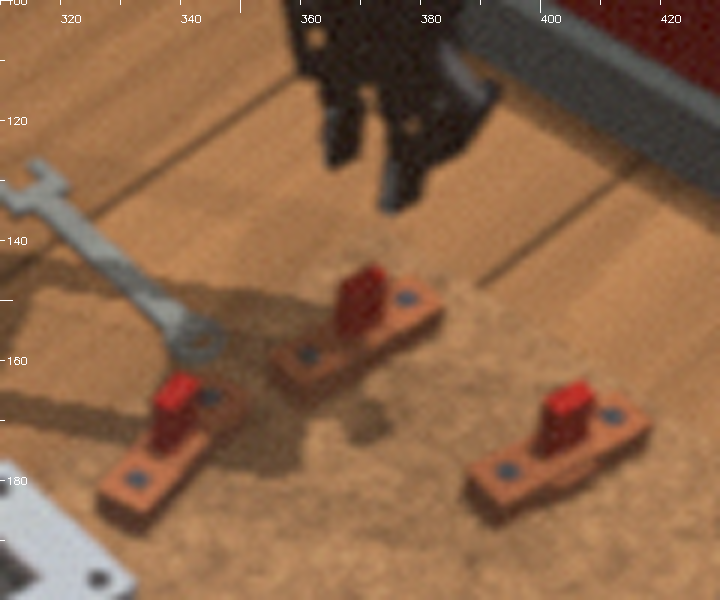

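```bash
python3 -m inch '[{"delta_pos":[0.04,0.06,2.5],"rotation":[0,0,0]},{"delta_pos":[0,0,2],"rotation":[0,0,0]},{"delta_pos":[0,0,1.5],"rotation":[0,0,0]},{"delta_pos":[0,0,0.5],"rotation":[0,0,0]},{"delta_pos":[0,0,0.3],"rotation":[0,0,0]},{"delta_pos":[0,0,0.3],"rotation":[0,0,0]},{"delta_pos":[0,0,0],"rotation":[0,0,0]},{"delta_pos":[0,0,0],"rotation":[0,0,0]}]'
python3 -c "
from h import *
plan(.4201,.3565,.02,82.5)"
python3 -m inch '[{"delta_pos":[0,0,0],"rotation":[0,0,0]},{"delta_pos":[0,0,0],"rotation":[0,0,0]},{"delta_pos":[0,0,0],"rotation":[0,0,0]},{"delta_pos":[0,0,0],"rotation":[0,0,0]},{"delta_pos":[0,0,0],"rotation":[0,0,0]},{"delta_pos":[0,0,0],"rotation":[0,0,0]},{"delta_pos":[0,0,0],"rotation":[0,0,0]}]' 0
```

```text
time_s: 37.35
eef_pos: [0.4212, 0.3571, 0.0267]
eef_rot: [0.0, 0.752, 0.659, 0.001]
wrist_force: [-0.0, 0.6, 0.9]
opening: 0.408
t 37.4 pos [0.4212 0.3571 0.0267] yaw 82.5 open 0.408 F [-0.   0.6  0.9]
turn [ 0.0008 -0.0006 -0.    ] shift after turn cm [-0.07 -0.1   0.67]
time_s: 38.05
eef_pos: [0.421, 0.357, 0.0267]
eef_rot: [0.0, 0.752, 0.659, 0.0]
wrist_force: [-3.1, -0.7, 5.6]
opening: 0.139
```

```bash
python3 -m inch '[{"delta_pos":[0,0,-1],"rotation":[0,0,0]},{"delta_pos":[0,0,-2],"rotation":[0,0,0]},{"delta_pos":[0,0,-4],"rotation":[0,0,0]},{"delta_pos":[0,0,-4],"rotation":[0,0,0]},{"delta_pos":[0,0,-4],"rotation":[0,0,0]},{"delta_pos":[0,0,-4],"rotation":[0,0,0]},{"delta_pos":[0,0,-3.5],"rotation":[0,0,-0.03]},{"delta_pos":[0,0,0],"rotation":[0,0,0]},{"delta_pos":[0,0,0],"rotation":[0,0,0]}]'
python3 -c "
from h import *
plan(.4849,-.0097,.25,84.2)"
```

```text
time_s: 38.95
eef_pos: [0.4208, 0.3568, 0.2514]
eef_rot: [0.0, 0.742, 0.67, 0.0]
wrist_force: [-0.4, 0.3, -3.6]
opening: 0.134
t 39.0 pos [0.4208 0.3568 0.2514] yaw 84.2 open 0.134 F [-0.4  0.3 -3.6]
turn [ 0.0009 -0.0005 -0.0001] shift after turn cm [-35.81  10.08   0.14]
```

```bash
python3 -m inch '[{"delta_pos":[-3.98,1.12,0],"rotation":[0,0,0]},{"delta_pos":[-3.98,1.12,0],"rotation":[0,0,0]},{"delta_pos":[-3.98,1.12,0],"rotation":[0,0,0]},{"delta_pos":[-3.98,1.12,0],"rotation":[0,0,0]},{"delta_pos":[-3.98,1.12,0],"rotation":[0,0,0]},{"delta_pos":[-3.98,1.12,0],"rotation":[0,0,0]},{"delta_pos":[-3.98,1.12,0],"rotation":[0,0,0]},{"delta_pos":[-3.98,1.12,0],"rotation":[0,0,0]},{"delta_pos":[-3.98,1.12,0],"rotation":[0,0,0]},{"delta_pos":[0,0,0],"rotation":[0,0,0]}]'
python3 -m inch '[{"delta_pos":[0,0,1.5],"rotation":[0,0,0]},{"delta_pos":[0,0,1.5],"rotation":[0,0,0]},{"delta_pos":[0,0,1.5],"rotation":[0,0,0]},{"delta_pos":[0,0,1],"rotation":[0,0,0]},{"delta_pos":[0,0,0],"rotation":[0,0,0]},{"delta_pos":[0,0,0],"rotation":[0,0,0]},{"delta_pos":[0,0,0],"rotation":[0,0,0]}]'
python3 -c "
from h import *
plan(.4849,-.0097,.17,84.2)
crop('scene',255,160,340,240,9,'g6.png')"
```

```text
time_s: 39.95
eef_pos: [0.4842, -0.014, 0.2485]
eef_rot: [-0.001, 0.744, 0.668, -0.002]
wrist_force: [-0.8, 1.0, -3.3]
opening: 0.135
time_s: 40.65
eef_pos: [0.4854, -0.0097, 0.1967]
eef_rot: [0.0, 0.742, 0.671, 0.0]
wrist_force: [-0.3, 0.6, -2.8]
opening: 0.138
t 40.6 pos [ 0.4854 -0.0097  0.1967] yaw 84.22 open 0.138 F [-0.3  0.6 -2.8]
turn [0.0009 0.0002 0.0004] shift after turn cm [-0.01 -0.04  2.67]
```

View pics/g6.png

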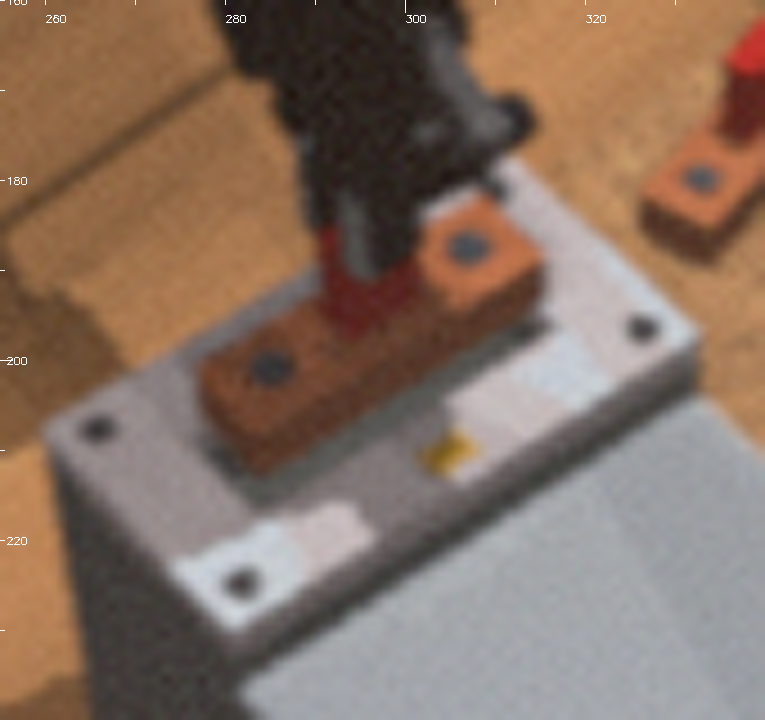

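```bash
python3 -c "
from h import *
link(255,160,9,(468,247),(270,369),.192)"
python3 -m inch '[{"delta_pos":[0,-0.02,0.4],"rotation":[0,0,0]},{"delta_pos":[0,0,0.4],"rotation":[0,0,0]},{"delta_pos":[0,0,0.4],"rotation":[0,0,0]},{"delta_pos":[0,0,0],"rotation":[0,0,0]},{"delta_pos":[0,0,0],"rotation":[0,0,0]}]'
```

```text
link [ 0.484  -0.0092  0.192 ] 0.0682 84.33
time_s: 41.25
eef_pos: [0.4846, -0.0097, 0.1839]
eef_rot: [-0.0, 0.742, 0.671, -0.0]
wrist_force: [-0.3, 1.1, -3.4]
opening: 0.138
```

Link bottom at ≈0.157 with no contact; continue.

```bash
python3 -m inch '[{"delta_pos":[0,0,0.3],"rotation":[0,0,0]},{"delta_pos":[0,0,0.3],"rotation":[0,0,0]},{"delta_pos":[0,0,0],"rotation":[0,0,0]},{"delta_pos":[0,0,0],"rotation":[0,0,0]}]'
python3 -m inch '[{"delta_pos":[0,0,0.3],"rotation":[0,0,0]},{"delta_pos":[0,0,0.2],"rotation":[0,0,0]},{"delta_pos":[0,0,0],"rotation":[0,0,0]},{"delta_pos":[0,0,0],"rotation":[0,0,0]}]'
```

```text
time_s: 41.65
eef_pos: [0.4847, -0.0096, 0.1779]
eef_rot: [-0.0, 0.742, 0.671, -0.0]
wrist_force: [-0.0, -1.0, -2.2]
opening: 0.139
time_s: 42.05
eef_pos: [0.4847, -0.0097, 0.173]
eef_rot: [-0.0, 0.742, 0.671, -0.0]
wrist_force: [-0.9, -0.1, -2.4]
opening: 0.136
```

```bash
python3 -m inch '[{"delta_pos":[0,0,0],"rotation":[0,0,0]},{"delta_pos":[0,0,0],"rotation":[0,0,0]},{"delta_pos":[0,0,0],"rotation":[0,0,0]},{"delta_pos":[0,0,-2],"rotation":[0,0,0]},{"delta_pos":[0,0,-3],"rotation":[0,0,0]},{"delta_pos":[0,0,-3],"rotation":[0,0,0]},{"delta_pos":[0,0,-1.5],"rotation":[0,0,0]},{"delta_pos":[0,0,0],"rotation":[0,0,0]},{"delta_pos":[0,0,0],"rotation":[0,0,0]}]' 3.5
python3 -c "
from h import *
plan(.4059,.232,.27,101)
crop('scene',250,120,430,310,4,'g7.png')"
```

```text
time_s: 42.95
eef_pos: [0.4847, -0.0096, 0.2677]
eef_rot: [0.0, 0.742, 0.671, 0.0]
wrist_force: [0.5, -0.4, -1.4]
opening: 0.409
t 43.0 pos [ 0.4847 -0.0096  0.2677] yaw 84.21 open 0.409 F [ 0.5 -0.4 -1.4]
turn [ 2.00e-04  0.00e+00 -2.93e-01] shift after turn cm [25.22 -3.12 -0.23]
```

View pics/g7.png

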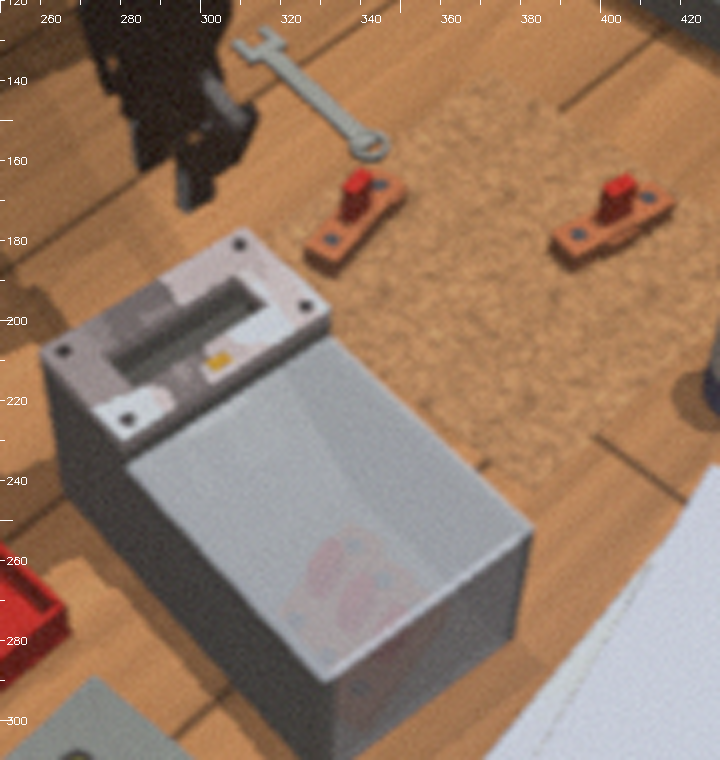

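```bash
python3 -m inch '[{"delta_pos":[0,0,0],"rotation":[0,0,-0.147]},{"delta_pos":[0,0,0],"rotation":[0,0,-0.146]},{"delta_pos":[4.2,-0.52,0],"rotation":[0,0,0]},{"delta_pos":[4.2,-0.52,0],"rotation":[0,0,0]},{"delta_pos":[4.2,-0.52,0],"rotation":[0,0,0]},{"delta_pos":[4.2,-0.52,0],"rotation":[0,0,0]},{"delta_pos":[4.2,-0.52,0],"rotation":[0,0,0]},{"delta_pos":[4.2,-0.52,0],"rotation":[0,0,0]},{"delta_pos":[0,0,3],"rotation":[0,0,0]},{"delta_pos":[0,0,4],"rotation":[0,0,0]}]'
python3 -m inch '[{"delta_pos":[0,0,4],"rotation":[0,0,0]},{"delta_pos":[0,0,4],"rotation":[0,0,0]},{"delta_pos":[0,0,2],"rotation":[0,0,0]},{"delta_pos":[0,0,0],"rotation":[0,0,0]},{"delta_pos":[0,0,0],"rotation":[0,0,0]}]'
python3 -c "
from h import *
plan(.4059,.232,.0267,101)
crop('scene',300,110,420,210,6,'g8.png')"
```

```text
time_s: 44.0
eef_pos: [0.4061, 0.2335, 0.1978]
eef_rot: [0.001, 0.635, 0.773, 0.001]
wrist_force: [1.4, -0.5, -0.4]
opening: 0.41
time_s: 44.5
eef_pos: [0.4055, 0.2315, 0.0976]
eef_rot: [-0.001, 0.636, 0.772, -0.001]
wrist_force: [0.3, 0.3, 0.4]
opening: 0.416
t 44.5 pos [0.4055 0.2315 0.0976] yaw 101.0 open 0.416 F [0.3 0.3 0.4]
turn [-0.0019  0.0001 -0.    ] shift after turn cm [0.04 0.05 7.09]
```

View pics/g8.png

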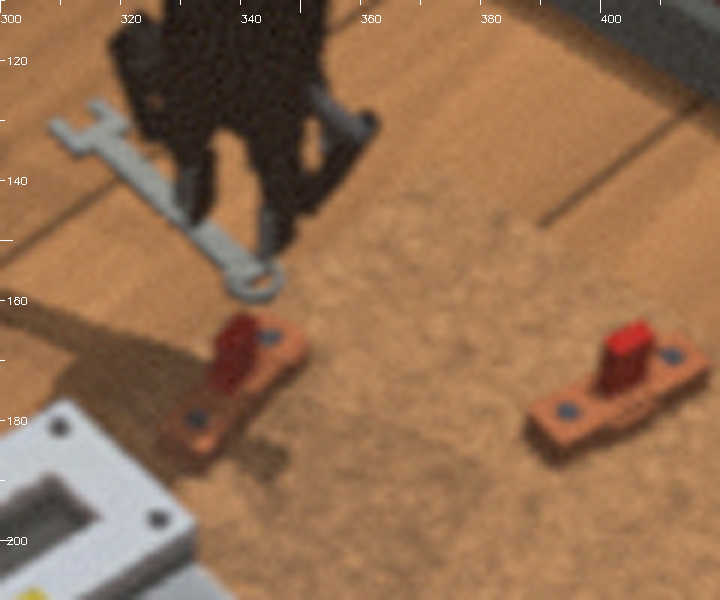

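```bash
python3 -m inch '[{"delta_pos":[0.04,0.05,2.5],"rotation":[0,0,0]},{"delta_pos":[0,0,2],"rotation":[0,0,0]},{"delta_pos":[0,0,1.5],"rotation":[0,0,0]},{"delta_pos":[0,0,0.5],"rotation":[0,0,0]},{"delta_pos":[0,0,0.4],"rotation":[0,0,0]},{"delta_pos":[0,0,0.3],"rotation":[0,0,0]},{"delta_pos":[0,0,0],"rotation":[0,0,0]},{"delta_pos":[0,0,0],"rotation":[0,0,0]}]'
python3 -m inch '[{"delta_pos":[0,0,0],"rotation":[0,0,0]},{"delta_pos":[0,0,0],"rotation":[0,0,0]},{"delta_pos":[0,0,0],"rotation":[0,0,0]},{"delta_pos":[0,0,0],"rotation":[0,0,0]},{"delta_pos":[0,0,0],"rotation":[0,0,0]},{"delta_pos":[0,0,0],"rotation":[0,0,0]},{"delta_pos":[0,0,0],"rotation":[0,0,0]}]' 0
python3 -m inch '[{"delta_pos":[0,0,-1],"rotation":[0,0,0]},{"delta_pos":[0,0,-2],"rotation":[0,0,0]},{"delta_pos":[0,0,-4],"rotation":[0,0,0]},{"delta_pos":[0,0,-4],"rotation":[0,0,0]},{"delta_pos":[0,0,-4],"rotation":[0,0,0]},{"delta_pos":[0,0,-4],"rotation":[0,0,0]},{"delta_pos":[0,0,-3.5],"rotation":[0,0,0.147]},{"delta_pos":[0,0,0],"rotation":[0,0,0.146]},{"delta_pos":[0,0,0],"rotation":[0,0,0]},{"delta_pos":[0,0,0],"rotation":[0,0,0]}]'
python3 -c "
from h import *
plan(.4849,-.0097,.25,84.2)"
```

```text
time_s: 45.35
eef_pos: [0.407, 0.2324, 0.0267]
eef_rot: [0.0, 0.636, 0.772, 0.0]
wrist_force: [0.4, -0.6, 0.4]
opening: 0.411
time_s: 46.05
eef_pos: [0.4068, 0.2323, 0.0267]
eef_rot: [0.0, 0.636, 0.772, 0.0]
wrist_force: [-1.2, -0.2, 5.9]
opening: 0.134
time_s: 47.05
eef_pos: [0.4056, 0.232, 0.2503]
eef_rot: [-0.0, 0.741, 0.672, -0.001]
wrist_force: [-1.0, -0.1, -2.7]
opening: 0.14
t 47.0 pos [0.4056 0.232  0.2503] yaw 84.44 open 0.14 F [-1.  -0.1 -2.7]
turn [-0.0016  0.0006  0.0042] shift after turn cm [-23.24  10.33   0.03]
```

Gauge-test E over the slot.

```bash
python3 -m inch '[{"delta_pos":[-3.87,1.72,0],"rotation":[0,0,0.004]},{"delta_pos":[-3.87,1.72,0],"rotation":[0,0,0]},{"delta_pos":[-3.87,1.72,0],"rotation":[0,0,0]},{"delta_pos":[-3.87,1.72,0],"rotation":[0,0,0]},{"delta_pos":[-3.87,1.72,0],"rotation":[0,0,0]},{"delta_pos":[-3.87,1.72,0],"rotation":[0,0,0]},{"delta_pos":[0,0,1.5],"rotation":[0,0,0]},{"delta_pos":[0,0,2],"rotation":[0,0,0]},{"delta_pos":[0,0,1.5],"rotation":[0,0,0]},{"delta_pos":[0,0,0],"rotation":[0,0,0]}]'
python3 -m inch '[{"delta_pos":[0,0,0],"rotation":[0,0,0]},{"delta_pos":[0,0,0],"rotation":[0,0,0]}]'
python3 -c "
from h import *
plan(.4849,-.0097,.185,84.2)
crop('scene',255,160,340,240,9,'h1.png')"
```

```text
time_s: 48.05
eef_pos: [0.4822, -0.009, 0.1974]
eef_rot: [-0.003, 0.742, 0.67, -0.002]
wrist_force: [-0.7, 0.4, -2.4]
opening: 0.135
time_s: 48.25
eef_pos: [0.4853, -0.0094, 0.2017]
eef_rot: [0.0, 0.743, 0.67, 0.0]
wrist_force: [0.7, -0.2, -1.9]
opening: 0.138
t 48.2 pos [ 0.4853 -0.0094  0.2017] yaw 84.06 open 0.138 F [ 0.7 -0.2 -1.9]
turn [ 0.0008  0.0001 -0.0024] shift after turn cm [-0.03 -0.04  1.67]
```

View pics/h1.png

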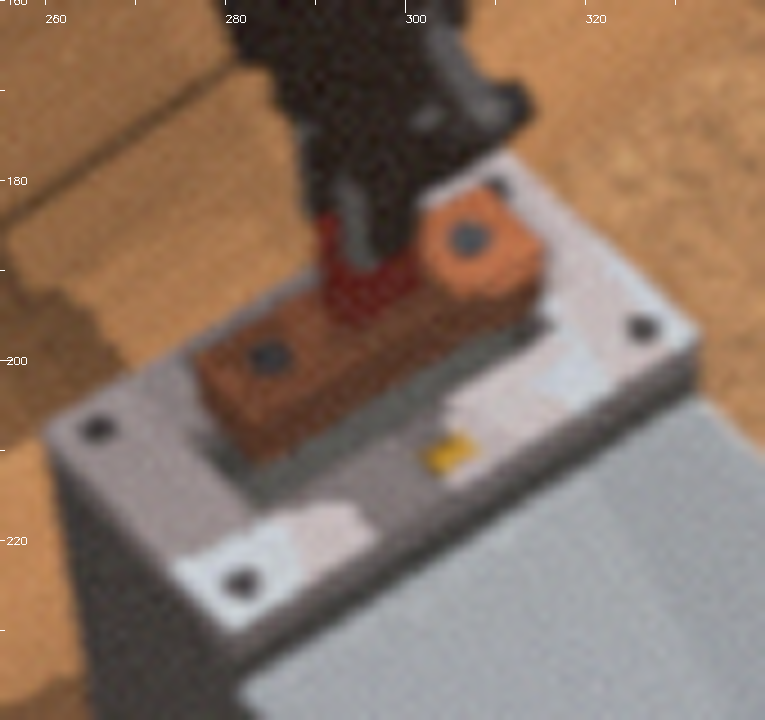

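```bash
python3 -m inch '[{"delta_pos":[0,-0.04,0.6],"rotation":[0,0,0]},{"delta_pos":[0,0,0.5],"rotation":[0,0,0]},{"delta_pos":[0,0,0.3],"rotation":[0,0,0]},{"delta_pos":[0,0,0.2],"rotation":[0,0,0]},{"delta_pos":[0,0,0.2],"rotation":[0,0,0]},{"delta_pos":[0,0,0],"rotation":[0,0,0]},{"delta_pos":[0,0,0],"rotation":[0,0,0]}]'
python3 -m inch '[{"delta_pos":[0,0,0.15],"rotation":[0,0,0]},{"delta_pos":[0,0,0],"rotation":[0,0,0]},{"delta_pos":[0,0,0],"rotation":[0,0,0]}]'
```

```text
time_s: 49.0
eef_pos: [0.485, -0.011, 0.1856]
eef_rot: [0.002, 0.743, 0.669, -0.001]
wrist_force: [-7.6, -4.9, 13.9]
opening: 0.136
time_s: 49.3
eef_pos: [0.4852, -0.0116, 0.1851]
eef_rot: [0.002, 0.743, 0.669, -0.001]
wrist_force: [-10.6, -6.7, 19.8]
opening: 0.134
```

```bash
python3 -m inch '[{"delta_pos":[0,0,-0.5],"rotation":[0,0,0]},{"delta_pos":[0,0,-2],"rotation":[0,0,0]},{"delta_pos":[0,0,-3],"rotation":[0,0,0]},{"delta_pos":[0,0,-1.5],"rotation":[0,0,0]},{"delta_pos":[0,0,0],"rotation":[0,0,0]},{"delta_pos":[0,0,0],"rotation":[0,0,0]}]'
python3 -c "
from h import *
c=camera('top')
p=[pix2w(c,300+x/5-.5,130+y/5-.5,.04) for x,y in((357,348),(604,348),(609,580),(357,580))]
print(np.round(p,4),np.mean(p,0).round(4))
plan(.43,-.2,.25,90)
crop('scene',160,180,300,330,5,'h2.png')"
```

```text
time_s: 49.9
eef_pos: [0.4843, -0.0093, 0.2508]
eef_rot: [-0.0, 0.743, 0.669, -0.0]
wrist_force: [0.4, 0.6, -3.0]
opening: 0.136
[[ 0.5184 -0.1513  0.04  ]
 [ 0.5212 -0.3303  0.04  ]
 [ 0.354  -0.3324  0.04  ]
 [ 0.3509 -0.1521  0.04  ]] [ 0.4361 -0.2415  0.04  ]
t 50.0 pos [ 0.4838 -0.0092  0.2502] yaw 83.99 open 0.135 F [ 0.5  0.4 -1.8]
turn [-0.002  -0.0006 -0.105 ] shift after turn cm [-19.08  -5.38   0.02]
```

View pics/h2.png

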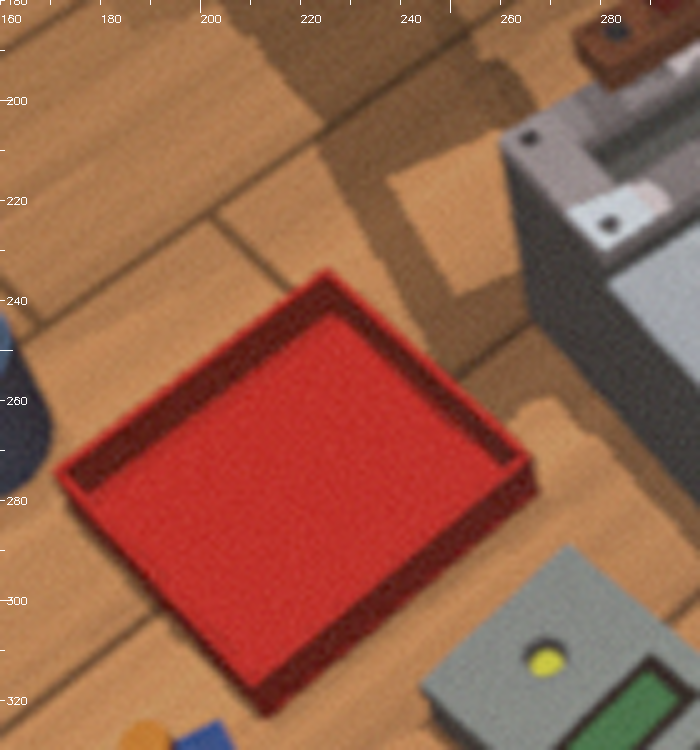

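```bash
python3 -m inch '[{"delta_pos":[0,0,0],"rotation":[0,0,-0.122]},{"delta_pos":[0,0,0],"rotation":[0,0,0]}]'
python3 -c "
from h import *
plan(.398,-.2415,.11,91)"
```

```text
time_s: 50.2
eef_pos: [0.4838, -0.0092, 0.2501]
eef_rot: [-0.001, 0.701, 0.714, -0.001]
wrist_force: [-0.4, 0.1, -2.8]
opening: 0.138
t 50.2 pos [ 0.4838 -0.0092  0.2501] yaw 91.04 open 0.138 F [-0.4  0.1 -2.8]
turn [-0.0024 -0.0008  0.0008] shift after turn cm [-23.08  -8.98  14.01]
```

```bash
python3 -m inch '[{"delta_pos":[-3.85,-1.5,0],"rotation":[0,0,0]},{"delta_pos":[-3.85,-1.5,0],"rotation":[0,0,0]},{"delta_pos":[-3.85,-1.5,0],"rotation":[0,0,0]},{"delta_pos":[-3.85,-1.5,0],"rotation":[0,0,0]},{"delta_pos":[-3.85,-1.5,0],"rotation":[0,0,0]},{"delta_pos":[-3.85,-1.5,2],"rotation":[0,0,0]},{"delta_pos":[0,0,4],"rotation":[0,0,0]},{"delta_pos":[0,0,4],"rotation":[0,0,0]},{"delta_pos":[0,0,4],"rotation":[0,0,0]},{"delta_pos":[0,0,0],"rotation":[0,0,0]}]'
python3 -c "
from h import *
plan(.398,-.2415,.035,91)"
```

```text
time_s: 51.2
eef_pos: [0.3944, -0.2381, 0.1057]
eef_rot: [-0.006, 0.702, 0.712, 0.0]
wrist_force: [-1.1, 0.3, -2.8]
opening: 0.141
t 51.2 pos [ 0.3944 -0.2381  0.1057] yaw 90.79 open 0.141 F [-1.1  0.3 -2.8]
turn [-0.0088 -0.0093 -0.0036] shift after turn cm [-0.34  0.35  7.07]
```

```bash
python3 -m inch '[{"delta_pos":[0,0,2.5],"rotation":[0,0,0]},{"delta_pos":[0,0,2.5],"rotation":[0,0,0]},{"delta_pos":[0,0,1.3],"rotation":[0,0,0]},{"delta_pos":[0,0,0.4],"rotation":[0,0,0]},{"delta_pos":[0,0,0],"rotation":[0,0,0]},{"delta_pos":[0,0,0],"rotation":[0,0,0]},{"delta_pos":[0,0,0],"rotation":[0,0,0]}]'
python3 -c "
from h import *
plan(.398,-.2415,.035,91)
crop('scene',160,180,300,330,5,'h3.png')"
```

```text
time_s: 51.9
eef_pos: [0.3993, -0.2427, 0.0458]
eef_rot: [0.001, 0.701, 0.713, -0.0]
wrist_force: [0.3, 0.0, -3.3]
opening: 0.139
t 51.9 pos [ 0.3993 -0.2427  0.0458] yaw 90.97 open 0.139 F [ 0.3  0.  -3.3]
turn [ 0.0016  0.0016 -0.0005] shift after turn cm [ 0.12 -0.12  1.08]
```

View pics/h3.png

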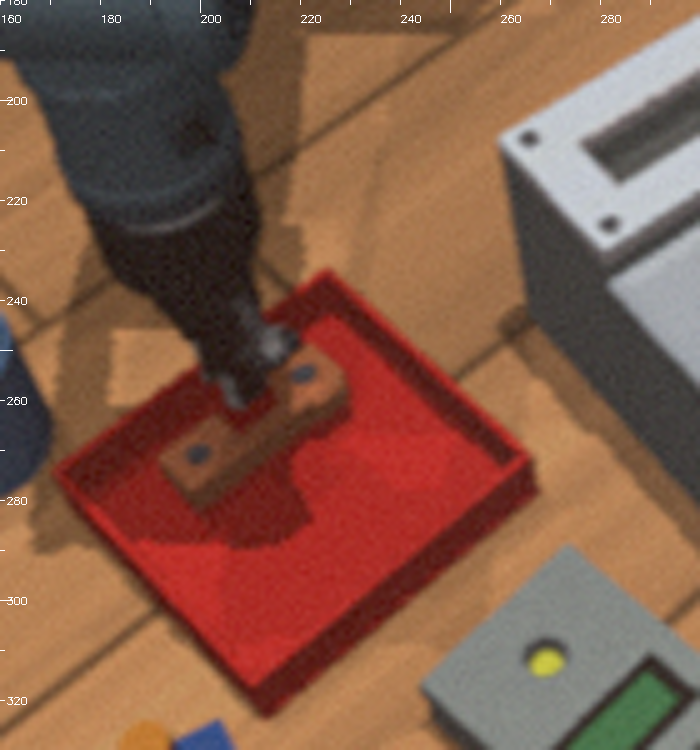

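Lower 1.2 cm onto the tray floor and release.

```bash
python3 -m inch '[{"delta_pos":[0,0,0.6],"rotation":[0,0,0]},{"delta_pos":[0,0,0.4],"rotation":[0,0,0]},{"delta_pos":[0,0,0.2],"rotation":[0,0,0]},{"delta_pos":[0,0,0],"rotation":[0,0,0]},{"delta_pos":[0,0,0],"rotation":[0,0,0]}]'
python3 -m inch '[{"delta_pos":[0,0,0],"rotation":[0,0,0]},{"delta_pos":[0,0,0],"rotation":[0,0,0]},{"delta_pos":[0,0,0],"rotation":[0,0,0]},{"delta_pos":[0,0,0],"rotation":[0,0,0]},{"delta_pos":[0,0,-2],"rotation":[0,0,0]},{"delta_pos":[0,0,-4],"rotation":[0,0,0]},{"delta_pos":[0,0,-4],"rotation":[0,0,0]},{"delta_pos":[0,0,-4],"rotation":[0,0,0]},{"delta_pos":[0,0,-4],"rotation":[0,0,0]},{"delta_pos":[0,0,-4],"rotation":[0,0,0]}]' 3.2
python3 -c "
from h import *
plan(.5477,.366,.26,78.4)
crop('scene',160,130,440,330,2,'h4.png')"
```

```text
time_s: 52.45
eef_pos: [0.3984, -0.2419, 0.0324]
eef_rot: [-0.0, 0.701, 0.713, 0.0]
wrist_force: [1.0, 0.2, -2.4]
opening: 0.134
time_s: 53.45
eef_pos: [0.3983, -0.2417, 0.2544]
eef_rot: [0.0, 0.701, 0.713, 0.0]
wrist_force: [0.3, -0.7, 0.2]
opening: 0.375
t 53.5 pos [ 0.3983 -0.2417  0.2544] yaw 90.97 open 0.375 F [ 0.3 -0.7  0.2]
turn [0.0005 0.0004 0.2195] shift after turn cm [62.53  2.42 -0.56]
```

View pics/h4.png

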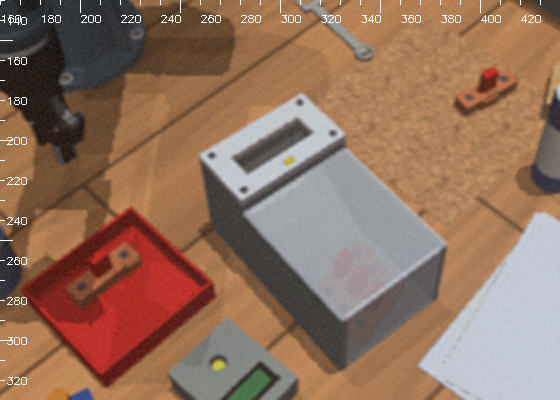

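```bash
python3 -m inch '[{"delta_pos":[0,0,0],"rotation":[0,0,0.11]},{"delta_pos":[0,0,0],"rotation":[0,0,0.11]},{"delta_pos":[4.8,0.19,0],"rotation":[0,0,0]},{"delta_pos":[4.8,0.19,0],"rotation":[0,0,0]},{"delta_pos":[4.8,0.19,0],"rotation":[0,0,0]},{"delta_pos":[4.8,0.19,0],"rotation":[0,0,0]},{"delta_pos":[4.8,0.19,0],"rotation":[0,0,0]},{"delta_pos":[4.8,0.19,0],"rotation":[0,0,0]},{"delta_pos":[4.8,0.19,0],"rotation":[0,0,0]},{"delta_pos":[4.8,0.19,0],"rotation":[0,0,0]}]'
python3 -m inch '[{"delta_pos":[4.8,0.19,0],"rotation":[0,0,0]},{"delta_pos":[4.8,0.19,0],"rotation":[0,0,0]},{"delta_pos":[4.8,0.19,0],"rotation":[0,0,0]},{"delta_pos":[4.8,0.19,0],"rotation":[0,0,0]},{"delta_pos":[4.8,0.19,0],"rotation":[0,0,0]},{"delta_pos":[0,0,0],"rotation":[0,0,0]},{"delta_pos":[0,0,0],"rotation":[0,0,0]}]'
python3 -c "
from h import *
plan(.5477,.366,.0267,78.4)
crop('scene',350,90,470,190,6,'h5.png')"
```

```text
time_s: 54.5
eef_pos: [0.4909, 0.1332, 0.2526]
eef_rot: [0.0, 0.775, 0.632, 0.0]
wrist_force: [0.6, -0.8, 0.7]
opening: 0.377
time_s: 55.2
eef_pos: [0.5479, 0.3651, 0.2513]
eef_rot: [-0.0, 0.774, 0.633, -0.001]
wrist_force: [0.0, -0.2, 0.5]
opening: 0.38
t 55.2 pos [0.5479 0.3651 0.2513] yaw 78.49 open 0.38 F [ 0.  -0.2  0.5]
turn [-0.0013  0.0013  0.0015] shift after turn cm [ 0.09 -0.04 22.46]
```

View pics/h5.png

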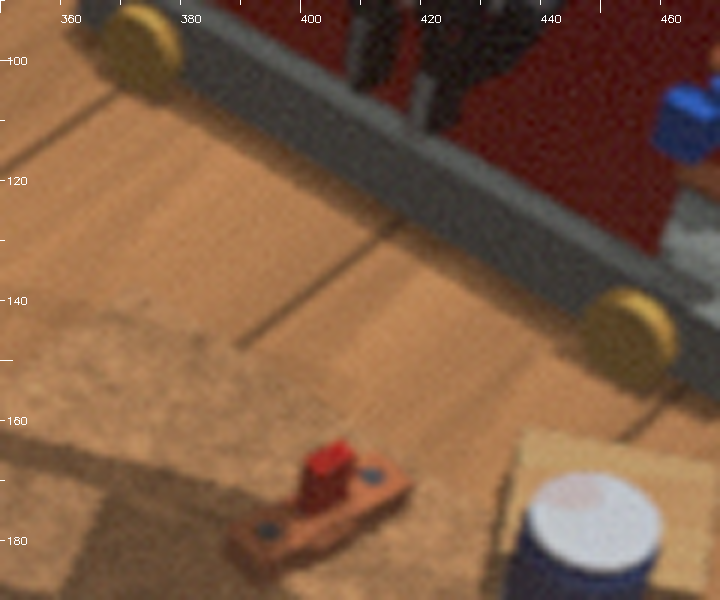

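```bash
python3 -c "
from h import *
link(350,90,6,(373,477),(269,531),.022)"
python3 -m inch '[{"delta_pos":[0.09,-0.04,4],"rotation":[0,0,0]},{"delta_pos":[0,0,4],"rotation":[0,0,0]},{"delta_pos":[0,0,4],"rotation":[0,0,0]},{"delta_pos":[0,0,3],"rotation":[0,0,0]},{"delta_pos":[0,0,0],"rotation":[0,0,0]},{"delta_pos":[0,0,0],"rotation":[0,0,0]}]'
python3 -c "
from h import *
plan(.5477,.366,.0267,78.4)
crop('scene',350,90,470,190,6,'h6.png')"
```

```text
link [0.548  0.3665 0.022 ] 0.0672 77.94
time_s: 55.9
eef_pos: [0.5487, 0.3642, 0.1036]
eef_rot: [0.0, 0.776, 0.631, 0.0]
wrist_force: [1.6, 0.3, 0.4]
opening: 0.379
t 55.9 pos [0.5487 0.3642 0.1036] yaw 78.29 open 0.379 F [1.6 0.3 0.4]
turn [ 0.0003 -0.0001 -0.002 ] shift after turn cm [ 0.15 -0.14  7.69]
```

View pics/h6.png

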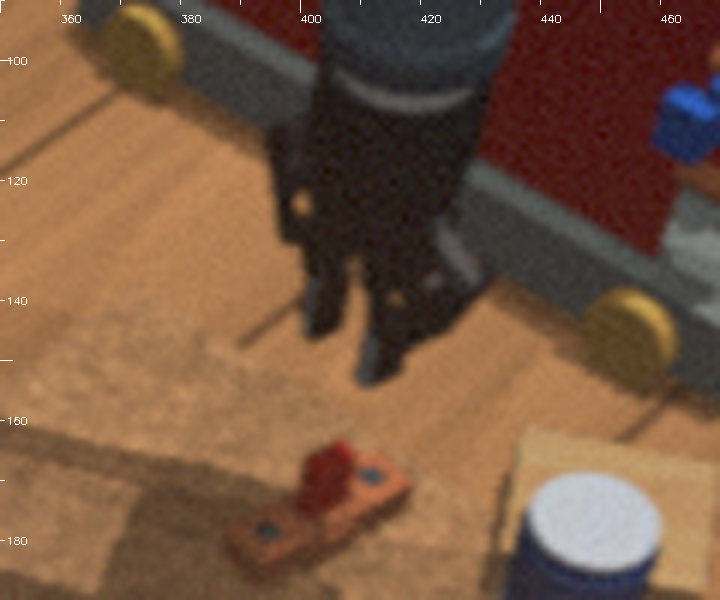

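```bash
python3 -m inch '[{"delta_pos":[0.15,-0.1,2.5],"rotation":[0,0,0]},{"delta_pos":[0,0,2.5],"rotation":[0,0,0]},{"delta_pos":[0,0,1.6],"rotation":[0,0,0]},{"delta_pos":[0,0,0.7],"rotation":[0,0,0]},{"delta_pos":[0,0,0.4],"rotation":[0,0,0]},{"delta_pos":[0,0,0],"rotation":[0,0,0]},{"delta_pos":[0,0,0],"rotation":[0,0,0]}]'
python3 -m inch '[{"delta_pos":[0,0,0],"rotation":[0,0,0]},{"delta_pos":[0,0,0],"rotation":[0,0,0]},{"delta_pos":[0,0,0],"rotation":[0,0,0]},{"delta_pos":[0,0,0],"rotation":[0,0,0]},{"delta_pos":[0,0,0],"rotation":[0,0,0]},{"delta_pos":[0,0,0],"rotation":[0,0,0]},{"delta_pos":[0,0,0],"rotation":[0,0,0]}]' 0
python3 -m inch '[{"delta_pos":[0,0,-1],"rotation":[0,0,0]},{"delta_pos":[0,0,-2],"rotation":[0,0,0]},{"delta_pos":[0,0,-4],"rotation":[0,0,0]},{"delta_pos":[0,0,-4],"rotation":[0,0,0]},{"delta_pos":[0,0,-4],"rotation":[0,0,0]},{"delta_pos":[0,0,-4],"rotation":[0,0,0]},{"delta_pos":[0,0,-3.5],"rotation":[0,0,-0.1]},{"delta_pos":[0,0,0],"rotation":[0,0,0]},{"delta_pos":[0,0,0],"rotation":[0,0,0]}]'
python3 -c "
from h import *
plan(.4849,-.0097,.25,84.2)"
```

```text
time_s: 56.65
eef_pos: [0.5485, 0.3673, 0.0268]
eef_rot: [0.0, 0.775, 0.632, 0.001]
wrist_force: [-0.4, 0.2, -0.2]
opening: 0.374
time_s: 57.35
eef_pos: [0.548, 0.3673, 0.0268]
eef_rot: [0.0, 0.775, 0.632, 0.001]
wrist_force: [-2.9, -0.5, 6.2]
opening: 0.14
time_s: 58.25
eef_pos: [0.5475, 0.3669, 0.2508]
eef_rot: [0.0, 0.743, 0.669, 0.0]
wrist_force: [0.7, 0.6, -4.0]
opening: 0.137
t 58.2 pos [0.5475 0.3669 0.2508] yaw 84.02 open 0.137 F [ 0.7  0.6 -4. ]
turn [ 0.0007 -0.0003 -0.0031] shift after turn cm [-38.1   -2.42   0.08]
```

Test B over the slot too.

```bash
python3 -m inch '[{"delta_pos":[-4.23,-0.27,0],"rotation":[0,0,-0.003]},{"delta_pos":[-4.23,-0.27,0],"rotation":[0,0,0]},{"delta_pos":[-4.23,-0.27,0],"rotation":[0,0,0]},{"delta_pos":[-4.23,-0.27,0],"rotation":[0,0,0]},{"delta_pos":[-4.23,-0.27,0],"rotation":[0,0,0]},{"delta_pos":[-4.23,-0.27,0],"rotation":[0,0,0]},{"delta_pos":[-4.23,-0.27,0],"rotation":[0,0,0]},{"delta_pos":[-4.23,-0.27,0],"rotation":[0,0,0]},{"delta_pos":[-4.23,-0.27,0],"rotation":[0,0,0]},{"delta_pos":[0,0,1.5],"rotation":[0,0,0]}]'
python3 -m inch '[{"delta_pos":[0,0,2],"rotation":[0,0,0]},{"delta_pos":[0,0,1.5],"rotation":[0,0,0]},{"delta_pos":[0,0,0],"rotation":[0,0,0]},{"delta_pos":[0,0,0],"rotation":[0,0,0]},{"delta_pos":[0,0,0],"rotation":[0,0,0]}]'
python3 -c "
from h import *
plan(.4849,-.0097,.185,84.2)
crop('scene',255,160,340,240,9,'h7.png')"
```

```text
time_s: 59.25
eef_pos: [0.4844, -0.0141, 0.2346]
eef_rot: [0.0, 0.744, 0.668, -0.001]
wrist_force: [0.2, 0.2, -3.5]
opening: 0.138
time_s: 59.75
eef_pos: [0.4854, -0.0093, 0.2007]
eef_rot: [0.0, 0.742, 0.671, 0.0]
wrist_force: [-0.2, 0.0, -3.1]
opening: 0.138
t 59.8 pos [ 0.4854 -0.0093  0.2007] yaw 84.26 open 0.138 F [-0.2  0.  -3.1]
turn [ 0.     -0.      0.0011] shift after turn cm [-0.04 -0.04  1.57]
```

View pics/h7.png

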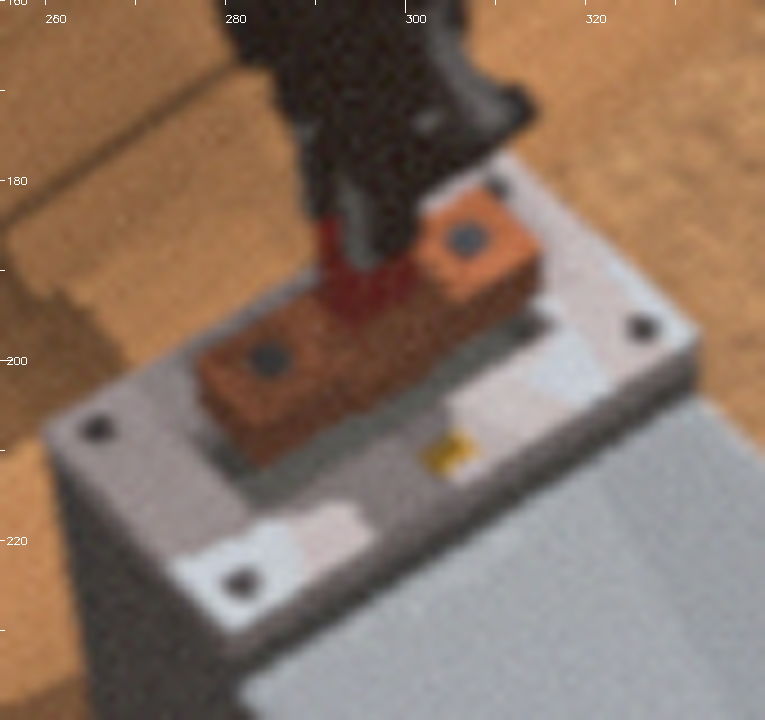

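```bash
python3 -m inch '[{"delta_pos":[0,-0.04,0.6],"rotation":[0,0,0]},{"delta_pos":[0,0,0.4],"rotation":[0,0,0]},{"delta_pos":[0,0,0.3],"rotation":[0,0,0]},{"delta_pos":[0,0,0.2],"rotation":[0,0,0]},{"delta_pos":[0,0,0.2],"rotation":[0,0,0]},{"delta_pos":[0,0,0],"rotation":[0,0,0]},{"delta_pos":[0,0,0],"rotation":[0,0,0]}]'
```

```text
time_s: 60.5
eef_pos: [0.4854, -0.0094, 0.1867]
eef_rot: [0.001, 0.741, 0.671, 0.0]
wrist_force: [-8.9, 2.6, 17.7]
opening: 0.141
```

Jams flat on the rim at the same height: swollen. To the scrap tray, beside E.

```bash
python3 -m inch '[{"delta_pos":[0,0,-0.5],"rotation":[0,0,0]},{"delta_pos":[0,0,-2],"rotation":[0,0,0]},{"delta_pos":[0,0,-3],"rotation":[0,0,0]},{"delta_pos":[0,0,-1.2],"rotation":[0,0,0]},{"delta_pos":[0,0,0],"rotation":[0,0,-0.119]},{"delta_pos":[0,0,0],"rotation":[0,0,0]}]'
python3 -c "
from h import *
plan(.474,-.2415,.11,91)"
```

```text
time_s: 61.1
eef_pos: [0.485, -0.0095, 0.2504]
eef_rot: [0.0, 0.7, 0.714, 0.0]
wrist_force: [0.6, 0.6, -4.4]
opening: 0.137
t 61.1 pos [ 0.485  -0.0095  0.2504] yaw 91.15 open 0.137 F [ 0.6  0.6 -4.4]
turn [0.0005 0.0001 0.0027] shift after turn cm [-23.18  -1.5   14.04]
```

```bash
python3 -m inch '[{"delta_pos":[-3.87,-0.25,0],"rotation":[0,0,0.003]},{"delta_pos":[-3.87,-0.25,0],"rotation":[0,0,0]},{"delta_pos":[-3.87,-0.25,0],"rotation":[0,0,0]},{"delta_pos":[-3.87,-0.25,0],"rotation":[0,0,0]},{"delta_pos":[-3.87,-0.25,0],"rotation":[0,0,0]},{"delta_pos":[-3.87,-0.25,2],"rotation":[0,0,0]},{"delta_pos":[0,0,4],"rotation":[0,0,0]},{"delta_pos":[0,0,4],"rotation":[0,0,0]},{"delta_pos":[0,0,4],"rotation":[0,0,0]},{"delta_pos":[0,0,2.5],"rotation":[0,0,0]}]'
python3 -m inch '[{"delta_pos":[0,0,2],"rotation":[0,0,0]},{"delta_pos":[0,0,0],"rotation":[0,0,0]},{"delta_pos":[0,0,0],"rotation":[0,0,0]},{"delta_pos":[0,0,0],"rotation":[0,0,0]}]'
python3 -c "
from h import *
plan(.474,-.2415,.032,91)
crop('scene',160,180,300,330,5,'h8.png')"
```

```text
time_s: 62.1
eef_pos: [0.4713, -0.2402, 0.0812]
eef_rot: [-0.003, 0.703, 0.711, -0.0]
wrist_force: [-0.4, 0.2, -3.3]
opening: 0.14
time_s: 62.5
eef_pos: [0.4746, -0.2425, 0.0668]
eef_rot: [0.001, 0.702, 0.712, 0.0]
wrist_force: [-0.1, 0.6, -3.0]
opening: 0.137
t 62.5 pos [ 0.4746 -0.2425  0.0668] yaw 90.86 open 0.137 F [-0.1  0.6 -3. ]
turn [ 0.0017  0.0014 -0.0024] shift after turn cm [ 0.1  -0.05  3.48]
```

View pics/h8.png

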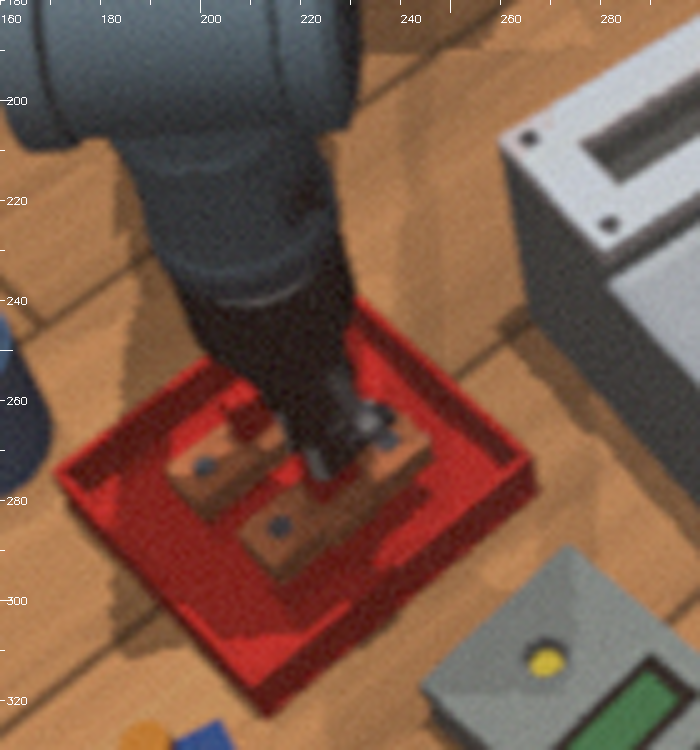

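```bash
python3 -m inch '[{"delta_pos":[0.1,0,1.5],"rotation":[0,0,0]},{"delta_pos":[0,0,1.2],"rotation":[0,0,0]},{"delta_pos":[0,0,0.5],"rotation":[0,0,0]},{"delta_pos":[0,0,0.2],"rotation":[0,0,0]},{"delta_pos":[0,0,0],"rotation":[0,0,0]},{"delta_pos":[0,0,0],"rotation":[0,0,0]}]'
python3 -m inch '[{"delta_pos":[0,0,0],"rotation":[0,0,0]},{"delta_pos":[0,0,0],"rotation":[0,0,0]},{"delta_pos":[0,0,0],"rotation":[0,0,0]},{"delta_pos":[0,0,0],"rotation":[0,0,0]},{"delta_pos":[0,0,-2],"rotation":[0,0,0]},{"delta_pos":[0,0,-4],"rotation":[0,0,0]},{"delta_pos":[0,0,-4],"rotation":[0,0,0]},{"delta_pos":[0,0,-4],"rotation":[0,0,0]},{"delta_pos":[0,0,-4],"rotation":[0,0,0]},{"delta_pos":[0,0,-4],"rotation":[0,0,0]}]' 3.2
python3 -m inch '[{"delta_pos":[4.5,0,-1],"rotation":[0,0,0]},{"delta_pos":[4.5,0,-1],"rotation":[0,0,0]},{"delta_pos":[4.5,0,-1],"rotation":[0,0,0]},{"delta_pos":[4.5,0,-1],"rotation":[0,0,0]},{"delta_pos":[0,0,0],"rotation":[0,0,0]}]'
python3 -c "
from h import *
crop('scene',160,180,400,380,3,'i1.png')
crop('top',365,130,475,210,7,'i2.png')
crop('scene',160,280,320,400,5,'i3.png')"
```

```text
time_s: 63.15
eef_pos: [0.4741, -0.2412, 0.032]
eef_rot: [0.001, 0.701, 0.713, 0.0]
wrist_force: [0.4, 0.6, -3.6]
opening: 0.14
time_s: 64.15
eef_pos: [0.4735, -0.2407, 0.2534]
eef_rot: [0.0, 0.701, 0.713, 0.0]
wrist_force: [0.4, -0.6, -0.9]
opening: 0.372
time_s: 64.65
eef_pos: [0.4712, -0.0565, 0.2936]
eef_rot: [0.001, 0.699, 0.715, 0.001]
wrist_force: [0.2, -0.2, -0.7]
opening: 0.375
```

View pics/i1.png

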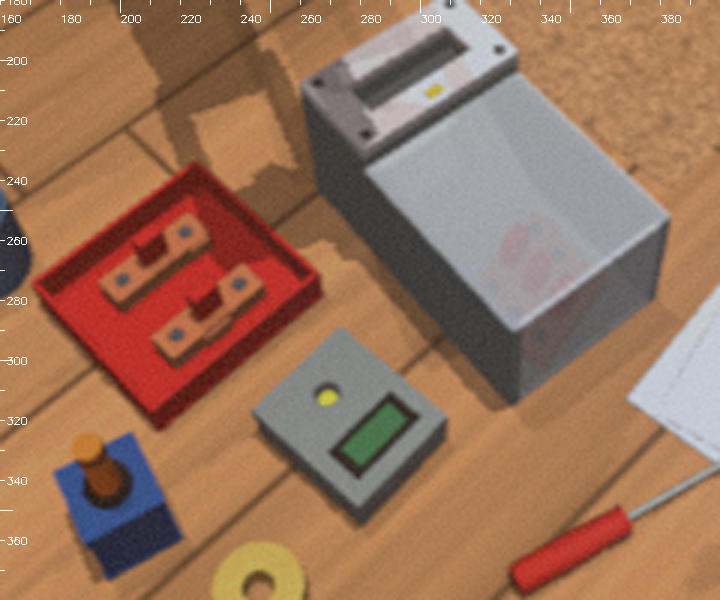

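View pics/i2.png

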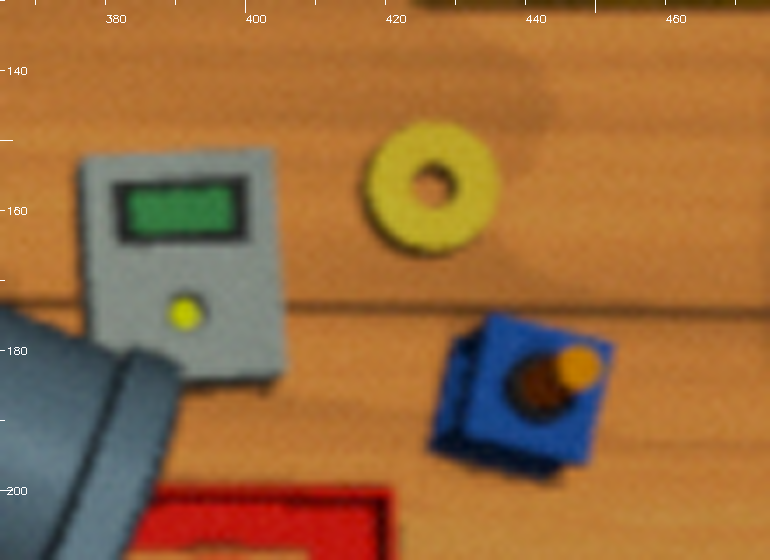

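View pics/i3.png

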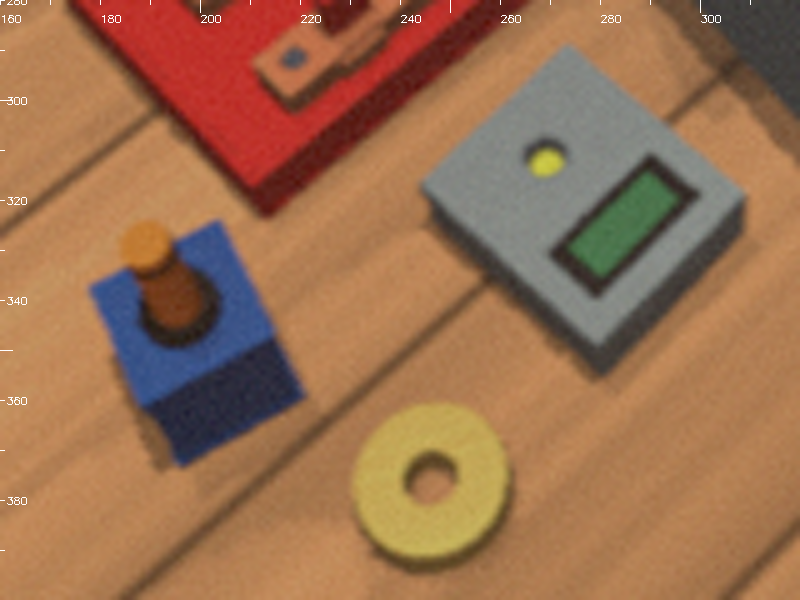

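```bash
python3 -c "
from h import *
t=lambda x,y:(365+x/7-.5,130+y/7-.5)
s=lambda x,y:(160+x/5-.5,280+y/5-.5)
ct=camera('top');cs=camera('scene')
print('handle top',tri(t(579,368),s(147,247)),pix2w(ct,*t(579,368),.152).round(4),pix2w(cs,*s(147,247),.152).round(4))
print('collar',pix2w(ct,*t(541,386),.083).round(4),pix2w(cs,*s(179,306),.083).round(4))
print('stand',np.mean([pix2w(ct,*t(*p),.08) for p in((495,313),(614,346),(587,464),(463,434))],0).round(4),np.mean([pix2w(cs,*s(*p),.08) for p in((90,288),(222,221),(273,335),(145,405))],0).round(4))
print('stand c',[pix2w(cs,*s(*p),.08).round(4) for p in((90,288),(222,221),(273,335),(145,405))])
print('button',tri(t(184,314),s(547,163)),pix2w(ct,*t(184,314),.035).round(4),pix2w(cs,*s(547,163),.035).round(4))
print('mouth',pix2w(ct,*t(186,310),.045).round(4),pix2w(cs,*s(546,157),.045).round(4))
print('tally',np.round([pix2w(cs,*s(*p),.045) for p in((420,187),(568,45),(746,195),(598,347))],4),np.mean([pix2w(cs,*s(*p),.045) for p in((420,187),(568,45),(746,195),(598,347))],0))
"
```

```text
handle top [ 0.5679 -0.397   0.1497] [ 0.5677 -0.3961  0.152 ] [ 0.5689 -0.3975  0.152 ]
collar [ 0.569  -0.3968  0.083 ] [ 0.5659 -0.3973  0.083 ]
stand [ 0.5678 -0.397   0.08  ] [ 0.5675 -0.3973  0.08  ]
stand c [array([ 0.5293, -0.4205,  0.08  ]), array([ 0.5451, -0.3595,  0.08  ]), array([ 0.6047, -0.3754,  0.08  ]), array([ 0.5907, -0.4337,  0.08  ])]
button [ 0.6105 -0.2246  0.0371] [ 0.6113 -0.2242  0.035 ] [ 0.6091 -0.2248  0.035 ]
mouth [ 0.6117 -0.2238  0.045 ] [ 0.6107 -0.2255  0.045 ]
tally [[ 0.58   -0.2781  0.045 ]
 [ 0.573  -0.1783  0.045 ]
 [ 0.6924 -0.1713  0.045 ]
 [ 0.698  -0.2703  0.045 ]] [ 0.6358419  -0.22450809  0.045     ]
```

```bash
python3 -c "
from h import *
crop('top',378,166,402,186,25,'i4.png')
crop('scene',255,298,285,322,20,'i5.png')
crop('top',420,168,460,200,18,'i6.png')"
```

```text
(no output)
```

View pics/i4.png

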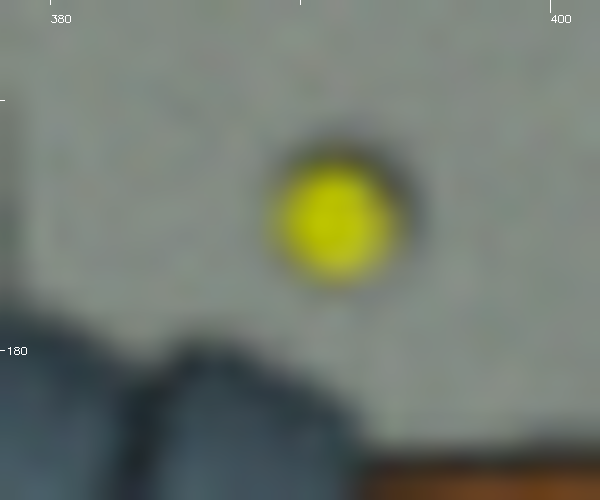

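View pics/i5.png

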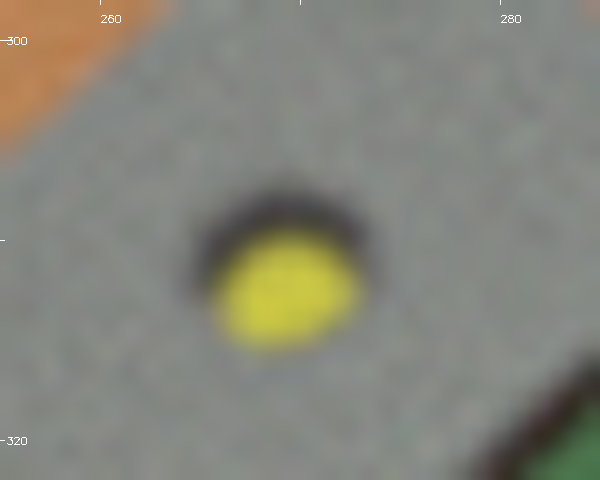

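View pics/i6.png

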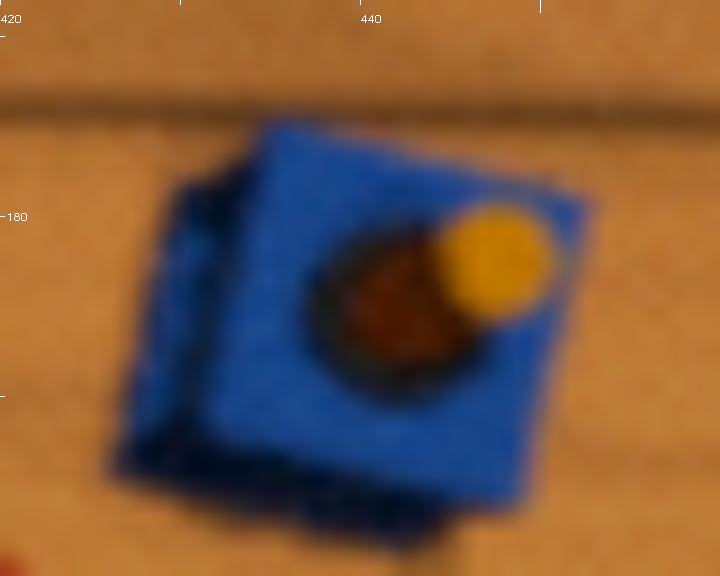

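```bash
python3 -c "
from h import *
ct=camera('top');cs=camera('scene')
print(pix2w(ct,391.18,173.98,.045),pix2w(cs,268.55,311,.045))
print(pix2w(ct,378+335/25-.5,166+224/25-.5,.035),pix2w(cs,255+288/20-.5,298+292/20-.5,.035))
plan(.568,-.397,.20,91)"
```

```text
[ 0.61103469 -0.22416185  0.045     ] [ 0.61062831 -0.22596754  0.045     ]
[ 0.61097033 -0.22466235  0.035     ] [ 0.60913094 -0.22478341  0.035     ]
t 65.3 pos [ 0.4708 -0.0611  0.2915] yaw 90.89 open 0.373 F [ 1.  -0.4  0.6]
turn [-0.0002 -0.0001 -0.002 ] shift after turn cm [-33.75   9.14   9.15]
```

```bash
python3 -m inch '[{"delta_pos":[-4.2,1.14,0],"rotation":[0,0,0]},{"delta_pos":[-4.2,1.14,0],"rotation":[0,0,0]},{"delta_pos":[-4.2,1.14,0],"rotation":[0,0,0]},{"delta_pos":[-4.2,1.14,0],"rotation":[0,0,0]},{"delta_pos":[-4.2,1.14,0],"rotation":[0,0,0]},{"delta_pos":[-4.2,1.14,0],"rotation":[0,0,0]},{"delta_pos":[-4.2,1.14,0],"rotation":[0,0,0]},{"delta_pos":[-4.2,1.14,0],"rotation":[0,0,0]},{"delta_pos":[0,0,0],"rotation":[0,0,0]},{"delta_pos":[0,0,0],"rotation":[0,0,0]}]' 5
python3 -m inch '[{"delta_pos":[0,0,4],"rotation":[0,0,0]},{"delta_pos":[0,0,4],"rotation":[0,0,0]},{"delta_pos":[0,0,1],"rotation":[0,0,0]},{"delta_pos":[0,0,0],"rotation":[0,0,0]},{"delta_pos":[0,0,0],"rotation":[0,0,0]},{"delta_pos":[0,0,0],"rotation":[0,0,0]}]'
python3 -c "
from h import *
plan(.568,-.397,.108,91)
crop('scene',140,260,260,370,6,'j1.png')"
```

```text
time_s: 66.35
eef_pos: [0.567, -0.396, 0.29]
eef_rot: [-0.001, 0.702, 0.712, 0.0]
wrist_force: [0.1, 0.1, 0.1]
opening: 0.583
time_s: 66.95
eef_pos: [0.5686, -0.3961, 0.2049]
eef_rot: [0.002, 0.701, 0.713, 0.0]
wrist_force: [0.1, 0.0, -0.2]
opening: 0.586
t 67.0 pos [ 0.5686 -0.3961  0.2049] yaw 90.94 open 0.586 F [ 0.1  0.  -0.2]
turn [ 0.0034  0.0035 -0.001 ] shift after turn cm [-0.09 -0.06  9.69]
```

View pics/j1.png

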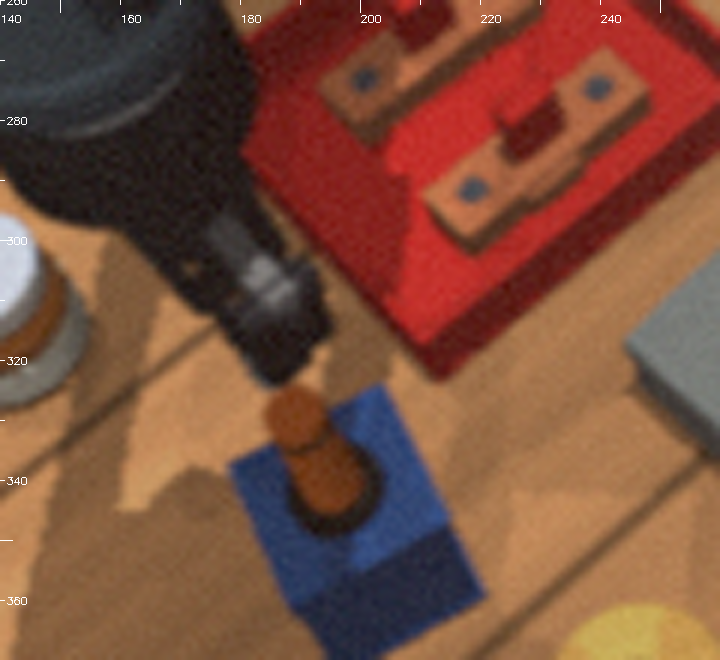

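```bash
python3 -m inch '[{"delta_pos":[-0.09,-0.06,2],"rotation":[0,0,0]},{"delta_pos":[0,0,2],"rotation":[0,0,0]},{"delta_pos":[0,0,2],"rotation":[0,0,0]},{"delta_pos":[0,0,2],"rotation":[0,0,0]},{"delta_pos":[0,0,1.5],"rotation":[0,0,0]},{"delta_pos":[0,0,0.8],"rotation":[0,0,0]},{"delta_pos":[0,0,0],"rotation":[0,0,0]},{"delta_pos":[0,0,0],"rotation":[0,0,0]},{"delta_pos":[0,0,0],"rotation":[0,0,0]}]'
python3 -c "
from h import *
plan(.568,-.397,.10,91)
crop('scene',140,260,260,370,6,'j2.png')"
```

```text
time_s: 67.9
eef_pos: [0.5675, -0.3969, 0.1001]
eef_rot: [0.001, 0.701, 0.713, 0.0]
wrist_force: [0.5, -0.6, 1.0]
opening: 0.587
t 67.9 pos [ 0.5675 -0.3969  0.1001] yaw 90.92 open 0.587 F [ 0.5 -0.6  1. ]
turn [ 0.0016  0.0016 -0.0014] shift after turn cm [-0.01  0.05  0.01]
```

View pics/j2.png

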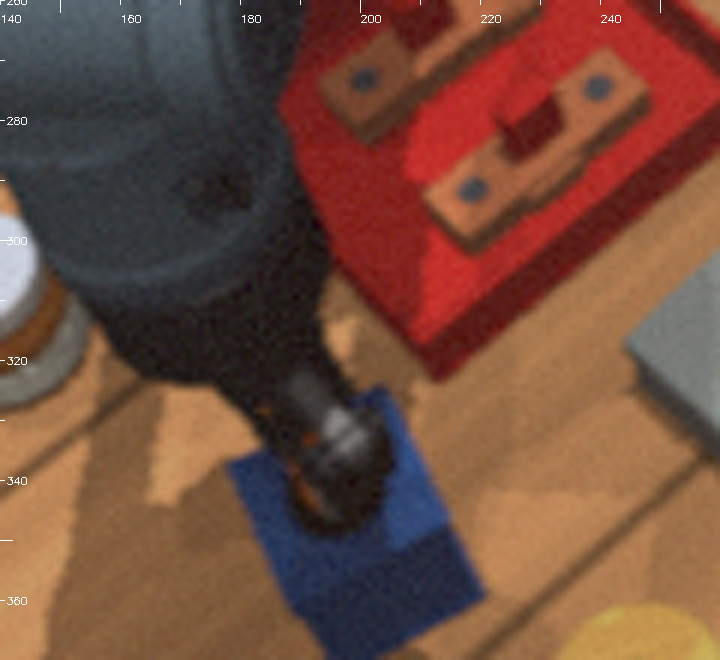

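Around the handle. Close and lift (tip needs ≥62 mm lift plus margin).

```bash
python3 -m inch '[{"delta_pos":[0,0,0],"rotation":[0,0,0]},{"delta_pos":[0,0,0],"rotation":[0,0,0]},{"delta_pos":[0,0,0],"rotation":[0,0,0]},{"delta_pos":[0,0,0],"rotation":[0,0,0]},{"delta_pos":[0,0,0],"rotation":[0,0,0]},{"delta_pos":[0,0,0],"rotation":[0,0,0]},{"delta_pos":[0,0,0],"rotation":[0,0,0]},{"delta_pos":[0,0,0],"rotation":[0,0,0]}]' 0
python3 -m inch '[{"delta_pos":[0,0,-1],"rotation":[0,0,0]},{"delta_pos":[0,0,-2],"rotation":[0,0,0]},{"delta_pos":[0,0,-2],"rotation":[0,0,0]},{"delta_pos":[0,0,-2],"rotation":[0,0,0]},{"delta_pos":[0,0,-3],"rotation":[0,0,0]},{"delta_pos":[0,0,-2],"rotation":[0,0,0]},{"delta_pos":[0,0,0],"rotation":[0,0,0]},{"delta_pos":[0,0,0],"rotation":[0,0,0]}]'
python3 -c "
from h import *
plan(.6105,-.2248,.22,91)
crop('scene',140,240,260,370,6,'j3.png')"
```

```text
time_s: 68.75
eef_pos: [0.5672, -0.3965, 0.0992]
eef_rot: [0.001, 0.701, 0.713, 0.0]
wrist_force: [0.6, 0.4, 5.7]
opening: 0.227
time_s: 69.55
eef_pos: [0.5664, -0.396, 0.2179]
eef_rot: [-0.0, 0.701, 0.713, -0.0]
wrist_force: [0.6, -0.5, -0.7]
opening: 0.225
t 69.5 pos [ 0.5664 -0.396   0.2179] yaw 90.91 open 0.225 F [ 0.6 -0.5 -0.7]
turn [-0.0007 -0.0005 -0.0016] shift after turn cm [17.04  4.71 -0.21]
```

View pics/j3.png

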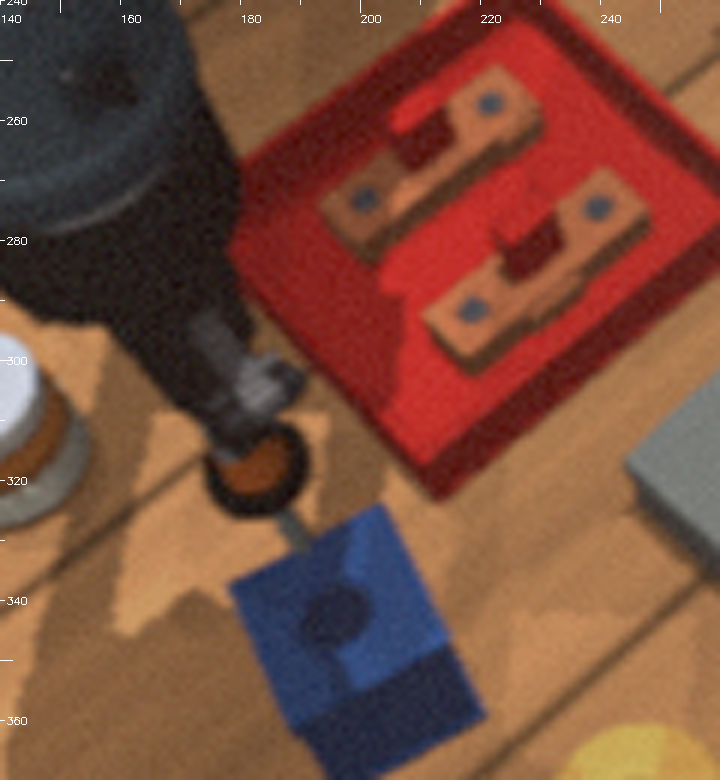

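```bash
python3 -c "
from h import *
c=camera('scene');o=get_obs();p=o['eef_pos']
print(p,[np.round(w2pix(c,(p[0],p[1],z)),1) for z in (.1367,.1987,.2047)])
crop('scene',170,300,220,350,14,'j4.png')"
```

```text
[ 0.56578974 -0.39540608  0.21615397] [array([190.5, 330.2]), array([183.5, 317.7]), array([182.8, 316.4])]
```

View pics/j4.png

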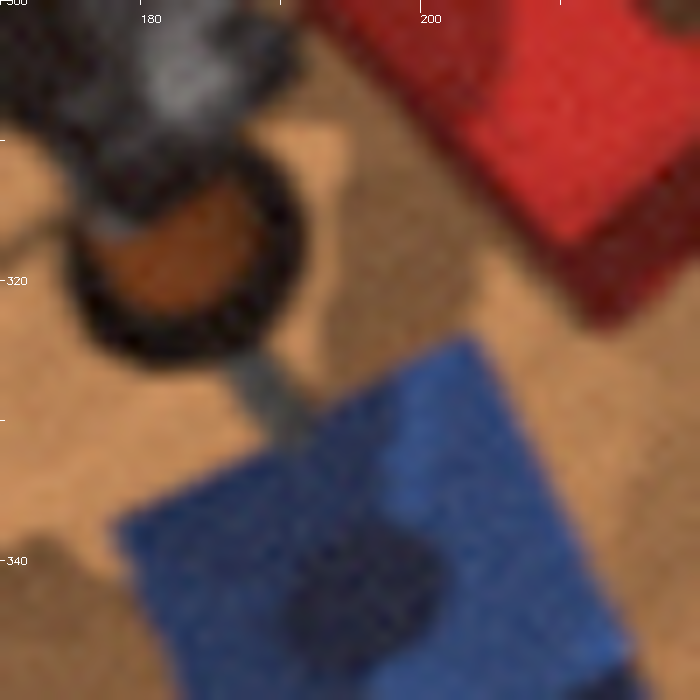

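```bash
python3 -m inch '[{"delta_pos":[4.26,1.18,0],"rotation":[0,0,0]},{"delta_pos":[4.26,1.18,0],"rotation":[0,0,0]},{"delta_pos":[4.26,1.18,0],"rotation":[0,0,0]},{"delta_pos":[4.26,1.18,0],"rotation":[0,0,0]},{"delta_pos":[0,0,0],"rotation":[0,0,0]},{"delta_pos":[0,0,2.5],"rotation":[0,0,0]},{"delta_pos":[0,0,2.5],"rotation":[0,0,0]},{"delta_pos":[0,0,2],"rotation":[0,0,0]},{"delta_pos":[0,0,0],"rotation":[0,0,0]},{"delta_pos":[0,0,0],"rotation":[0,0,0]}]'
python3 -c "
from h import *
plan(.6105,-.2248,.11,91)
crop('scene',225,270,305,340,9,'j5.png')"
```

```text
time_s: 70.7
eef_pos: [0.6107, -0.2253, 0.1478]
eef_rot: [-0.001, 0.702, 0.713, -0.0]
wrist_force: [0.8, 0.5, -1.1]
opening: 0.229
t 70.7 pos [ 0.6107 -0.2253  0.1478] yaw 90.9 open 0.229 F [ 0.8  0.5 -1.1]
turn [-0.0018 -0.001  -0.0018] shift after turn cm [ 0.05 -0.02  3.78]
```

View pics/j5.png

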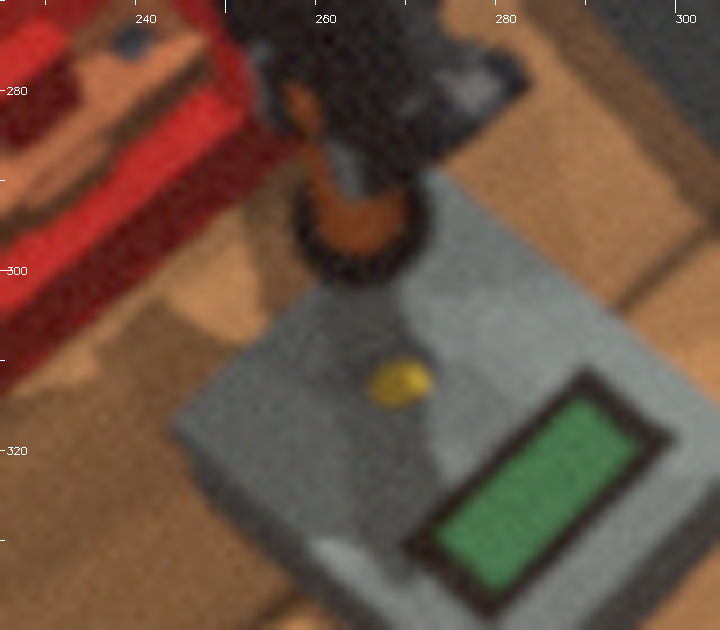

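```bash
python3 -m inch '[{"delta_pos":[0.03,0,1],"rotation":[0,0,0]},{"delta_pos":[0,0,1],"rotation":[0,0,0]},{"delta_pos":[0,0,0],"rotation":[0,0,0]},{"delta_pos":[0,0,0],"rotation":[0,0,0]}]'
python3 -c "
from h import *
plan(.6105,-.2248,.11,91)
crop('scene',245,290,295,330,15,'j6.png')"
```

```text
time_s: 71.15
eef_pos: [0.6109, -0.2246, 0.1281]
eef_rot: [-0.0, 0.701, 0.713, -0.0]
wrist_force: [0.4, 0.6, -1.1]
opening: 0.227
t 71.2 pos [ 0.6109 -0.2246  0.1281] yaw 90.92 open 0.227 F [ 0.4  0.6 -1.1]
turn [-0.0008 -0.0005 -0.0015] shift after turn cm [-0.01 -0.04  1.81]
```

View pics/j6.png

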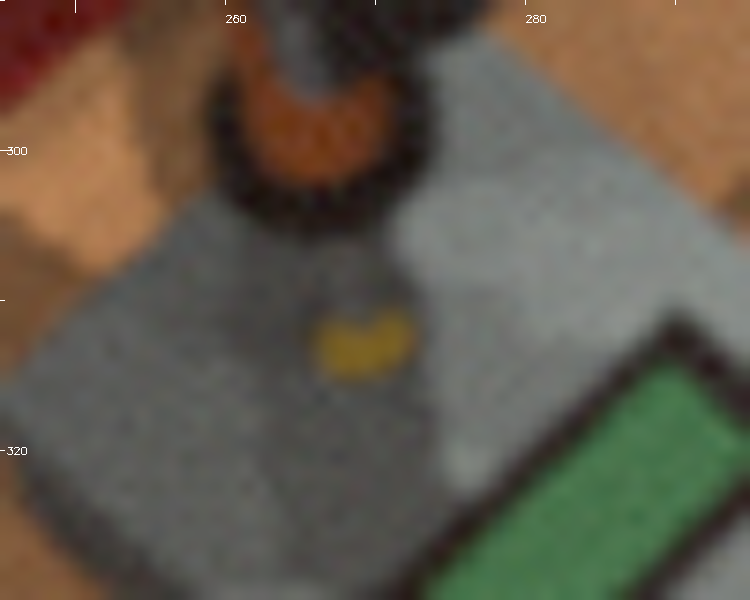

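Tip seen notching the button's upper edge, centred over the recess. Lower gently.

```bash
python3 -m inch '[{"delta_pos":[0,0,0.5],"rotation":[0,0,0]},{"delta_pos":[0,0,0.4],"rotation":[0,0,0]},{"delta_pos":[0,0,0.2],"rotation":[0,0,0]},{"delta_pos":[0,0,0],"rotation":[0,0,0]},{"delta_pos":[0,0,0],"rotation":[0,0,0]}]'
python3 -m inch '[{"delta_pos":[0,0,0.2],"rotation":[0,0,0]},{"delta_pos":[0,0,0.2],"rotation":[0,0,0]},{"delta_pos":[0,0,0],"rotation":[0,0,0]},{"delta_pos":[0,0,0],"rotation":[0,0,0]}]'
python3 -m inch '[{"delta_pos":[0,0,0.2],"rotation":[0,0,0]},{"delta_pos":[0,0,0],"rotation":[0,0,0]},{"delta_pos":[0,0,0],"rotation":[0,0,0]}]'
```

```text
time_s: 71.7
eef_pos: [0.6112, -0.2248, 0.1175]
eef_rot: [-0.0, 0.701, 0.713, 0.0]
wrist_force: [-0.9, 0.0, -0.9]
opening: 0.225
time_s: 72.1
eef_pos: [0.6115, -0.225, 0.1139]
eef_rot: [0.0, 0.701, 0.713, 0.0]
wrist_force: [0.9, 0.5, 1.2]
opening: 0.226
time_s: 72.4
eef_pos: [0.6115, -0.2249, 0.1119]
eef_rot: [0.0, 0.701, 0.713, 0.0]
wrist_force: [0.6, -0.0, 1.0]
opening: 0.224
```

```bash
python3 -m inch '[{"delta_pos":[0,0,0.2],"rotation":[0,0,0]},{"delta_pos":[0,0,0.1],"rotation":[0,0,0]},{"delta_pos":[0,0,0],"rotation":[0,0,0]},{"delta_pos":[0,0,0],"rotation":[0,0,0]}]'
python3 -m inch '[{"delta_pos":[0,0,0.15],"rotation":[0,0,0]},{"delta_pos":[0,0,0],"rotation":[0,0,0]},{"delta_pos":[0,0,0],"rotation":[0,0,0]}]'
```

```text
time_s: 72.8
eef_pos: [0.6118, -0.2253, 0.11]
eef_rot: [0.001, 0.701, 0.713, 0.0]
wrist_force: [-1.1, 1.1, 7.8]
opening: 0.223
time_s: 73.1
eef_pos: [0.6123, -0.2256, 0.1099]
eef_rot: [0.002, 0.701, 0.713, 0.0]
wrist_force: [-2.6, 0.8, 14.9]
opening: 0.229
```

Hard stop reached (z stays at 0.110, force rises): button bottomed. Hold 1.2 s.

```bash
python3 -m inch '[{"delta_pos":[0,0,0],"rotation":[0,0,0]},{"delta_pos":[0,0,0],"rotation":[0,0,0]},{"delta_pos":[0,0,0],"rotation":[0,0,0]},{"delta_pos":[0,0,0],"rotation":[0,0,0]},{"delta_pos":[0,0,0],"rotation":[0,0,0]},{"delta_pos":[0,0,0],"rotation":[0,0,0]},{"delta_pos":[0,0,0],"rotation":[0,0,0]},{"delta_pos":[0,0,0],"rotation":[0,0,0]},{"delta_pos":[0,0,0],"rotation":[0,0,0]},{"delta_pos":[0,0,0],"rotation":[0,0,0]}]'
python3 -c "
from h import *
crop('scene',160,180,400,380,3,'k0.png')"
python3 -m inch '[{"delta_pos":[0,0,0],"rotation":[0,0,0]},{"delta_pos":[0,0,0],"rotation":[0,0,0]},{"delta_pos":[0,0,-0.5],"rotation":[0,0,0]},{"delta_pos":[0,0,-1],"rotation":[0,0,0]},{"delta_pos":[0,0,-2],"rotation":[0,0,0]},{"delta_pos":[0,0,-3],"rotation":[0,0,0]},{"delta_pos":[0,0,-3.5],"rotation":[0,0,0]},{"delta_pos":[0,0,-2],"rotation":[0,0,0]},{"delta_pos":[0,0,0],"rotation":[0,0,0]},{"delta_pos":[0,0,0],"rotation":[0,0,0]}]'
python3 -c "
from h import *
plan(.5678,-.3972,.22,91)"
```

```text
time_s: 74.1
eef_pos: [0.6123, -0.2256, 0.1099]
eef_rot: [0.002, 0.701, 0.713, 0.0]
wrist_force: [-2.6, 0.7, 14.1]
opening: 0.226
time_s: 75.15
eef_pos: [0.6108, -0.2246, 0.2262]
eef_rot: [-0.0, 0.701, 0.713, -0.0]
wrist_force: [-0.3, 0.6, -1.0]
opening: 0.222
t 75.2 pos [ 0.6108 -0.2246  0.2262] yaw 90.92 open 0.222 F [-0.3  0.6 -1. ]
turn [-0.0009 -0.0005 -0.0014] shift after turn cm [-17.19  -4.6    0.62]
```

View pics/k0.png

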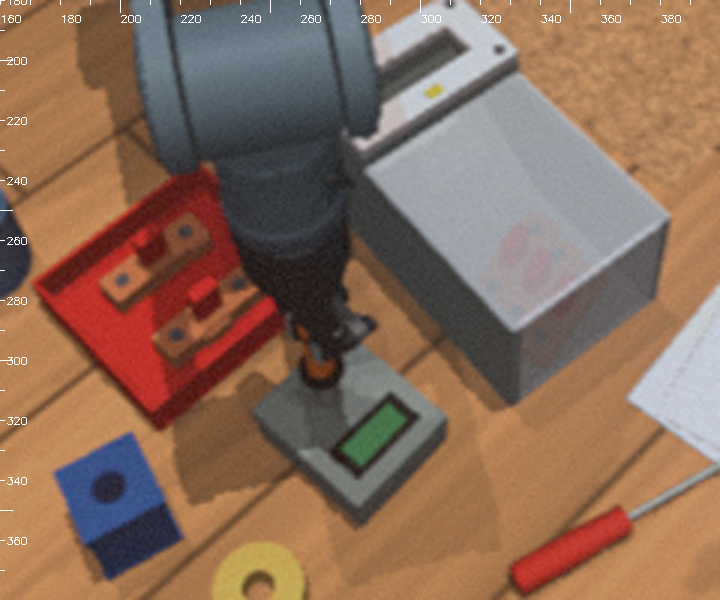

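```bash
python3 -m inch '[{"delta_pos":[-4.3,-1.16,0],"rotation":[0,0,0]},{"delta_pos":[-4.3,-1.16,0],"rotation":[0,0,0]},{"delta_pos":[-4.3,-1.16,0],"rotation":[0,0,0]},{"delta_pos":[-4.3,-1.16,0],"rotation":[0,0,0]},{"delta_pos":[0,0,0],"rotation":[0,0,0]},{"delta_pos":[0,0,0],"rotation":[0,0,0]},{"delta_pos":[0,0,0],"rotation":[0,0,0]}]'
python3 -c "
from h import *
plan(.5673,-.3967,.18,91)
o=get_obs();p=o['eef_pos'];c=camera('scene');print([np.round(w2pix(c,(p[0],p[1],p[2]-k)),1) for k in(.0812,.0192)])
crop('scene',170,300,220,350,14,'k1.png')"
```

```text
time_s: 75.85
eef_pos: [0.5673, -0.396, 0.2251]
eef_rot: [-0.002, 0.701, 0.713, 0.0]
wrist_force: [-0.1, -0.2, -1.0]
opening: 0.225
t 75.8 pos [ 0.5673 -0.396   0.2251] yaw 90.95 open 0.225 F [-0.1 -0.2 -1. ]
turn [-0.002  -0.0028 -0.0009] shift after turn cm [-0.07  0.    4.51]
[array([189.9, 329.5]), array([182.8, 316.8])]
```

View pics/k1.png

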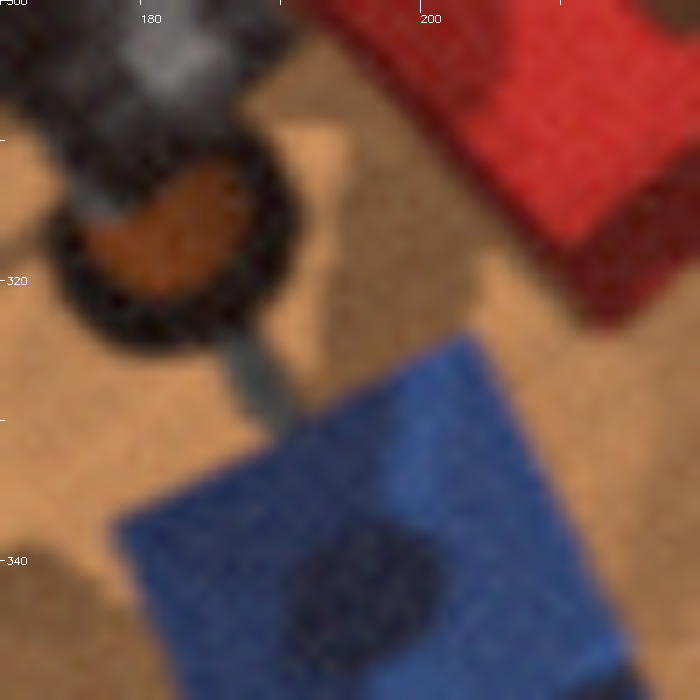

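```bash
python3 -m inch '[{"delta_pos":[-0.06,0,2],"rotation":[0,0,0]},{"delta_pos":[0,0,2],"rotation":[0,0,0]},{"delta_pos":[0,0,1.5],"rotation":[0,0,0]},{"delta_pos":[0,0,0],"rotation":[0,0,0]},{"delta_pos":[0,0,0],"rotation":[0,0,0]}]'
python3 -m inch '[{"delta_pos":[0,0,1],"rotation":[0,0,0]},{"delta_pos":[0,0,1],"rotation":[0,0,0]},{"delta_pos":[0,0,0],"rotation":[0,0,0]}]'
python3 -c "
from h import *
plan(.5673,-.3967,.1,91)
crop('scene',170,300,220,350,10,'k2.png')"
```

```text
time_s: 76.45
eef_pos: [0.5679, -0.3976, 0.1722]
eef_rot: [-0.0, 0.701, 0.713, 0.0]
wrist_force: [-0.3, -0.4, -1.1]
opening: 0.225
time_s: 76.75
eef_pos: [0.5668, -0.3973, 0.15]
eef_rot: [-0.002, 0.701, 0.713, 0.0]
wrist_force: [0.5, -0.3, -1.6]
opening: 0.228
t 76.8 pos [ 0.5668 -0.3973  0.15  ] yaw 90.91 open 0.228 F [ 0.5 -0.3 -1.6]
turn [-0.0021 -0.0022 -0.0015] shift after turn cm [0.06 0.06 5.  ]
```

View pics/k2.png

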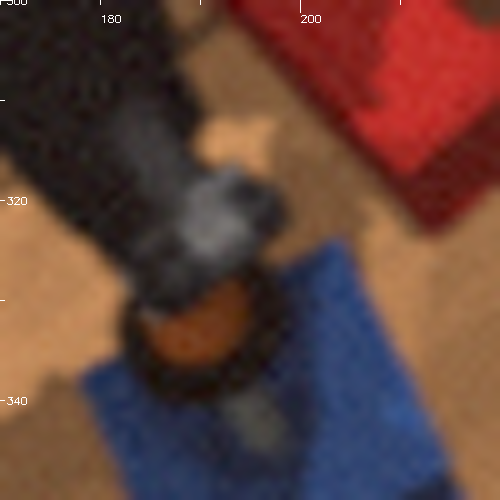

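```bash
python3 -m inch '[{"delta_pos":[0.03,0,1.2],"rotation":[0,0,0]},{"delta_pos":[0,0,1.2],"rotation":[0,0,0]},{"delta_pos":[0,0,1.2],"rotation":[0,0,0]},{"delta_pos":[0,0,0.7],"rotation":[0,0,0]},{"delta_pos":[0,0,0.3],"rotation":[0,0,0]},{"delta_pos":[0,0,0],"rotation":[0,0,0]},{"delta_pos":[0,0,0],"rotation":[0,0,0]}]'
python3 -m inch '[{"delta_pos":[0,0,0.2],"rotation":[0,0,0]},{"delta_pos":[0,0,0],"rotation":[0,0,0]},{"delta_pos":[0,0,0],"rotation":[0,0,0]}]'
```

```text
time_s: 77.5
eef_pos: [0.5679, -0.3981, 0.1065]
eef_rot: [0.0, 0.701, 0.713, 0.0]
wrist_force: [0.2, -0.1, -1.0]
opening: 0.226
time_s: 77.8
eef_pos: [0.5677, -0.3979, 0.1043]
eef_rot: [0.0, 0.701, 0.713, -0.0]
wrist_force: [0.2, -0.6, -0.2]
opening: 0.22
```

```bash
python3 -m inch '[{"delta_pos":[0,0,0.2],"rotation":[0,0,0]},{"delta_pos":[0,0,0],"rotation":[0,0,0]},{"delta_pos":[0,0,0],"rotation":[0,0,0]}]'
python3 -m inch '[{"delta_pos":[0,0,0.2],"rotation":[0,0,0]},{"delta_pos":[0,0,0],"rotation":[0,0,0]},{"delta_pos":[0,0,0],"rotation":[0,0,0]}]'
```

```text
time_s: 78.1
eef_pos: [0.5675, -0.3978, 0.102]
eef_rot: [-0.0, 0.701, 0.713, 0.0]
wrist_force: [-0.8, -0.0, -0.4]
opening: 0.228
time_s: 78.4
eef_pos: [0.5675, -0.3978, 0.0999]
eef_rot: [-0.0, 0.701, 0.713, 0.0]
wrist_force: [0.4, 0.4, -0.5]
opening: 0.223
```

```bash
python3 -m inch '[{"delta_pos":[0,0,0.1],"rotation":[0,0,0]},{"delta_pos":[0,0,0],"rotation":[0,0,0]},{"delta_pos":[0,0,0],"rotation":[0,0,0]}]'
python3 -m inch '[{"delta_pos":[0,0,0],"rotation":[0,0,0]},{"delta_pos":[0,0,0],"rotation":[0,0,0]},{"delta_pos":[0,0,0],"rotation":[0,0,0]},{"delta_pos":[0,0,0],"rotation":[0,0,0]},{"delta_pos":[0,0,0],"rotation":[0,0,0]},{"delta_pos":[0,0,-1],"rotation":[0,0,0]},{"delta_pos":[0,0,-2],"rotation":[0,0,0]},{"delta_pos":[0,0,-3],"rotation":[0,0,0]},{"delta_pos":[0,0,-4],"rotation":[0,0,0]},{"delta_pos":[0,0,-4],"rotation":[0,0,0]}]' 5
python3 -m inch '[{"delta_pos":[0,0,-2],"rotation":[0,0,0]},{"delta_pos":[4,0,0],"rotation":[0,0,0]},{"delta_pos":[4,0,0],"rotation":[0,0,0]},{"delta_pos":[4,0,0],"rotation":[0,0,0]},{"delta_pos":[4,-2,0],"rotation":[0,0,0]},{"delta_pos":[4,-3,0],"rotation":[0,0,0]},{"delta_pos":[4,-2,0],"rotation":[0,0,0]},{"delta_pos":[0,0,0],"rotation":[0,0,0]},{"delta_pos":[0,0,0],"rotation":[0,0,0]}]'
python3 -c "
from h import *
print(get_obs()['eef_pos'])
crop('scene',160,180,400,380,3,'l1.png')
c=camera('top');cv2.imwrite('pics/l2.png',c['color'][:,:,::-1])
crop('scene',160,300,240,370,9,'l3.png')"
```

```text
time_s: 78.7
eef_pos: [0.5677, -0.398, 0.0992]
eef_rot: [0.0, 0.701, 0.713, 0.0]
wrist_force: [0.0, -0.4, 1.1]
opening: 0.225
time_s: 79.7
eef_pos: [0.5674, -0.3976, 0.2409]
eef_rot: [-0.0, 0.701, 0.713, 0.0]
wrist_force: [-0.4, -0.4, 0.4]
opening: 0.581
time_s: 80.6
eef_pos: [0.494, -0.1585, 0.2605]
eef_rot: [0.001, 0.701, 0.713, 0.0]
wrist_force: [0.5, 0.1, -0.5]
opening: 0.586
[ 0.49398567 -0.15849024  0.26047781]
```

View pics/l1.png

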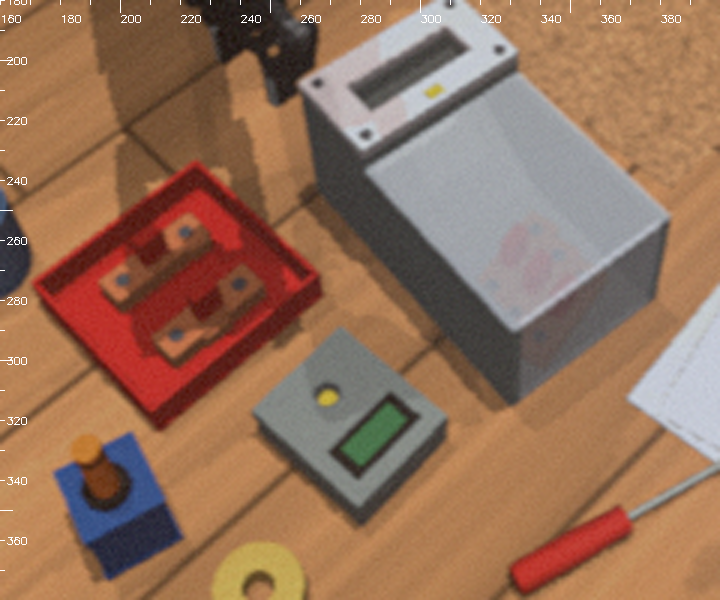

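View pics/l2.png

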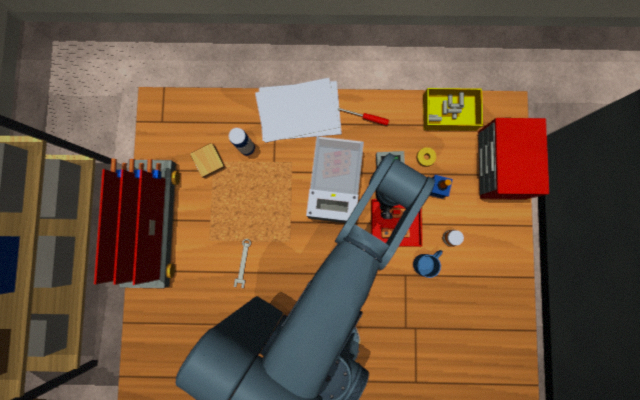

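View pics/l3.png

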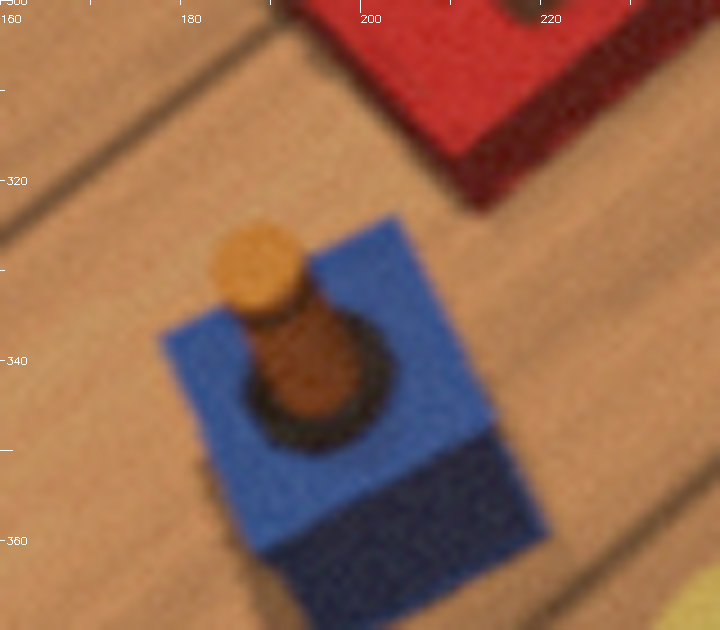

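The final pictures show the stylus upright in its stand with its top at (188,329), the button face released, three links in the bay and two in the tray. The bystanders are where they started and the robot is clear. I'm handing in.

```bash
python3 -c "
from bench import *
print(hand_in())"
```

```text
the job is handed in; nothing more can be done
None
```

The job is done and handed in at about 81 s of the 210 s allowed; the hand-in gave no verdict.

- **Links:** All five were there, and I tried each one in the slot. Three went through freely and now lie in the catch bay. Two jammed on the rim at the same spot, at about 14 to 20 N, and are in the scrap tray. One is swollen at an end, the other under the grip.
- **Mishap:** The second good link was about 2 mm off-centre and gripped too shallowly on the first try. It slipped and lodged tilted in the slot. I pulled it out with the tool tilted, recentred it, and it then went through without contact.
- **Finger length:** The fingertips look 1 to 2 cm shorter in the pictures than the stated tool point. From the third link on I gripped about 5 mm lower.
- **Button:** I pressed it with the stylus to its hard stop, at about 14 N, and held it for over 1 s. I could not read the button's travel, so "fully down" rests on the tool stopping while the force rose.
- **Last checks:** The last pictures show the stylus hanging upright in its stand and the button up. The bystanders look unmoved by eye. The gripper was clear, with near-zero wrist force. I saw no link knocked aside during the run.

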